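Lock the drying sled and stack the stack-nest trays on it

ROBOT

A 6-joint arm with a two-finger parallel gripper is mounted at the origin on a cart in front of the work surface, level with it; the furniture and walls round the work are solid. World frame = base frame: x ahead of the robot, y to its left, z up, the work surface at z = 0. Lengths are in m, angles in degrees, forces in N, time in s.
With the tool pointing down it reaches from about 0.275 to 0.85 m from the base axis. Payload 19 kg.
Tool frame: the origin (TCP) lies at the very end of the fingers, on their centre line; the grasp point (between the pads) lies 19 mm behind it (ctrl.grip_point_offset is the z of the grasp point in the tool frame, in m); z points along the fingers, x is the direction in which the jaws open and shut, and the axes are right-handed (so a half turn about z gives the same grasp; the last joint's range is limited). The gripper opens to 85 mm and grips with 20 to 120 N. Pads are 22 mm wide; open, the fingers measure 114 mm over their backs; the gripper's body (76 mm by 85 mm) begins 54 mm behind the grasp point. The pads swing forward as they close: fully open they stand 13 mm farther back than shut.
Start: joints at [-81.36, 8.623, 82.357, -0, 89.026, -7.678], TCP at [0.162, -0.552, 0.203] pointing down, gripper open.
Joint ranges: [-160.23, 160.23], [-39.13, 120.54], [6.94, 153.29], [-79.49, 259.48], [9.18, 160.14], [-161.06, 161.06]. Speed limits (degrees/s): [108.29, 108.29, 127.2, 172.46, 172.46, 172.46].

INTERFACE

Orientations are given as a 3x3 rotation matrix whose columns are the frame's x, y, z axes.
In Python, from workcell import ctrl gives the robot as it stands.
- The arm moves only by the tool servo_tool, never from a script. Its argument "increments" is a list of rows, each an object of numbers: "gripper": the finger opening in mm, from 0 to 85.4; "dx", "dy", "dz": the shift along the tool's x, y, z normalised to -1 to 1, where 1 is 75 cm; "rx", "ry", "rz": the turn, a rotation vector about the tool's x, y, z normalised to -1 to 1, where 1 is 180 degrees. A call has exactly 5 rows; each row is the pose to reach, as a shift and turn from the pose commanded when the call began, along the tool's axes at that moment, turning the shorter way round; what a row does not reach only later rows make up. A row lasts 1/12 s, in which the tool goes at most 41.7 mm and 7.16 degrees, less where a joint would pass 70% of its speed; a pose out of reach is approached as far as the arm can. A call with a number of a shift or a turn outside -1 to 1 is refused whole. A call with a gripper value outside its range is refused whole. The fingers move at their own pace and stop on an object; "squeeze" is the grip in N (left out, the last holds). Time passes only in rows, so rows that repeat a pose let the fingers close, or fill a call up. It gives the time, the measured TCP pose, the force and the opening at its end, in the units of the state.
- ctrl.get_state(): the state, without advancing time (a new reading comes with each control period).
- ctrl.capture(name): name is "side" or "top"; returns a dict with "frame" (400x640x3 uint8, red, green, blue), "mtx" (3x3 intrinsics, pixels), "dist" ([k1, k2, p1, p2, k3] as OpenCV has them; the pictures are not rectified), "rvec" (rotation vector, rad) and "tvec" (3), from world to camera coordinates, as OpenCV has them. Camera axes: x right, y down, z forward; pixel columns grow to the right and rows downward; lengths in m; the calibration is good to about 2 mm. A picture is of the moment at which its call begins. There is no depth.
- ctrl.close_job(): hands the job in, once; it reports no verdict.
The state is a dict: "time": time; "q": joint angles; "joint_vel": joint speeds; "effort": joint torques, N m; "ee_pos": TCP position; "eef_rot": TCP orientation; "contact_force": force on the tool from outside, world axes, zero at the start; "ft_torque": the same for the moment, N m; "width": finger opening in m.
Only numpy, scipy, OpenCV 4.12 (cv2) and the standard library are available. Lean on these libraries where they do the work, as an engineer would, in place of code of your own. Each camera call takes 0.05 s, during which the arm holds its last target.

TASK

The freshly oiled trays must dry with air between them. First push the sled fully home along its dock so that the hinged catch drops behind its ear, then turn the clamp knob until its toe lies across the sled's nose, and then put every tray that stands on the bench on the sled in one upright stack, each turned half round from the one below (the first from the sled's seat) so that it stands on the ledges and none nests. Leave the other things on the bench as they are.

Things in the scene. Friction and masses are not known exactly. Their poses are not given: they have to be found in the camera images.
- dock_home (a point): Where the middle of the sled's underside is when the sled is fully home, on the 6 mm thick floor of the dock, a wooden slideway screwed to the bench (255 x 96 mm, rails 10 mm high). x is the direction in which the sled slides home, y to the left of that, z up. The end stop lets the sled go 3 mm past this point at most.
- catch (a joint): Gravity catch: 12 mm wide steel finger on a bracket on the dock's +y side, hinge 52 mm above the bench (x -156, y +48 to +60 mm in dock_home axes), sloping down to its tip at x -86 mm. 0 = hanging on its stop, grows (rad) when lifted. The sled's ear lifts it by about 0.15 in passing; it drops behind the ear once the sled is home.
- clamp (a joint): Toe clamp on the dock's -y side near the end stop: knob on an upright axis with a flat 60 mm steel toe. 0 = open, toe along the dock's +x; grows (rad) counter-clockwise seen from above to its stop at 1.57, toe then straight across over the nose of the sled's board (2 mm above it). Stays where it is left; turns at about 0.04 N m.
- clamp_bar (a point): Centre of the clamp knob's wooden grip bar, on its axis (62 mm along +x, 80 mm along -y of dock_home, 48 mm above the bench). Bar 44 mm long along its own x (the way the toe points), 14 mm thick (y), 28 mm high, its top 14 mm above this point; the toe's upper face is 18 mm below it.
- sled: Wooden sled between the dock's rails, 0.6 kg; origin at its underside, below the seat's centre; +x to its nose. Board 157 x 72 x 14 mm (x -83 to +74). An ear (x -83 to -58, out to y +62, 12 to 22 mm high) sticks out left at the rear. On it the seat: a collar like a tray's rim, 100 x 66 mm, top at 46 mm, with ledges at 34 mm: one mid +x end, two in the -x corners.
- sled_handle (a point): Centre of the sled's upright wooden push handle, 68 mm behind the seat's centre: 20 mm along x, 18 mm across (y), top 18 mm above this point, board's top 32 mm below it.
- tray1_mid (a point): Stack-nest tray of light wood, 0.25 kg, bottom-heavy; its centre, 24 mm above the underside and below the rim. Rim 100 mm (x) x 66 mm (y), upright from 28 to 48 mm height: grip it across y from outside. Below, walls slope in to an 82 x 47 mm bottom. Inside, 12 mm under the rim, one ledge mid +x end and two in the -x corners; recesses in the bottom match them. May be absent.
- tray2_mid (a point): Centre of a second tray just like tray1. Set on a tray or the seat turned half round from it, a tray rests on the ledges, 12 mm deep in the rim with 3 to 4 mm play, and stacks: 36 mm above the tray below. Facing the same way it sinks in and nests: only 20 mm higher. May be absent.
- tray3_mid (a point): Centre of a third tray just like tray1. The first tray stacked on the seat has its centre 58 mm above the sled's origin, each further one 36 mm more. May be absent.
- tray4_mid (a point): Centre of a fourth tray just like tray1. May be absent.
- carving: Half-carved leaf piece, 70 x 123 x 32 mm, lying right of the trays; origin under its centre. Not to be disturbed.
- plane: Small iron plane, 42 x 137 x 71 mm, right of the trays; origin under its centre. Not to be disturbed.
- pot: Small iron glue pot, 88 mm across, 76 mm high, behind the work; origin under its centre. Not to be disturbed.

How it is judged:
By the outcome, as a careful person would: the job done as asked, in the order asked, and still so for the second after the job is handed in, with the robot touching nothing.
Of tray1, tray2, tray3, tray4 only 3 to 4 are there at a start; the rules pass over those that are not, and their reading is None.
At some moment in a run one of tray1, tray2, tray3, tray4 may be knocked a few centimetres aside while the robot is not near it.
It also fails if it takes over 192 s, if anything falls off the work surface, if the arm or the gripper's body presses on something with over 40 N, if the wrist force passes 120 N, or if a joint passes its speed limit or range.

## Working session

There is one attempt and no reset: what is moved stays moved. The work goes in short steps, Python scripts to look and compute and a tool call to move; the robot and the scene stay as the last step left them, time stands still between calls to the robot, and variables do not carry over. Pictures are saved under pics/ and viewed, and the job is handed in when it is done.

Besides the shell and the picture viewer there is one more tool, called after ">>>" in YAML: its name, and indented under it one key for each argument. servo_tool: Moves the arm, as the interface text tells. Its arguments: {"type":"object","properties":{"increments":{"type":"array"},"squeeze":{"type":"number"}},"required":["increments"]}

```bash
ls; mkdir -p pics
python3 - <<'E'
from workcell import ctrl
import cv2,numpy as np
s=ctrl.get_state()
for k in s: print(k,s[k])
print(ctrl.grip_point_offset)
for n in("side","top"):
    c=ctrl.capture(n)
    cv2.imwrite(f"pics/{n}0.png",c["frame"][:,:,::-1])
    np.savez(f"{n}cal.npz",**{k:np.array(c[k]) for k in("mtx","dist","rvec","tvec")})
    R=cv2.Rodrigues(np.array(c["rvec"],float))[0]; print(n,"cam pos",-R.T@np.array(c["tvec"]).ravel(),R[2],c["mtx"],c["dist"])
E
```

```text
pics
time 0.0
q [-8.13607324e+01  8.65105093e+00  8.23911432e+01  1.34622491e-03
  8.90251423e+01 -7.67635804e+00]
joint_vel [-0.02384206 -0.03046396 -0.04925124 -0.1435848   0.06056974 -0.05926513]
effort [-3.48480833e-03 -7.13055897e+01 -5.70867848e+01 -4.41498278e-04
  8.84581706e-03 -4.23304220e-05]
ee_pos [ 0.16149578 -0.5515847   0.20289066]
eef_rot [[ 2.80927969e-01 -9.59728843e-01 -1.53310425e-04]
 [-9.59728153e-01 -2.80927953e-01  1.16543592e-03]
 [-1.16157166e-03 -1.80267217e-04 -9.99999309e-01]]
contact_force [ 0.76678793 -0.08362207  0.43182681]
ft_torque [ 0.00889161 -0.04055258  0.01303257]
width 0.08531915642455695
-0.0187
side cam pos [0.23436162 0.95285693 0.50351696] [ 0.27637772 -0.88599806 -0.37232082] [[435.40382174   0.         319.5509078 ]
 [  0.         435.40382174 196.82772566]
 [  0.           0.           1.        ]] [-0.03451056  0.          0.          0.          0.        ]
top cam pos [ 0.25619826 -0.13572499  1.57617217] [ 0.21338458  0.00297054 -0.97696376] [[461.70462883   0.         318.18509751]
 [  0.         461.70462883 207.43394372]
 [  0.           0.           1.        ]] [-0.01633119  0.          0.          0.          0.        ]
```

View pics/side0.png

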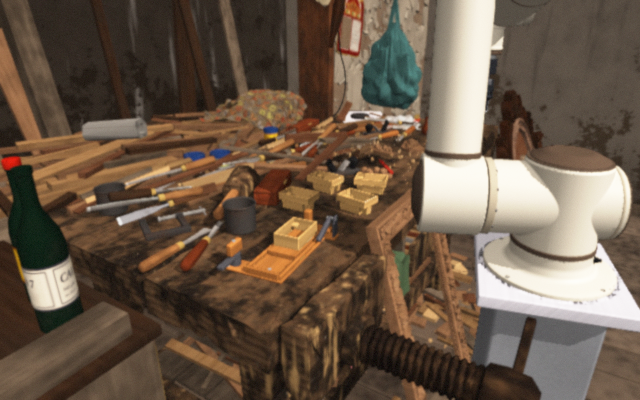

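View pics/top0.png

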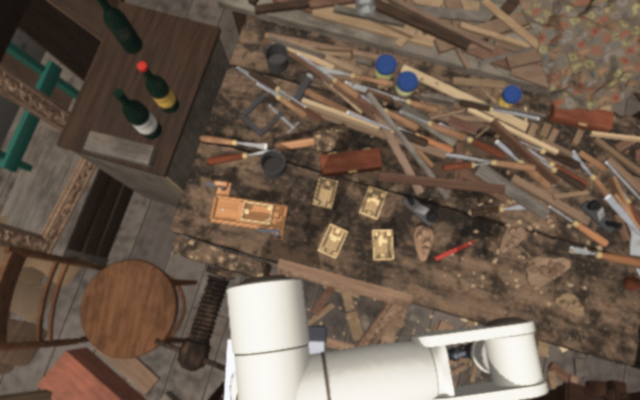

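Run:
```python
import cv2
a=cv2.imread("pics/top0.png");b=cv2.imread("pics/side0.png")
cv2.imwrite("pics/t_a.png",cv2.resize(a[170:250,200:300],None,fx=8,fy=7.5,interpolation=cv2.INTER_CUBIC)[:600])
cv2.imwrite("pics/t_b.png",cv2.resize(a[170:270,300:400],None,fx=6,fy=6,interpolation=cv2.INTER_CUBIC))
cv2.imwrite("pics/s_a.png",cv2.resize(b[200:285,215:345],None,fx=6,fy=6,interpolation=cv2.INTER_CUBIC))
cv2.imwrite("pics/s_b.png",cv2.resize(b[160:220,270:400],None,fx=6,fy=6,interpolation=cv2.INTER_CUBIC))
```

```text
(no output)
```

View pics/t_a.png

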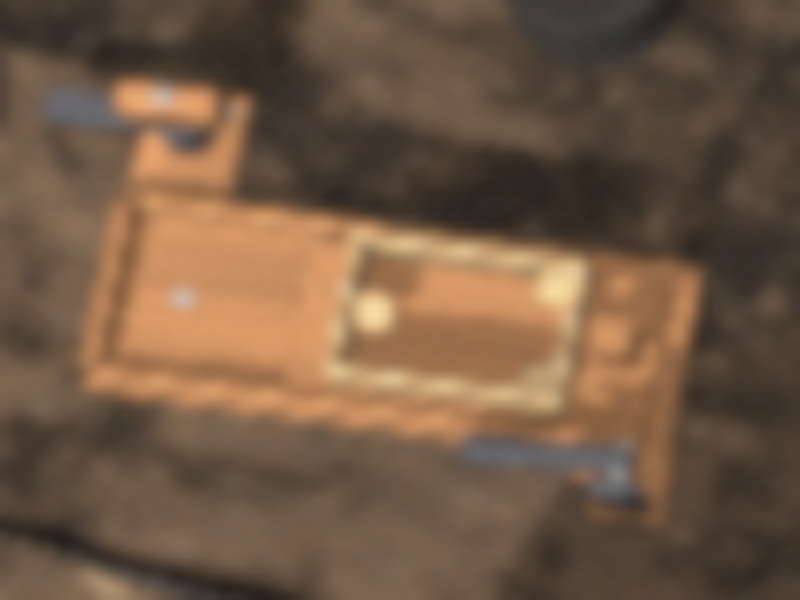

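View pics/t_b.png

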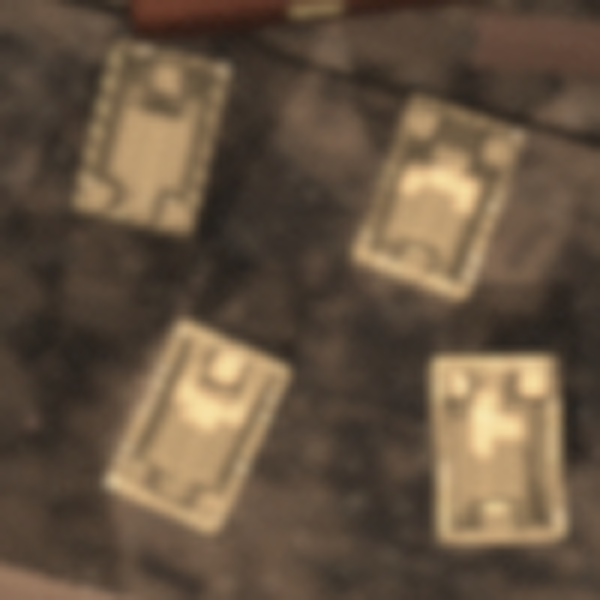

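View pics/s_a.png

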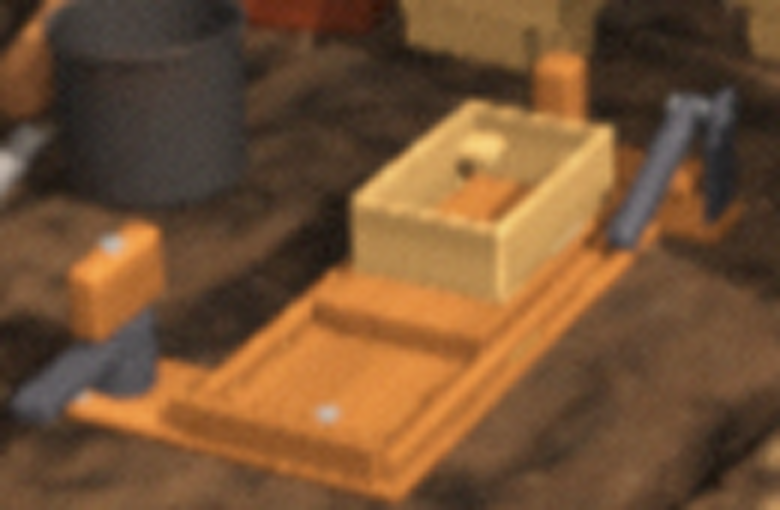

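View pics/s_b.png

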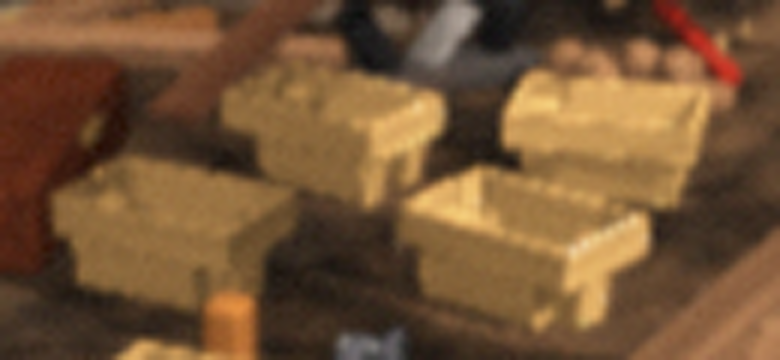

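```bash
cat > h.py <<'E'
import cv2,numpy as np
from scipy.optimize import least_squares
C={n:dict(np.load(f"{n}cal.npz")) for n in("side","top")}
def ray(cam,uv):
    c=C[cam];R=cv2.Rodrigues(c["rvec"].astype(float))[0];o=-R.T@c["tvec"].ravel()
    p=cv2.undistortPoints(np.array(uv,float).reshape(-1,1,2),c["mtx"],c["dist"]).reshape(-1,2)
    return o,np.c_[p,np.ones(len(p))]@R
def atz(cam,uv,z):
    o,d=ray(cam,uv);return o+d*((z-o[2])/d[:,2])[:,None]
def proj(cam,P):
    c=C[cam];return cv2.projectPoints(np.array(P,float).reshape(-1,1,3),c["rvec"],c["tvec"],c["mtx"],c["dist"])[0].reshape(-1,2)
def rz(a):return np.array([[np.cos(a),-np.sin(a),0],[np.sin(a),np.cos(a),0],[0,0,1]])
def fit(obs,x0):
    """obs list of (cam,model pt(m),uv); pose x,y,yaw"""
    def f(p):
        out=[]
        for cam,m,uv in obs:
            w=rz(p[2])@np.array(m)+[p[0],p[1],0]
            out.append(proj(cam,[w])[0]-uv)
        return np.concatenate(out)
    r=least_squares(f,x0,loss="soft_l1");return r.x,r.fun.reshape(-1,2)
def rect(cam,uv,z,L=.1,W=.066,deg=True):
    """uv corners -> center,yaw of long axis, edge lengths"""
    P=atz(cam,uv,z)[:,:2]
    e=[np.linalg.norm(P[i]-P[(i+1)%4]) for i in range(4)]
    (c,s,a)=cv2.minAreaRect((P*1000).astype(np.float32))
    m=P.mean(0)
    i=0 if e[0]+e[2]>e[1]+e[3] else 1
    v=(P[(i+1)%4]-P[i])-(P[(i+3)%4]-P[(i+2)%4])
    return m,np.degrees(np.arctan2(v[1],v[0])),np.round(e,3)
E
python3 - <<'E'
from h import *
o=np.array([300,170]);
q={'A':[(118,42),(232,65),(190,236),(73,208)],'B':[(415,97),(525,133),(462,300),(355,258)],'C':[(183,320),(292,368),(215,533),(108,482)],'D':[(430,355),(557,355),(567,543),(438,543)]}
for k in q: print(k,*rect('top',np.array(q[k])/6+o,.048))
t=lambda u,v:np.array([200+u/8,170+v/7.5])
s=lambda u,v:np.array([215+u/6,200+v/6])
print('seat',*rect('top',[t(350,232),t(587,262),t(562,410),t(330,378)],.052))
obs=[('top',(.062,-.080,.062),t(163,97)),('top',(.087,-.048,.016),t(118,200)),('top',(.087,.048,.016),t(88,385)),('top',(-.168,-.048,.016),t(703,265)),
 ('side',(.062,-.080,.062),s(112,243)),('side',(.087,.048,.006),s(395,497)),('side',(-.156,.054,.052),s(690,102)),('top',(-.156,.054,.052),t(625,455))]
p,r=fit(obs,[.35,.1,1.6]);print('dock',p[:2],np.degrees(p[2]));print(r.round(1))
print('bar',atz('top',[t(163,97)],.062))
print('pot',atz('top',[(273,161)],.076))
E
```

```text
A [ 0.64142358 -0.15508355] 167.03277505806298 [0.067 0.103 0.068 0.101]
B [ 0.61055418 -0.31765366] 159.9112568214699 [0.066 0.104 0.064 0.1  ]
C [ 0.47700384 -0.18394975] 156.19434724481133 [0.067 0.102 0.065 0.1  ]
D [ 0.46777319 -0.34978674] -177.6858494301288 [0.071 0.105 0.071 0.105]
seat [0.56630026 0.07420076] -96.84929939337495 [0.102 0.068 0.099 0.067]
dock [0.57701909 0.14946273] 83.10711425332707
[[ 0.5  0.2]
 [ 0.  -2.2]
 [-1.5 -0.1]
 [-0.8 -0.7]
 [ 0.6  0. ]
 [ 0.3 -1.3]
 [-0.2  0.2]
 [-0.   0.6]]
bar [[0.66453384 0.20301159 0.062     ]]
pot [[0.74196539 0.02608662 0.076     ]]
```

```bash
cat >> h.py <<'E'
def overlay(img,cam,polys,off,scale,fn):
    x0,y0,x1,y1=off
    im=cv2.resize(img[y0:y1,x0:x1],None,fx=scale,fy=scale,interpolation=cv2.INTER_CUBIC)
    for P,col in polys:
        u=(proj(cam,P)-[x0,y0]+.5)*scale-.5
        cv2.polylines(im,[np.round(u).astype(int)],True,col,1,cv2.LINE_AA)
    cv2.imwrite(fn,im)
def box(pose,x0,x1,y0,y1,z):
    M=np.array([(x0,y0,z),(x1,y0,z),(x1,y1,z),(x0,y1,z)])/1000.
    return M@rz(pose[2]).T+[pose[0],pose[1],0]
def plan(pos,yaw,verbose=True):
    from workcell import ctrl
    from scipy.spatial.transform import Rotation as Ro
    s=ctrl.get_state();R=np.array(s["eef_rot"]);p=np.array(s["ee_pos"])
    a=np.radians(yaw);Rt=np.array([[np.cos(a),np.sin(a),0],[np.sin(a),-np.cos(a),0],[0,0,-1]])
    d=R.T@(np.array(pos)-p)/.75;r=Ro.from_matrix(R.T@Rt).as_rotvec()/np.pi
    print("d",d.round(4),"r",r.round(4),"rows",np.linalg.norm(d)*750/41.7,np.linalg.norm(r)*180/7.16)
def st():
    from workcell import ctrl
    s=ctrl.get_state();R=np.array(s["eef_rot"])
    print("t",round(s["time"],2),"p",np.round(s["ee_pos"],4),"yaw",np.degrees(np.arctan2(R[1,0],R[0,0])).round(2),"F",np.round(s["contact_force"],1),"w",round(s["width"],4),"q",np.round(s["q"],0))
def shot(cam,fn=None):
    from workcell import ctrl
    f=ctrl.capture(cam)["frame"][:,:,::-1].copy()
    if fn: cv2.imwrite(fn,f)
    return f
E
python3 - <<'E'
from h import *
d=[.577,.1495,np.radians(83.1)];o=-.076
sl=[d[0]+o*np.cos(d[2]),d[1]+o*np.sin(d[2]),d[2]]
print(sl)
P=[(box(d,-168,87,-48,48,16),(255,0,0)),(box(d,40,84,-87,-73,62),(255,0,255)),(box(sl,-50,50,-33,33,52),(0,255,0)),(box(sl,-78,-58,-9,9,70),(0,0,255)),(box(d,-156,-155,48,60,52),(255,255,0))]
overlay(cv2.imread("pics/top0.png"),"top",P,(200,170,300,245),8,"pics/o1.png")
overlay(cv2.imread("pics/side0.png"),"side",P,(215,195,345,285),6,"pics/o2.png")
st();plan((.558,.0067,.16),-6.9)
E
```

```text
[np.float64(0.5678696002485668), np.float64(0.07405044201336214), np.float64(1.4503686084072878)]
t 0.1 p [ 0.1615 -0.5516  0.203 ] yaw -73.68 F [ 1.  -0.8 -0.1] w 0.0855 q [-81.   9.  82.   0.  89.  -8.]
d [-0.5658 -0.7165  0.058 ] r [-2.00e-04  3.00e-04 -3.71e-01] rows 16.453713745007384 9.32697042937406
```

View pics/o1.png

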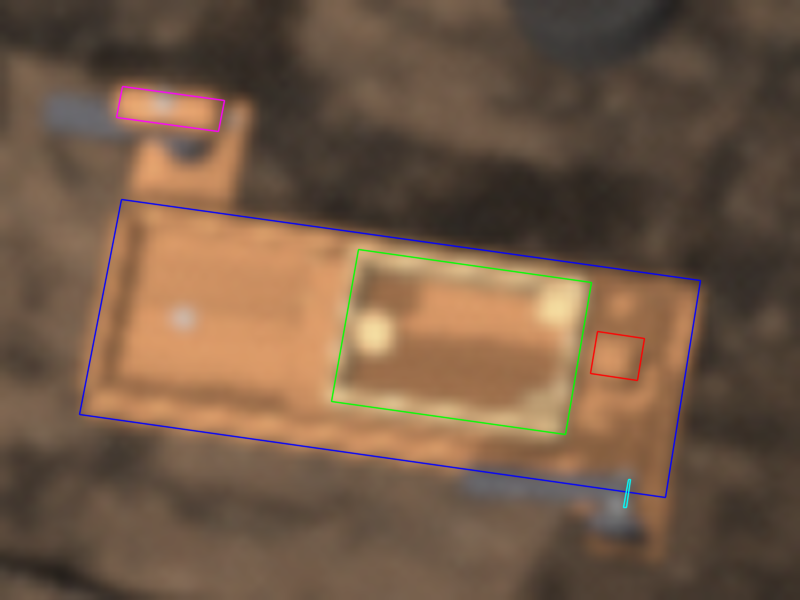

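View pics/o2.png

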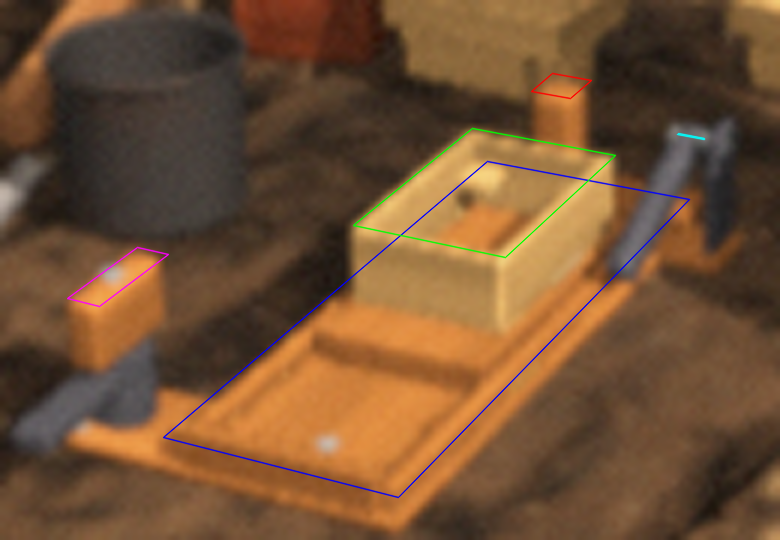

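>>> servo_tool:
  increments:
    - {"dx":-0.5658,"dy":-0.7165,"dz":0.03,"rz":-0.371,"gripper":45}
    - {"dx":-0.5658,"dy":-0.7165,"dz":0.03,"rz":-0.371,"gripper":45}
    - {"dx":-0.5658,"dy":-0.7165,"dz":0.03,"rz":-0.371,"gripper":45}
    - {"dx":-0.5658,"dy":-0.7165,"dz":0.03,"rz":-0.371,"gripper":45}
    - {"dx":-0.5658,"dy":-0.7165,"dz":0.03,"rz":-0.371,"gripper":45}

```text
$.increments[0]: bad value
```

```bash
python3 -c "
from h import *
st();plan((.558,.0067,.16),-6.9)"
```

```text
t 0.1 p [ 0.1615 -0.5516  0.203 ] yaw -73.68 F [ 1.  -0.8 -0.1] w 0.0855 q [-81.   9.  82.   0.  89.  -8.]
d [-0.5658 -0.7165  0.058 ] r [-2.00e-04  3.00e-04 -3.71e-01] rows 16.453713745007384 9.32697042937406
```

>>> servo_tool:
  increments:
    - {"dx":-0.5658,"dy":-0.7165,"dz":0.03,"rx":0,"ry":0,"rz":-0.371,"gripper":45}
    - {"dx":-0.5658,"dy":-0.7165,"dz":0.03,"rx":0,"ry":0,"rz":-0.371,"gripper":45}
    - {"dx":-0.5658,"dy":-0.7165,"dz":0.03,"rx":0,"ry":0,"rz":-0.371,"gripper":45}
    - {"dx":-0.5658,"dy":-0.7165,"dz":0.03,"rx":0,"ry":0,"rz":-0.371,"gripper":45}
    - {"dx":-0.5658,"dy":-0.7165,"dz":0.03,"rx":0,"ry":0,"rz":-0.371,"gripper":45}

```text
time: 0.52
ee_pos: [0.2826, -0.3802, 0.1963]
eef_rot: [[0.793, -0.61, -0.0], [-0.61, -0.793, 0.0], [-0.0, -0.0, -1.0]]
contact_force: [1.2, -0.4, -0.6]
width: 0.0447
```

```bash
python3 -c "
from h import *
st();plan((.558,.0067,.16),-6.9)"
```

```text
t 0.52 p [ 0.2826 -0.3802  0.1963] yaw -37.55 F [ 1.2 -0.4 -0.6] w 0.0447 q [-63.  -3.  96.   0.  88. -25.]
d [-0.0233 -0.6328  0.0486] r [-1.000e-04  1.000e-04 -1.703e-01] rows 11.422263184162142 4.281299463677922
```

>>> servo_tool:
  increments:
    - {"dx":-0.0233,"dy":-0.6328,"dz":0.03,"rx":0,"ry":0,"rz":-0.1703,"gripper":45}
    - {"dx":-0.0233,"dy":-0.6328,"dz":0.03,"rx":0,"ry":0,"rz":-0.1703,"gripper":45}
    - {"dx":-0.0233,"dy":-0.6328,"dz":0.03,"rx":0,"ry":0,"rz":-0.1703,"gripper":45}
    - {"dx":-0.0233,"dy":-0.6328,"dz":0.03,"rx":0,"ry":0,"rz":-0.1703,"gripper":45}
    - {"dx":-0.0233,"dy":-0.6328,"dz":0.03,"rx":0,"ry":0,"rz":-0.1703,"gripper":45}

```text
time: 0.93
ee_pos: [0.4043, -0.2112, 0.1867]
eef_rot: [[0.993, -0.118, 0.0], [-0.118, -0.993, -0.0], [0.0, -0.0, -1.0]]
contact_force: [2.2, -0.4, -0.1]
width: 0.0451
```

```bash
python3 -c "
from h import *
st();plan((.558,.0067,.15),-6.9)"
```

```text
t 0.93 p [ 0.4043 -0.2112  0.1867] yaw -6.77 F [ 2.2 -0.4 -0.1] w 0.0451 q [-37.  -5.  99.   0.  87. -31.]
d [ 0.1692 -0.3127  0.049 ] r [-0.     -0.      0.0007] rows 6.4549629318677395 0.018055367156305704
```

>>> servo_tool:
  increments:
    - {"dx":0.1692,"dy":-0.3127,"dz":0.04,"rx":0,"ry":0,"rz":0.0007,"gripper":45}
    - {"dx":0.1692,"dy":-0.3127,"dz":0.04,"rx":0,"ry":0,"rz":0.0007,"gripper":45}
    - {"dx":0.1692,"dy":-0.3127,"dz":0.04,"rx":0,"ry":0,"rz":0.0007,"gripper":45}
    - {"dx":0.1692,"dy":-0.3127,"dz":0.04,"rx":0,"ry":0,"rz":0.0007,"gripper":45}
    - {"dx":0.1692,"dy":-0.3127,"dz":0.04,"rx":0,"ry":0,"rz":0.0007,"gripper":45}

```text
time: 1.35
ee_pos: [0.525, -0.0427, 0.1632]
eef_rot: [[0.992, -0.128, -0.0], [-0.128, -0.992, 0.0], [-0.0, -0.0, -1.0]]
contact_force: [0.0, -1.2, 0.7]
width: 0.045
```

```bash
python3 -c "
from h import *
st();plan((.558,.0067,.09),-6.9)"
```

```text
t 1.35 p [ 0.525  -0.0427  0.1632] yaw -7.33 F [ 0.  -1.2  0.7] w 0.045 q [-13.   4.  92.   0.  84.  -6.]
d [ 0.0352 -0.071   0.0976] r [-0.      0.     -0.0024] rows 2.260620484352441 0.059776224075672436
```

>>> servo_tool:
  increments:
    - {"dx":0.0352,"dy":-0.071,"dz":0.06,"rx":0,"ry":0,"rz":-0.0024,"gripper":45}
    - {"dx":0.0352,"dy":-0.071,"dz":0.0976,"rx":0,"ry":0,"rz":-0.0024,"gripper":45}
    - {"dx":0.0352,"dy":-0.071,"dz":0.0976,"rx":0,"ry":0,"rz":-0.0024,"gripper":45}
    - {"dx":0.0352,"dy":-0.071,"dz":0.0976,"rx":0,"ry":0,"rz":-0.0024,"gripper":45}
    - {"dx":0.0352,"dy":-0.071,"dz":0.0976,"rx":0,"ry":0,"rz":-0.0024,"gripper":45}

```text
time: 1.77
ee_pos: [0.557, 0.0042, 0.0906]
eef_rot: [[0.993, -0.12, -0.001], [-0.12, -0.993, -0.0], [-0.001, 0.0, -1.0]]
contact_force: [0.5, -0.9, 0.3]
width: 0.045
```

```bash
python3 -c "
from h import *
st();plan((.558,.0067,.035),-6.9)
im=shot('side','pics/s1.png')
cv2.imwrite('pics/s1c.png',cv2.resize(im[140:260,240:370],None,fx=5,fy=5,interpolation=cv2.INTER_CUBIC))"
```

```text
t 1.77 p [0.557  0.0042 0.0906] yaw -6.89 F [ 0.5 -0.9  0.3] w 0.045 q [-7. 10. 94. -0. 76. -1.]
d [ 0.001  -0.0035  0.0741] r [0.0001 0.0004 0.0001] rows 1.3339664187801714 0.009227686365804462
```

View pics/s1c.png

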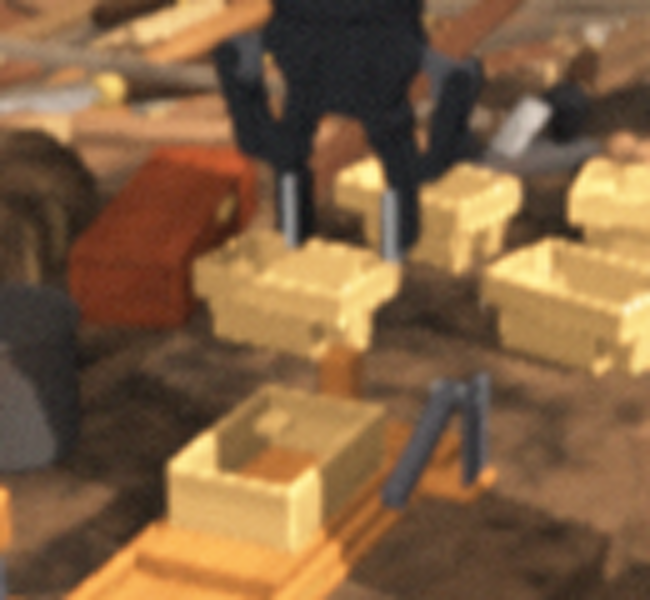

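>>> servo_tool:
  increments:
    - {"dx":0.001,"dy":-0.0035,"dz":0.03,"rx":0,"ry":0,"rz":0,"gripper":45}
    - {"dx":0.001,"dy":-0.0035,"dz":0.05,"rx":0,"ry":0,"rz":0,"gripper":45}
    - {"dx":0.001,"dy":-0.0035,"dz":0.0741,"rx":0,"ry":0,"rz":0,"gripper":45}
    - {"dx":0.001,"dy":-0.0035,"dz":0.0741,"rx":0,"ry":0,"rz":0,"gripper":45}
    - {"dx":0.001,"dy":-0.0035,"dz":0.0741,"rx":0,"ry":0,"rz":0,"gripper":45}

```text
time: 2.23
ee_pos: [0.5586, 0.006, 0.0362]
eef_rot: [[0.993, -0.122, 0.001], [-0.122, -0.993, -0.0], [0.001, 0.0, -1.0]]
contact_force: [0.2, -0.3, -0.1]
width: 0.0453
```

>>> servo_tool:
  increments:
    - {"dx":0,"dy":0,"dz":0,"rx":0,"ry":0,"rz":0,"gripper":5}
    - {"dx":0,"dy":0,"dz":0,"rx":0,"ry":0,"rz":0,"gripper":5}
    - {"dx":0,"dy":0,"dz":0,"rx":0,"ry":0,"rz":0,"gripper":5}
    - {"dx":0,"dy":0,"dz":0,"rx":0,"ry":0,"rz":0,"gripper":5}
    - {"dx":0,"dy":0,"dz":0,"rx":0,"ry":0,"rz":0,"gripper":5}
  squeeze: 30

```text
time: 2.65
ee_pos: [0.5593, 0.0066, 0.0366]
eef_rot: [[0.993, -0.12, 0.003], [-0.12, -0.993, -0.001], [0.003, 0.0, -1.0]]
contact_force: [-0.3, -2.3, 9.4]
width: 0.0169
```

```bash
python3 -c "
from h import *
st()
d=[.577,.1495,np.radians(83.1)]
im=shot('top','pics/t1.png')
cv2.imwrite('pics/t1c.png',cv2.resize(im[160:260,200:310],None,fx=6,fy=6,interpolation=cv2.INTER_CUBIC))"
```

```text
t 2.65 p [0.5593 0.0066 0.0366] yaw -6.92 F [-0.3 -2.3  9.4] w 0.0169 q [-7. 13. 97. -0. 70. -0.]
```

View pics/t1c.png

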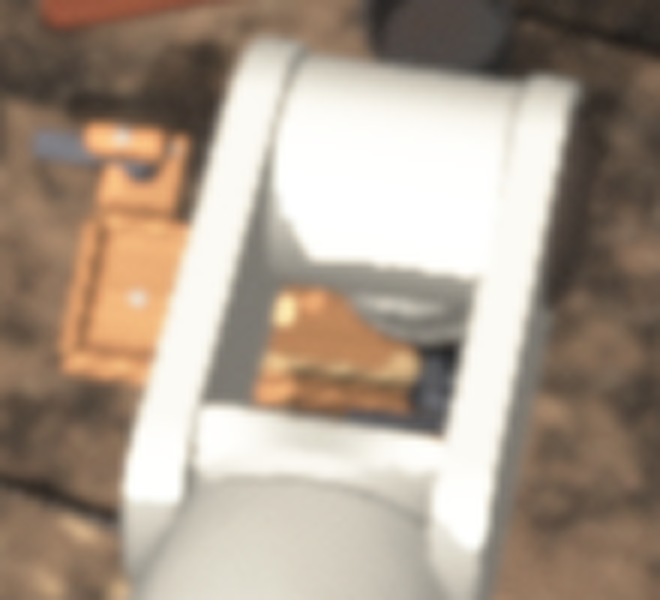

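>>> servo_tool:
  increments:
    - {"dx":0,"dy":-0.01,"dz":0,"rx":0,"ry":0,"rz":0,"gripper":5}
    - {"dx":0,"dy":-0.02,"dz":0,"rx":0,"ry":0,"rz":0,"gripper":5}
    - {"dx":0,"dy":-0.03,"dz":0,"rx":0,"ry":0,"rz":0,"gripper":5}
    - {"dx":0,"dy":-0.04,"dz":0,"rx":0,"ry":0,"rz":0,"gripper":5}
    - {"dx":0,"dy":-0.05,"dz":0,"rx":0,"ry":0,"rz":0,"gripper":5}

```text
time: 3.12
ee_pos: [0.564, 0.0433, 0.0366]
eef_rot: [[0.993, -0.121, 0.003], [-0.121, -0.993, -0.002], [0.003, 0.002, -1.0]]
contact_force: [-0.8, -9.3, 9.6]
width: 0.0168
```

>>> servo_tool:
  increments:
    - {"dx":0,"dy":-0.01,"dz":0,"rx":0,"ry":0,"rz":0,"gripper":5}
    - {"dx":0,"dy":-0.02,"dz":0,"rx":0,"ry":0,"rz":0,"gripper":5}
    - {"dx":0,"dy":-0.03,"dz":0,"rx":0,"ry":0,"rz":0,"gripper":5}
    - {"dx":0,"dy":-0.035,"dz":0,"rx":0,"ry":0,"rz":0,"gripper":5}
    - {"dx":0,"dy":-0.04,"dz":0,"rx":0,"ry":0,"rz":0,"gripper":5}

```text
time: 3.53
ee_pos: [0.5676, 0.0732, 0.0366]
eef_rot: [[0.993, -0.12, 0.003], [-0.12, -0.993, -0.002], [0.003, 0.001, -1.0]]
contact_force: [-1.8, -10.5, 9.4]
width: 0.0165
```

>>> servo_tool:
  increments:
    - {"dx":0,"dy":-0.002,"dz":0,"rx":0,"ry":0,"rz":0,"gripper":5}
    - {"dx":0,"dy":-0.004,"dz":0,"rx":0,"ry":0,"rz":0,"gripper":5}
    - {"dx":0,"dy":-0.006,"dz":0,"rx":0,"ry":0,"rz":0,"gripper":5}
    - {"dx":0,"dy":-0.008,"dz":0,"rx":0,"ry":0,"rz":0,"gripper":5}
    - {"dx":0,"dy":-0.01,"dz":0,"rx":0,"ry":0,"rz":0,"gripper":5}

```text
time: 3.95
ee_pos: [0.5684, 0.0804, 0.0366]
eef_rot: [[0.993, -0.12, 0.003], [-0.12, -0.993, -0.002], [0.003, 0.001, -1.0]]
contact_force: [-1.3, -9.9, 9.5]
width: 0.0166
```

```bash
python3 -c "
from h import *
st()
im=shot('side','pics/s2.png')
cv2.imwrite('pics/s2c.png',cv2.resize(im[150:280,215:345],None,fx=5,fy=4.6,interpolation=cv2.INTER_CUBIC))"
```

```text
t 3.95 p [0.5684 0.0804 0.0366] yaw -6.92 F [-1.3 -9.9  9.5] w 0.0166 q [ 0. 15. 95. -0. 70.  7.]
```

View pics/s2c.png

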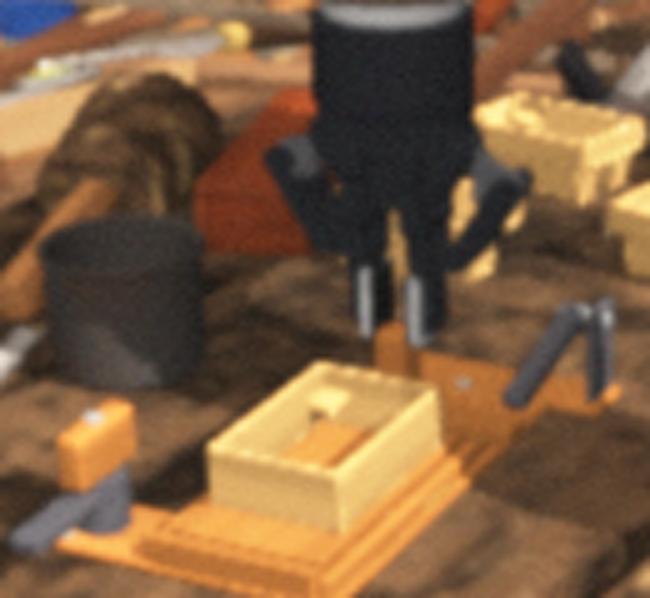

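>>> servo_tool:
  increments:
    - {"dx":0,"dy":-0.001,"dz":0,"rx":0,"ry":0,"rz":0,"gripper":5}
    - {"dx":0,"dy":-0.002,"dz":0,"rx":0,"ry":0,"rz":0,"gripper":5}
    - {"dx":0,"dy":-0.003,"dz":0,"rx":0,"ry":0,"rz":0,"gripper":5}
    - {"dx":0,"dy":-0.004,"dz":0,"rx":0,"ry":0,"rz":0,"gripper":5}
    - {"dx":0,"dy":-0.004,"dz":0,"rx":0,"ry":0,"rz":0,"gripper":5}

```text
time: 4.42
ee_pos: [0.5688, 0.0834, 0.0366]
eef_rot: [[0.993, -0.12, 0.003], [-0.12, -0.993, -0.002], [0.003, 0.001, -1.0]]
contact_force: [-1.8, -8.4, 9.3]
width: 0.0167
```

>>> servo_tool:
  increments:
    - {"dx":0,"dy":-0.001,"dz":0,"rx":0,"ry":0,"rz":0,"gripper":5}
    - {"dx":0,"dy":-0.002,"dz":0,"rx":0,"ry":0,"rz":0,"gripper":5}
    - {"dx":0,"dy":-0.002,"dz":0,"rx":0,"ry":0,"rz":0,"gripper":5}
    - {"dx":0,"dy":-0.002,"dz":0,"rx":0,"ry":0,"rz":0,"gripper":5}
    - {"dx":0,"dy":-0.002,"dz":0,"rx":0,"ry":0,"rz":0,"gripper":5}

```text
time: 4.83
ee_pos: [0.569, 0.0849, 0.0366]
eef_rot: [[0.993, -0.121, 0.003], [-0.121, -0.993, -0.001], [0.003, 0.001, -1.0]]
contact_force: [-0.7, -8.9, 9.0]
width: 0.0172
```

```bash
python3 -c "
from h import *
st()
im=shot('side','pics/s3.png')
cv2.imwrite('pics/s3c.png',cv2.resize(im[200:260,275:345],None,fx=8,fy=8,interpolation=cv2.INTER_CUBIC))"
```

```text
t 4.83 p [0.569  0.0849 0.0366] yaw -6.92 F [-0.7 -8.9  9. ] w 0.0172 q [ 1. 15. 95. -0. 70.  8.]
```

View pics/s3c.png

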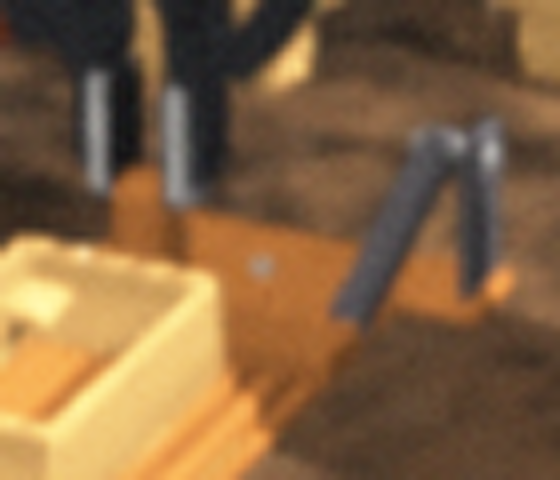

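>>> servo_tool:
  increments:
    - {"dx":0,"dy":-0.0005,"dz":0,"rx":0,"ry":0,"rz":0,"gripper":5}
    - {"dx":0,"dy":-0.001,"dz":0,"rx":0,"ry":0,"rz":0,"gripper":5}
    - {"dx":0,"dy":-0.0015,"dz":0,"rx":0,"ry":0,"rz":0,"gripper":5}
    - {"dx":0,"dy":-0.002,"dz":0,"rx":0,"ry":0,"rz":0,"gripper":5}
    - {"dx":0,"dy":-0.002,"dz":0,"rx":0,"ry":0,"rz":0,"gripper":5}

```text
time: 5.3
ee_pos: [0.569, 0.0852, 0.0366]
eef_rot: [[0.993, -0.121, 0.002], [-0.121, -0.993, -0.004], [0.003, 0.003, -1.0]]
contact_force: [-4.1, -19.4, 10.9]
width: 0.0168
```

>>> servo_tool:
  increments:
    - {"dx":0,"dy":-0.0005,"dz":0,"rx":0,"ry":0,"rz":0,"gripper":5}
    - {"dx":0,"dy":-0.001,"dz":0,"rx":0,"ry":0,"rz":0,"gripper":5}
    - {"dx":0,"dy":-0.0015,"dz":0,"rx":0,"ry":0,"rz":0,"gripper":5}
    - {"dx":0,"dy":-0.002,"dz":0,"rx":0,"ry":0,"rz":0,"gripper":5}
    - {"dx":0,"dy":-0.002,"dz":0,"rx":0,"ry":0,"rz":0,"gripper":5}

```text
time: 5.72
ee_pos: [0.569, 0.0852, 0.0366]
eef_rot: [[0.993, -0.121, 0.002], [-0.121, -0.993, -0.006], [0.002, 0.006, -1.0]]
contact_force: [-6.1, -31.5, 13.0]
width: 0.0167
```

```bash
python3 -c "
from h import *
st()
im=shot('side','pics/s4.png')
cv2.imwrite('pics/s4c.png',cv2.resize(im[200:260,275:345],None,fx=8,fy=8,interpolation=cv2.INTER_CUBIC))"
```

```text
t 5.72 p [0.569  0.0852 0.0366] yaw -6.95 F [ -6.1 -31.5  13. ] w 0.0167 q [ 1. 15. 95. -0. 70.  8.]
```

View pics/s4c.png

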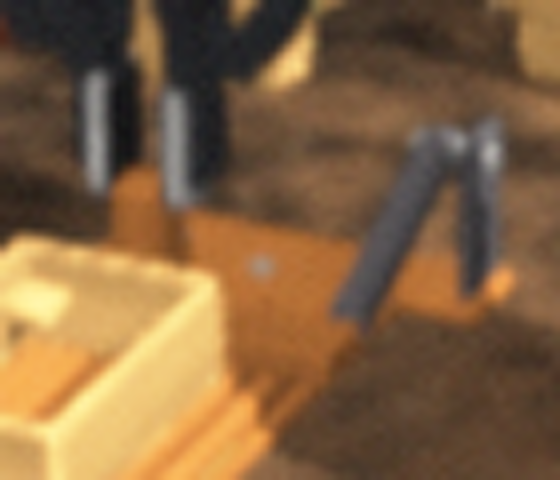

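>>> servo_tool:
  increments:
    - {"dx":0,"dy":0.003,"dz":0,"rx":0,"ry":0,"rz":0,"gripper":45}
    - {"dx":0,"dy":0.003,"dz":0,"rx":0,"ry":0,"rz":0,"gripper":45}
    - {"dx":0,"dy":0.003,"dz":0,"rx":0,"ry":0,"rz":0,"gripper":45}
    - {"dx":0,"dy":0.003,"dz":-0.04,"rx":0,"ry":0,"rz":0,"gripper":45}
    - {"dx":0,"dy":0.003,"dz":-0.09,"rx":0,"ry":0,"rz":0,"gripper":45}

```text
time: 6.18
ee_pos: [0.5664, 0.087, 0.1008]
eef_rot: [[0.993, -0.12, -0.005], [-0.12, -0.993, 0.0], [-0.005, 0.0, -1.0]]
contact_force: [0.4, -0.6, 0.5]
width: 0.0452
```

```bash
python3 -c "
from h import *
st();plan((.6645,.2025,.12),-6.9)
d=[.577,.1495,np.radians(83.1)]
print(np.array(d[:2])+rz(d[2])[:2,:2]@[.062,-.080])
im=shot('side','pics/s5.png')
cv2.imwrite('pics/s5c.png',cv2.resize(im[200:270,215:345],None,fx=6,fy=6,interpolation=cv2.INTER_CUBIC))
im=shot('top','pics/t5.png')
cv2.imwrite('pics/t5c.png',cv2.resize(im[165:245,195:305],None,fx=6,fy=6,interpolation=cv2.INTER_CUBIC))"
```

```text
t 6.18 p [0.5664 0.087  0.1008] yaw -6.9 F [ 0.4 -0.6  0.5] w 0.0452 q [ 1. 12. 91.  0. 78.  8.]
d [ 0.1112 -0.1686 -0.0263] r [0.0001 0.0016 0.    ] rows 3.663429472151209 0.041135699325733084
[0.66386907 0.20144001]
```

View pics/s5c.png

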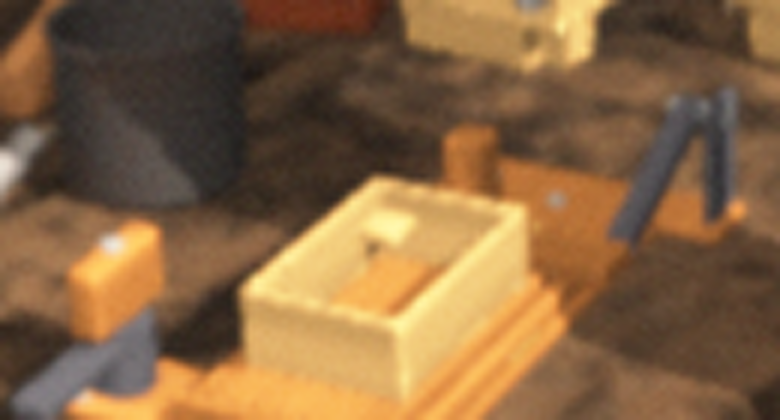

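View pics/t5c.png

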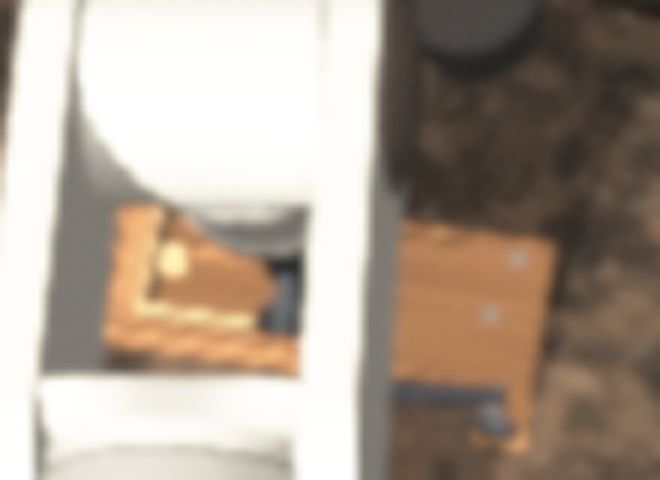

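>>> servo_tool:
  increments:
    - {"dx":0.1115,"dy":-0.1686,"dz":-0.026,"rx":0,"ry":0,"rz":0,"gripper":45}
    - {"dx":0.1115,"dy":-0.1686,"dz":-0.026,"rx":0,"ry":0,"rz":0,"gripper":45}
    - {"dx":0.1115,"dy":-0.1686,"dz":-0.026,"rx":0,"ry":0,"rz":0,"gripper":45}
    - {"dx":0.1115,"dy":-0.1686,"dz":-0.026,"rx":0,"ry":0,"rz":0,"gripper":45}
    - {"dx":0.1115,"dy":-0.1686,"dz":-0.026,"rx":0,"ry":0,"rz":0,"gripper":45}

```text
time: 6.7
ee_pos: [0.6685, 0.2064, 0.1218]
eef_rot: [[0.993, -0.117, 0.001], [-0.117, -0.993, 0.001], [0.001, -0.002, -1.0]]
contact_force: [-0.4, -0.2, -0.5]
width: 0.0451
```

```bash
python3 -c "
from h import *
st();plan((.6642,.202,.036),-6.9)
im=shot('side','pics/s6.png')
cv2.imwrite('pics/s6c.png',cv2.resize(im[160:270,185:315],None,fx=5,fy=5,interpolation=cv2.INTER_CUBIC))"
```

```text
t 6.7 p [0.6685 0.2064 0.1218] yaw -6.75 F [-0.4 -0.2 -0.5] w 0.0451 q [11. 25. 70.  0. 84. 18.]
d [-0.0051  0.0067  0.1143] r [-0.0005 -0.0004  0.0009] rows 2.062099584811593 0.026967894085995505
```

View pics/s6c.png

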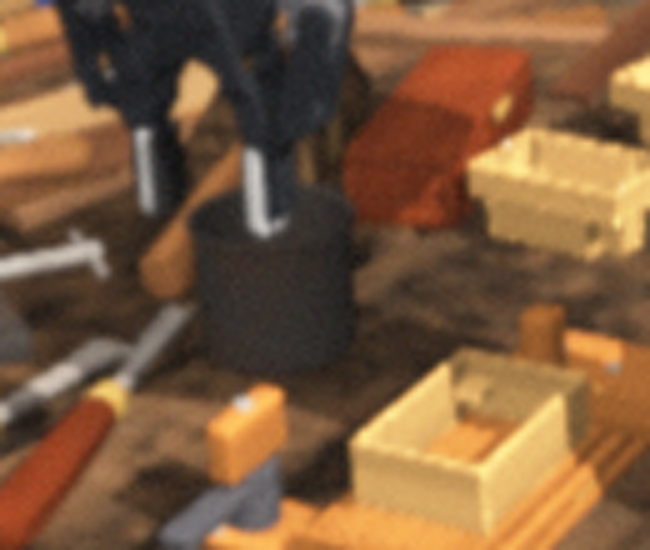

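>>> servo_tool:
  increments:
    - {"dx":-0.0051,"dy":0.0067,"dz":0.02,"rx":0,"ry":0,"rz":0,"gripper":45}
    - {"dx":-0.0051,"dy":0.0067,"dz":0.02,"rx":0,"ry":0,"rz":0,"gripper":45}
    - {"dx":-0.0051,"dy":0.0067,"dz":0.02,"rx":0,"ry":0,"rz":0,"gripper":45}
    - {"dx":-0.0051,"dy":0.0067,"dz":0.02,"rx":0,"ry":0,"rz":0,"gripper":45}
    - {"dx":-0.0051,"dy":0.0067,"dz":0.02,"rx":0,"ry":0,"rz":0,"gripper":45}

```text
time: 7.17
ee_pos: [0.6621, 0.1974, 0.1078]
eef_rot: [[0.993, -0.121, 0.001], [-0.121, -0.993, 0.0], [0.001, -0.0, -1.0]]
contact_force: [-0.2, 0.1, 0.1]
width: 0.0449
```

```bash
python3 -c "
from h import *
st();plan((.6642,.202,.036),-6.9)"
```

```text
t 7.17 p [0.6621 0.1974 0.1078] yaw -6.93 F [-0.2  0.1  0.1] w 0.0449 q [10. 25. 73.  0. 82. 17.]
d [ 0.0019 -0.0063  0.0957] r [-0.0002 -0.0003 -0.0002] rows 1.725247907944406 0.010161309859075188
```

>>> servo_tool:
  increments:
    - {"dx":0.0019,"dy":-0.0063,"dz":0.03,"rx":0,"ry":0,"rz":0,"gripper":45}
    - {"dx":0.0019,"dy":-0.0063,"dz":0.06,"rx":0,"ry":0,"rz":0,"gripper":45}
    - {"dx":0.0019,"dy":-0.0063,"dz":0.08,"rx":0,"ry":0,"rz":0,"gripper":45}
    - {"dx":0.0019,"dy":-0.0063,"dz":0.0957,"rx":0,"ry":0,"rz":0,"gripper":45}
    - {"dx":0.0019,"dy":-0.0063,"dz":0.0957,"rx":0,"ry":0,"rz":0,"gripper":45}

```text
time: 7.58
ee_pos: [0.6629, 0.2019, 0.0329]
eef_rot: [[0.993, -0.12, -0.003], [-0.12, -0.993, -0.0], [-0.003, 0.001, -1.0]]
contact_force: [0.4, -0.7, 0.0]
width: 0.045
```

>>> servo_tool:
  increments:
    - {"dx":0,"dy":0,"dz":0,"rx":0,"ry":0,"rz":0,"gripper":45}
    - {"dx":0,"dy":0,"dz":0,"rx":0,"ry":0,"rz":0,"gripper":5}
    - {"dx":0,"dy":0,"dz":0,"rx":0,"ry":0,"rz":0,"gripper":5}
    - {"dx":0,"dy":0,"dz":0,"rx":0,"ry":0,"rz":0,"gripper":5}
    - {"dx":0,"dy":0,"dz":0,"rx":0,"ry":0,"rz":0,"gripper":5}
  squeeze: 25

```text
time: 8.0
ee_pos: [0.6642, 0.2022, 0.0358]
eef_rot: [[0.993, -0.12, 0.001], [-0.12, -0.993, 0.0], [0.001, -0.0, -1.0]]
contact_force: [0.3, 0.5, -0.6]
width: 0.005
```

```bash
python3 -c "
from h import *
st()
im=shot('side','pics/s7.png')
cv2.imwrite('pics/s7c.png',cv2.resize(im[190:270,205:305],None,fx=6,fy=6,interpolation=cv2.INTER_CUBIC))"
```

```text
t 8.0 p [0.6642 0.2022 0.0358] yaw -6.91 F [ 0.3  0.5 -0.6] w 0.005 q [11. 28. 77.  0. 75. 17.]
```

View pics/s7c.png

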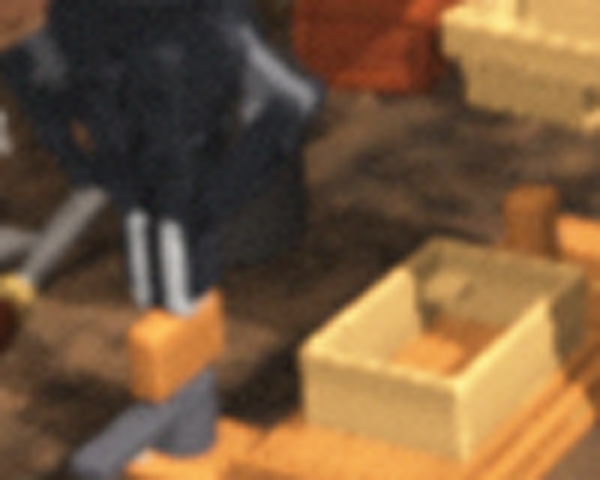

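```bash
python3 -c "
from h import *
p=proj('side',[(.6642,.2022,.0358),(.6642,.2022,.062),(.6642,.2022,.055)]);print(p,(p-[205,190])*6)
# where must the bar screw be: ray from side and top
t=np.array([200+163/8,170+97/7.5]);s=np.array([215+112/6,200+243/6])
o1,d1=ray('top',[t]);o2,d2=ray('side',[s])
A=np.c_[d1[0],-d2[0]];k=np.linalg.lstsq(A,o2-o1,rcond=None)[0];print(o1+d1[0]*k[0],o2+d2[0]*k[1])
im=shot('top','pics/t7.png')
cv2.imwrite('pics/t7c.png',cv2.resize(im[150:250,190:290],None,fx=6,fy=6,interpolation=cv2.INTER_CUBIC))"
```

```text
[[234.91587509 251.26092898]
 [234.00958431 240.68363981]
 [234.25322547 243.53140702]] [[179.49525053 367.56557387]
 [174.05750586 304.10183884]
 [175.51935283 321.18844212]]
[0.66435006 0.20285913 0.0626815 ] [0.66457906 0.20294316 0.06276205]
```

View pics/t7c.png

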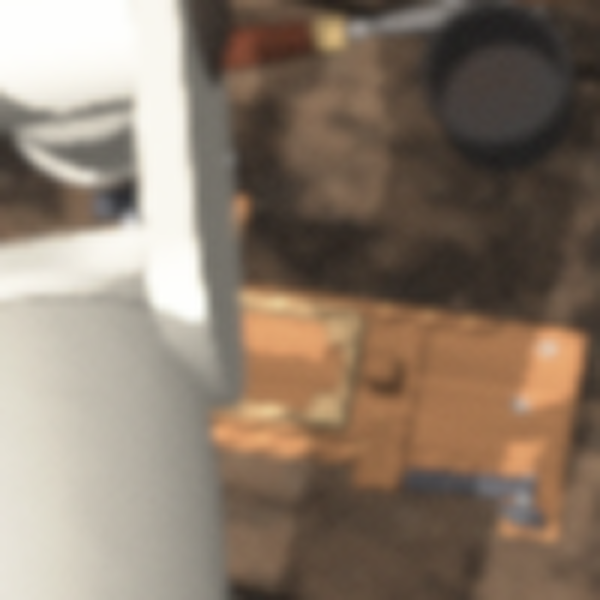

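View pics/s7.png

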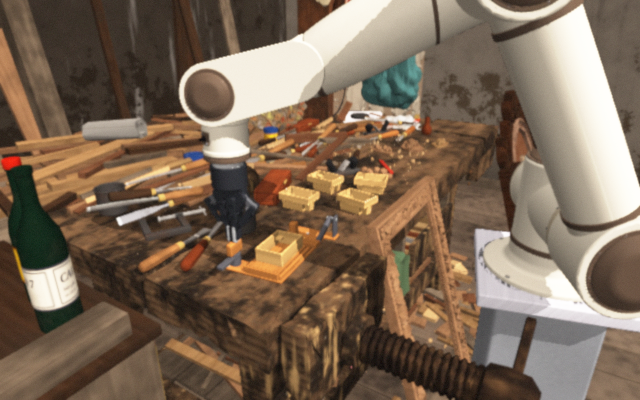

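```bash
python3 -c "
from h import *
b=[.6644,.2029,np.radians(83.1)]
im=cv2.imread('pics/s7.png')
f=[.6642,.2022,np.radians(83.1)]
P=[(box(b,-22,22,-7,7,62),(255,0,255)),(box(b,-22,22,-7,7,34),(255,0,255)),(box(f,-11,11,-14,14,36),(0,255,0)),(box(f,-11,11,-14,14,62),(0,255,0))]
overlay(im,'side',P,(205,190,285,265),8,'pics/o7.png')
overlay(cv2.imread('pics/s6.png'),'side',P[:2],(205,190,285,265),8,'pics/o6.png')
"
```

```text
(no output)
```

View pics/o7.png

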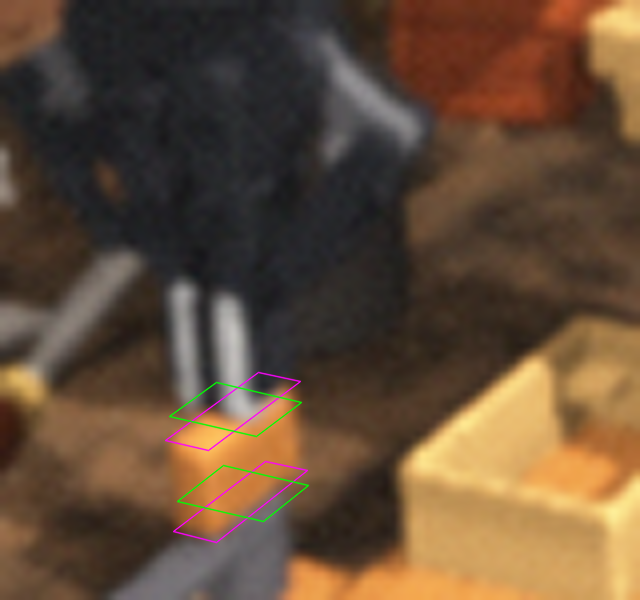

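View pics/o6.png

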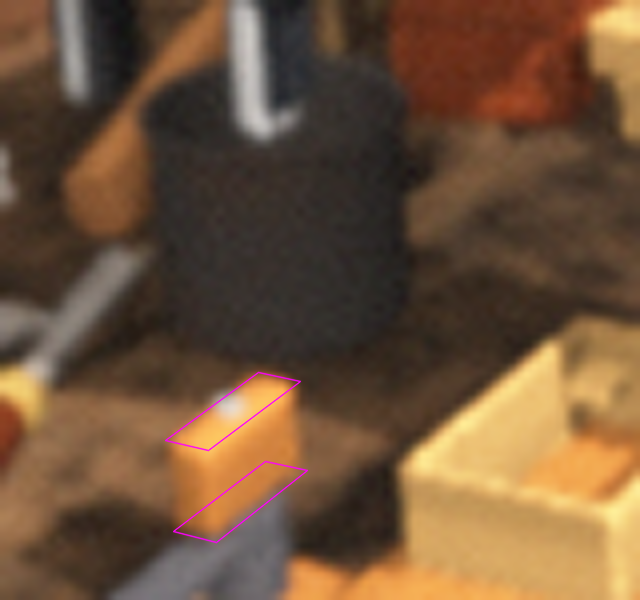

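```bash
python3 -c "
from h import *
print((proj('side',[(.569,.0852,.0366),(.569,.0852,.05),(.569,.0852,.07)])-[275,200])*8)
print((proj('side',[(.6685,.2064,.1218),(.6685,.2064,.1348)])-[205,190])*8)
print((proj('side',[(.557,.0042,.0906),(.557,.0042,.104)])-[240,140])*5)
"
```

```text
[[151.51563395 270.56171352]
 [150.42838465 229.97219659]
 [148.78933595 168.64106313]]
[[193.04214412 209.78578344]
 [189.12869251 164.92765902]]
[[346.55045373 304.88994881]
 [346.26445139 279.88080097]]
```

```bash
python3 -c "
from h import *
for i,(a,b) in enumerate([('s4',(275,190,345,260)),('s6',(195,150,265,220))]):
    im=cv2.imread(f'pics/{a}.png');x0,y0,x1,y1=b
    cv2.imwrite(f'pics/z{i}.png',cv2.resize(im[y0:y1,x0:x1],None,fx=8,fy=8,interpolation=cv2.INTER_CUBIC))
"
```

```text
(no output)
```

View pics/z0.png

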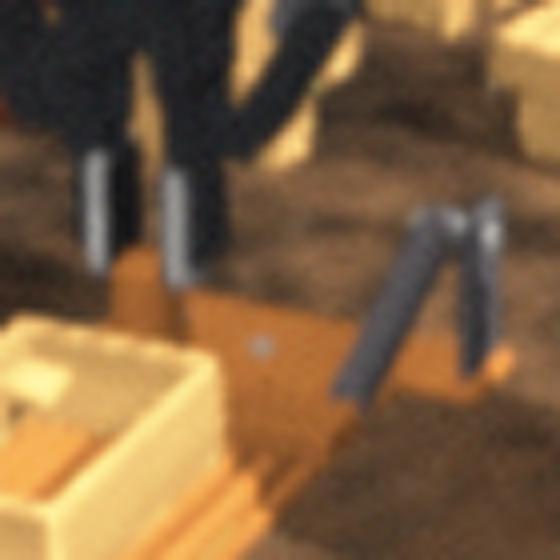

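View pics/z1.png

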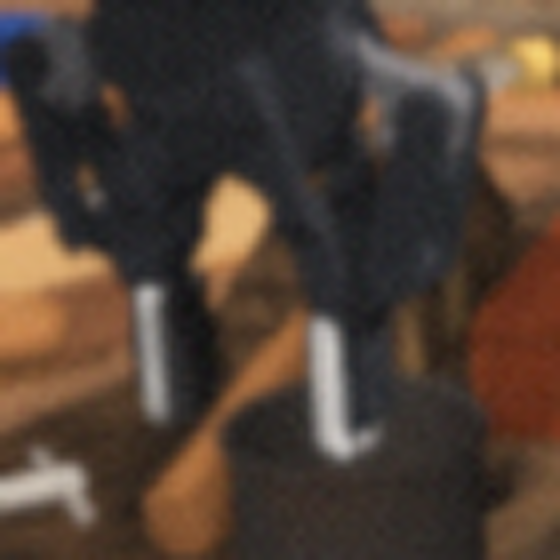

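>>> servo_tool:
  increments:
    - {"dx":0,"dy":0,"dz":0,"rx":0,"ry":0,"rz":0,"gripper":45}
    - {"dx":0,"dy":0,"dz":0,"rx":0,"ry":0,"rz":0,"gripper":45}
    - {"dx":0,"dy":0,"dz":0,"rx":0,"ry":0,"rz":0,"gripper":45}
    - {"dx":0,"dy":0,"dz":0.008,"rx":0,"ry":0,"rz":0,"gripper":45}
    - {"dx":0,"dy":0,"dz":0.016,"rx":0,"ry":0,"rz":0,"gripper":45}

```text
time: 8.52
ee_pos: [0.664, 0.2022, 0.0227]
eef_rot: [[0.993, -0.12, 0.0], [-0.12, -0.993, 0.0], [0.0, -0.0, -1.0]]
contact_force: [-0.3, 0.9, -0.2]
width: 0.0448
```

```bash
python3 -c "
from h import *
st()
im=shot('side','pics/s8.png')
cv2.imwrite('pics/s8c.png',cv2.resize(im[190:265,205:285],None,fx=8,fy=8,interpolation=cv2.INTER_CUBIC))"
```

```text
t 8.52 p [0.664  0.2022 0.0227] yaw -6.91 F [-0.3  0.9 -0.2] w 0.0448 q [11. 29. 77.  0. 74. 17.]
```

View pics/s8c.png

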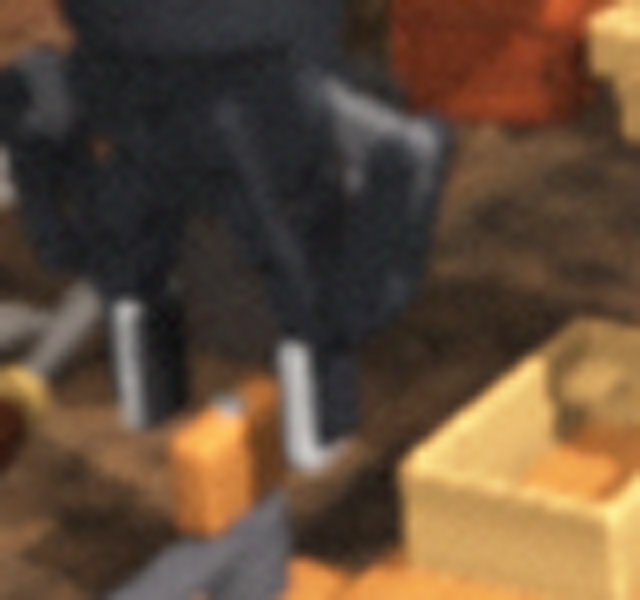

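>>> servo_tool:
  increments:
    - {"dx":0,"dy":0,"dz":0.006,"rx":0,"ry":0,"rz":0,"gripper":45}
    - {"dx":0,"dy":0,"dz":0.013,"rx":0,"ry":0,"rz":0,"gripper":45}
    - {"dx":0,"dy":0,"dz":0.013,"rx":0,"ry":0,"rz":0,"gripper":5}
    - {"dx":0,"dy":0,"dz":0.013,"rx":0,"ry":0,"rz":0,"gripper":5}
    - {"dx":0,"dy":0,"dz":0.013,"rx":0,"ry":0,"rz":0,"gripper":5}

```text
time: 8.98
ee_pos: [0.6643, 0.2019, 0.0133]
eef_rot: [[0.993, -0.12, 0.001], [-0.12, -0.993, -0.0], [0.001, 0.0, -1.0]]
contact_force: [0.3, 0.3, -8.7]
width: 0.0135
```

>>> servo_tool:
  increments:
    - {"dx":0,"dy":0,"dz":0,"rx":0,"ry":0,"rz":0,"gripper":5}
    - {"dx":0,"dy":0,"dz":0,"rx":0,"ry":0,"rz":-0.02,"gripper":5}
    - {"dx":0,"dy":0,"dz":0,"rx":0,"ry":0,"rz":-0.04,"gripper":5}
    - {"dx":0,"dy":0,"dz":0,"rx":0,"ry":0,"rz":-0.06,"gripper":5}
    - {"dx":0,"dy":0,"dz":0,"rx":0,"ry":0,"rz":-0.08,"gripper":5}

```text
time: 9.4
ee_pos: [0.6648, 0.2019, 0.0133]
eef_rot: [[0.991, 0.133, 0.002], [0.133, -0.991, 0.0], [0.002, 0.0, -1.0]]
contact_force: [10.1, -1.7, -7.6]
width: 0.0133
```

```bash
python3 -c "
from h import *
st()
im=shot('side','pics/s9.png')
cv2.imwrite('pics/s9c.png',cv2.resize(im[190:265,205:285],None,fx=8,fy=8,interpolation=cv2.INTER_CUBIC))"
```

```text
t 9.4 p [0.6648 0.2019 0.0133] yaw 7.65 F [10.1 -1.7 -7.6] w 0.0133 q [11. 29. 78. -0. 73.  3.]
```

View pics/s9c.png

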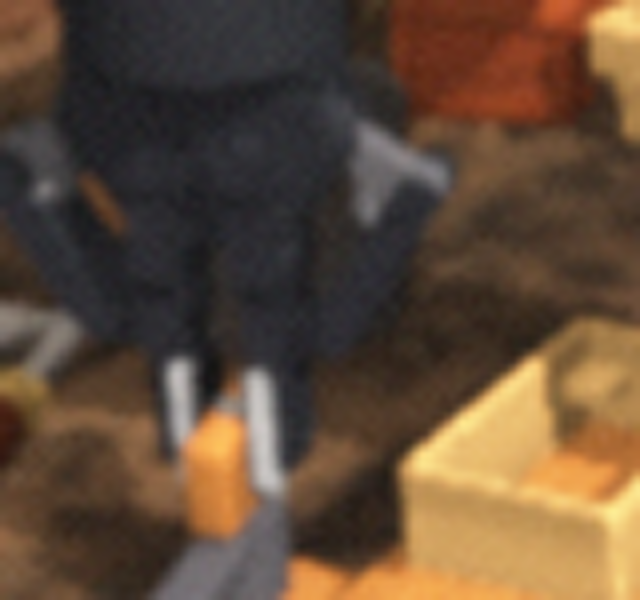

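>>> servo_tool:
  increments:
    - {"dx":0,"dy":0,"dz":0,"rx":0,"ry":0,"rz":-0.035,"gripper":5}
    - {"dx":0,"dy":0,"dz":0,"rx":0,"ry":0,"rz":-0.07,"gripper":5}
    - {"dx":0,"dy":0,"dz":0,"rx":0,"ry":0,"rz":-0.105,"gripper":5}
    - {"dx":0,"dy":0,"dz":0,"rx":0,"ry":0,"rz":-0.14,"gripper":5}
    - {"dx":0,"dy":0,"dz":0,"rx":0,"ry":0,"rz":-0.175,"gripper":5}

```text
time: 9.87
ee_pos: [0.6659, 0.2024, 0.0134]
eef_rot: [[0.774, 0.633, 0.004], [0.633, -0.774, 0.001], [0.004, 0.002, -1.0]]
contact_force: [21.7, 4.1, -14.8]
width: 0.0135
```

>>> servo_tool:
  increments:
    - {"dx":0,"dy":0,"dz":0,"rx":0,"ry":0,"rz":-0.035,"gripper":5}
    - {"dx":0,"dy":0,"dz":0,"rx":0,"ry":0,"rz":-0.07,"gripper":5}
    - {"dx":0,"dy":0,"dz":0,"rx":0,"ry":0,"rz":-0.105,"gripper":5}
    - {"dx":0,"dy":0,"dz":0,"rx":0,"ry":0,"rz":-0.14,"gripper":5}
    - {"dx":0,"dy":0,"dz":0,"rx":0,"ry":0,"rz":-0.175,"gripper":5}

```text
time: 10.28
ee_pos: [0.6667, 0.2033, 0.0134]
eef_rot: [[0.329, 0.944, 0.006], [0.944, -0.329, 0.002], [0.004, 0.005, -1.0]]
contact_force: [28.7, 13.5, -18.8]
width: 0.0134
```

>>> servo_tool:
  increments:
    - {"dx":0,"dy":0,"dz":0,"rx":0,"ry":0,"rz":-0.02,"gripper":5}
    - {"dx":0,"dy":0,"dz":0,"rx":0,"ry":0,"rz":-0.04,"gripper":5}
    - {"dx":0,"dy":0,"dz":0,"rx":0,"ry":0,"rz":-0.06,"gripper":5}
    - {"dx":0,"dy":0,"dz":0,"rx":0,"ry":0,"rz":-0.07,"gripper":5}
    - {"dx":0,"dy":0,"dz":0,"rx":0,"ry":0,"rz":-0.07,"gripper":5}

```text
time: 10.7
ee_pos: [0.6667, 0.2038, 0.0134]
eef_rot: [[0.118, 0.993, 0.006], [0.993, -0.118, 0.003], [0.004, 0.006, -1.0]]
contact_force: [28.6, 14.2, -17.5]
width: 0.0135
```

```bash
python3 -c "
from h import *
st()
from workcell import ctrl
print(ctrl.get_state()['ft_torque'])
im=shot('side','pics/s10.png')
cv2.imwrite('pics/s10c.png',cv2.resize(im[190:265,205:285],None,fx=8,fy=8,interpolation=cv2.INTER_CUBIC))"
```

```text
t 10.7 p [0.6667 0.2038 0.0134] yaw 83.22 F [ 28.6  14.2 -17.5] w 0.0135 q [ 11.  29.  78.   0.  73. -73.]
[ 2.30810456 -4.61677146 -0.16330666]
```

View pics/s10c.png

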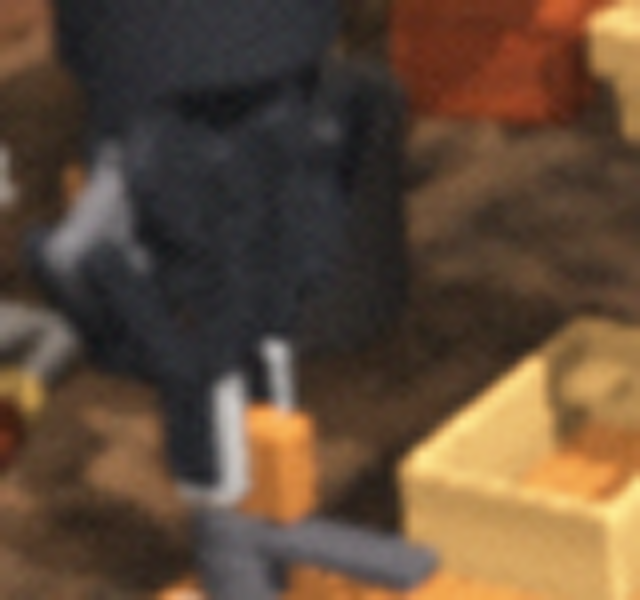

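>>> servo_tool:
  increments:
    - {"dx":0,"dy":0,"dz":0,"rx":0,"ry":0,"rz":0.01,"gripper":40}
    - {"dx":0,"dy":0,"dz":0,"rx":0,"ry":0,"rz":0.01,"gripper":40}
    - {"dx":0,"dy":0,"dz":0,"rx":0,"ry":0,"rz":0.01,"gripper":40}
    - {"dx":0,"dy":0,"dz":-0.04,"rx":0,"ry":0,"rz":0.01,"gripper":40}
    - {"dx":0,"dy":0,"dz":-0.09,"rx":0,"ry":0,"rz":0.01,"gripper":40}

```text
time: 11.17
ee_pos: [0.662, 0.2017, 0.0786]
eef_rot: [[0.151, 0.989, -0.006], [0.989, -0.151, -0.001], [-0.002, -0.006, -1.0]]
contact_force: [1.1, 0.2, 1.3]
width: 0.0403
```

>>> servo_tool:
  increments:
    - {"dx":0,"dy":0,"dz":-0.05,"rx":0,"ry":0,"rz":0,"gripper":85}
    - {"dx":0,"dy":0,"dz":-0.1,"rx":0,"ry":0,"rz":0,"gripper":85}
    - {"dx":-0.05,"dy":0,"dz":-0.15,"rx":0,"ry":0,"rz":0,"gripper":85}
    - {"dx":-0.1,"dy":0,"dz":-0.15,"rx":0,"ry":0,"rz":0,"gripper":85}
    - {"dx":-0.15,"dy":0,"dz":-0.15,"rx":0,"ry":0,"rz":0,"gripper":85}

```text
time: 11.58
ee_pos: [0.6472, 0.0909, 0.1966]
eef_rot: [[0.148, 0.989, 0.005], [0.989, -0.148, 0.0], [0.001, 0.004, -1.0]]
contact_force: [0.8, -1.2, -0.4]
width: 0.0849
```

```bash
python3 -c "
from h import *
st()
im=shot('side','pics/s11.png')
cv2.imwrite('pics/s11c.png',cv2.resize(im[160:270,215:395],None,fx=4.4,fy=4.4,interpolation=cv2.INTER_CUBIC))
im=shot('top','pics/t11.png')"
```

```text
t 11.58 p [0.6472 0.0909 0.1966] yaw 81.46 F [ 0.8 -1.2 -0.4] w 0.0849 q [  1.  18.  72.   0.  90. -80.]
```

View pics/s11c.png

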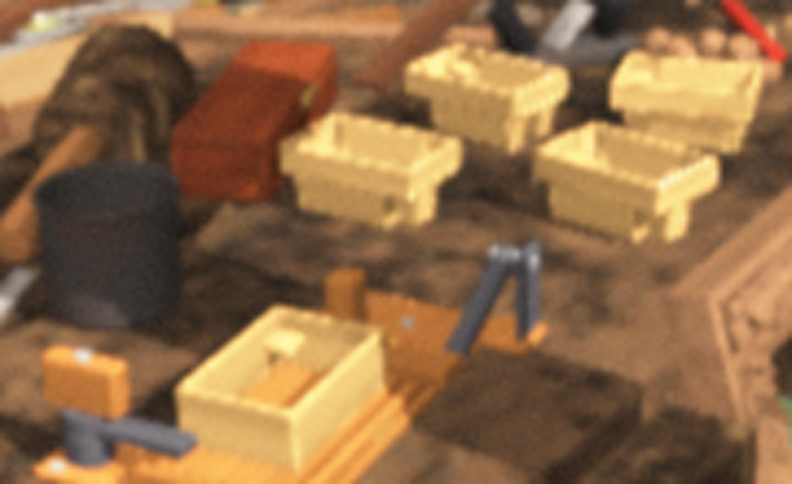

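View pics/t11.png

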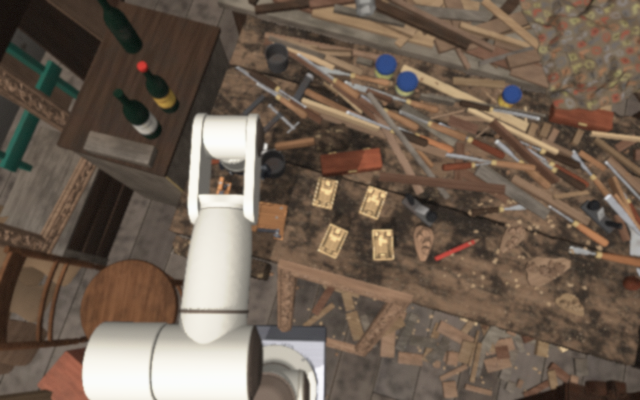

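```bash
python3 -c "
from h import *
f=[.664,.2022,np.radians(83.1)]
im=cv2.imread('pics/s8.png')
P=[]
for z,c in((46,(0,255,0)),(52,(0,0,255)),(58,(255,0,0))):
    P+=[(box(f,-11,11,22.5,33,z),c),(box(f,-11,11,-33,-22.5,z),c)]
overlay(im,'side',P,(205,200,285,275),8,'pics/o8.png')
"
```

```text
(no output)
```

View pics/o8.png

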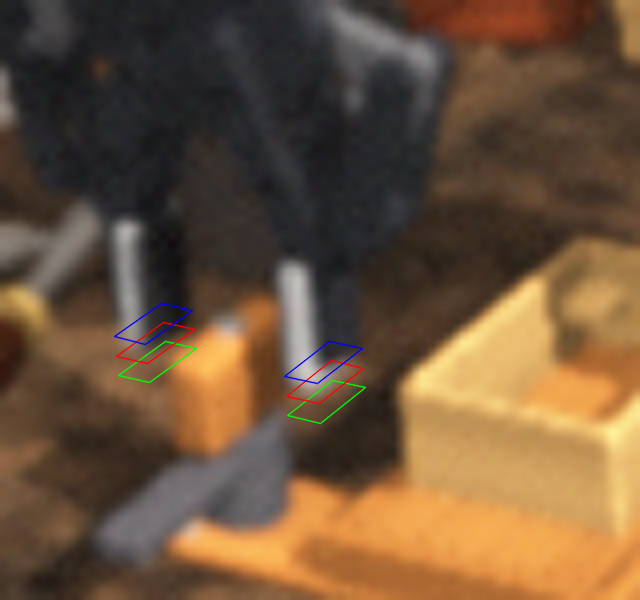

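```bash
python3 -c "
from h import *
T=dict(A=(.6414,-.1551,-13),B=(.6106,-.3177,159.9),C=(.4770,-.1839,-23.8),D=(.4678,-.3498,-177.7))
im=cv2.imread('pics/t11.png')
P=[(box((x,y,np.radians(a)),-50,50,-33,33,48),(0,255,0)) for x,y,a in T.values()]
overlay(im,'top',P,(305,170,405,268),6,'pics/o11.png')
P=[(box((x,y,np.radians(a)),-50,50,-33,33,48),(0,255,0)) for x,y,a in T.values()]
overlay(cv2.imread('pics/s11.png'),'side',P,(270,160,400,225),6,'pics/o11s.png')
st();plan((.6414,-.1551,.12),77)
"
```

```text
t 11.68 p [0.6465 0.0863 0.1946] yaw 81.11 F [-0.2  1.  -1. ] w 0.0849 q [  1.  18.  72.  -0.  90. -80.]
d [-0.3189  0.0429  0.0999] r [0.0005 0.0003 0.0228] rows 6.0601440397188355 0.5742969595612465
```

View pics/o11.png

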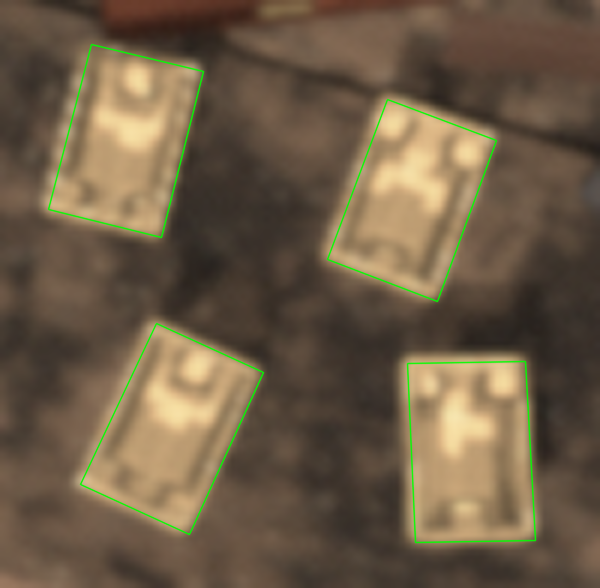

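View pics/o11s.png

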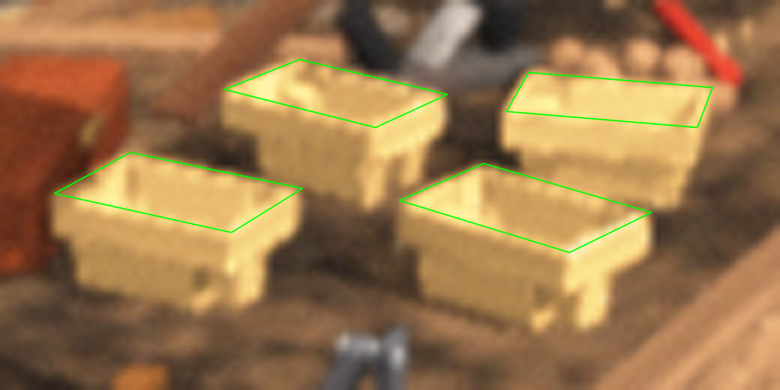

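>>> servo_tool:
  increments:
    - {"dx":-0.3189,"dy":0.0429,"dz":0.06,"rx":0,"ry":0,"rz":0.0228,"gripper":85}
    - {"dx":-0.3189,"dy":0.0429,"dz":0.06,"rx":0,"ry":0,"rz":0.0228,"gripper":85}
    - {"dx":-0.3189,"dy":0.0429,"dz":0.06,"rx":0,"ry":0,"rz":0.0228,"gripper":85}
    - {"dx":-0.3189,"dy":0.0429,"dz":0.06,"rx":0,"ry":0,"rz":0.0228,"gripper":85}
    - {"dx":-0.3189,"dy":0.0429,"dz":0.06,"rx":0,"ry":0,"rz":0.0228,"gripper":85}

```text
time: 12.1
ee_pos: [0.6426, -0.1151, 0.1549]
eef_rot: [[0.221, 0.975, 0.0], [0.975, -0.221, 0.0], [0.0, 0.0, -1.0]]
contact_force: [1.0, -0.0, 0.4]
width: 0.0852
```

```bash
python3 -c "
from h import *
st();plan((.6412,-.1554,.08),77)"
```

```text
t 12.1 p [ 0.6426 -0.1151  0.1549] yaw 77.25 F [ 1.  -0.   0.4] w 0.0852 q [-17.  19.  75.   0.  86. -94.]
d [-0.0528  0.01    0.0999] r [ 0.     -0.      0.0014] rows 2.0402031526124733 0.035038548814600785
```

>>> servo_tool:
  increments:
    - {"dx":-0.0528,"dy":0.01,"dz":0.06,"rx":0,"ry":0,"rz":0.0014,"gripper":85}
    - {"dx":-0.0528,"dy":0.01,"dz":0.09,"rx":0,"ry":0,"rz":0.0014,"gripper":85}
    - {"dx":-0.0528,"dy":0.01,"dz":0.09,"rx":0,"ry":0,"rz":0.0014,"gripper":85}
    - {"dx":-0.0528,"dy":0.01,"dz":0.09,"rx":0,"ry":0,"rz":0.0014,"gripper":85}
    - {"dx":-0.0528,"dy":0.01,"dz":0.09,"rx":0,"ry":0,"rz":0.0014,"gripper":85}

```text
time: 12.52
ee_pos: [0.6423, -0.1531, 0.0891]
eef_rot: [[0.225, 0.974, 0.001], [0.974, -0.225, -0.0], [0.0, 0.001, -1.0]]
contact_force: [0.0, 0.1, 2.2]
width: 0.0852
```

```bash
python3 -c "
from h import *
st();plan((.6412,-.1554,.03),77)"
```

```text
t 12.52 p [ 0.6423 -0.1531  0.0891] yaw 76.98 F [0.  0.1 2.2] w 0.0852 q [-20.  22.  79.   0.  79. -97.]
d [-0.0034 -0.0008  0.0788] r [ 0.0004 -0.0001 -0.0001] rows 1.4192689063574349 0.010523476756204488
```

>>> servo_tool:
  increments:
    - {"dx":-0.0034,"dy":-0.0008,"dz":0.025,"rx":0,"ry":0,"rz":0,"gripper":85}
    - {"dx":-0.0034,"dy":-0.0008,"dz":0.05,"rx":0,"ry":0,"rz":0,"gripper":85}
    - {"dx":-0.0034,"dy":-0.0008,"dz":0.0788,"rx":0,"ry":0,"rz":0,"gripper":85}
    - {"dx":-0.0034,"dy":-0.0008,"dz":0.0788,"rx":0,"ry":0,"rz":0,"gripper":85}
    - {"dx":-0.0034,"dy":-0.0008,"dz":0.0788,"rx":0,"ry":0,"rz":0,"gripper":85}

```text
time: 12.93
ee_pos: [0.6411, -0.1551, 0.0299]
eef_rot: [[0.225, 0.974, 0.001], [0.974, -0.225, -0.0], [0.0, 0.001, -1.0]]
contact_force: [0.5, 0.1, 1.1]
width: 0.085
```

```bash
python3 -c "
from h import *
st();plan((.6412,-.1554,.01),77)
im=shot('side','pics/s12.png')
cv2.imwrite('pics/s12c.png',cv2.resize(im[140:220,255:355],None,fx=7,fy=7,interpolation=cv2.INTER_CUBIC))"
```

```text
t 12.93 p [ 0.6411 -0.1551  0.0299] yaw 77.01 F [0.5 0.1 1.1] w 0.085 q [-20.  25.  83.   0.  73. -97.]
d [-0.0003  0.0002  0.0265] r [ 0.0002 -0.      0.0001] rows 0.47738500816373813 0.006043262423966217
```

View pics/s12c.png

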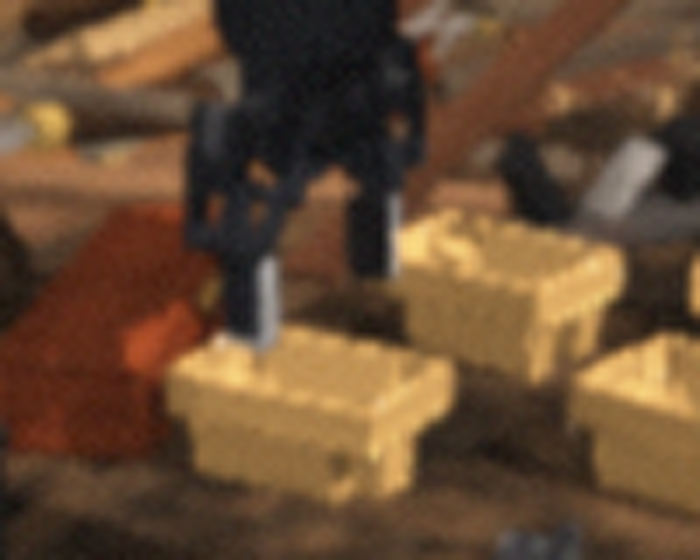

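>>> servo_tool:
  increments:
    - {"dx":-0.0003,"dy":0.0002,"dz":0.01,"rx":0,"ry":0,"rz":0,"gripper":85}
    - {"dx":-0.0003,"dy":0.0002,"dz":0.02,"rx":0,"ry":0,"rz":0,"gripper":85}
    - {"dx":-0.0003,"dy":0.0002,"dz":0.03,"rx":0,"ry":0,"rz":0,"gripper":85}
    - {"dx":-0.0003,"dy":0.0002,"dz":0.035,"rx":0,"ry":0,"rz":0,"gripper":85}
    - {"dx":-0.0003,"dy":0.0002,"dz":0.035,"rx":0,"ry":0,"rz":0,"gripper":85}

```text
time: 13.4
ee_pos: [0.64, -0.1562, 0.0009]
eef_rot: [[0.226, 0.974, -0.002], [0.974, -0.226, 0.001], [0.0, -0.002, -1.0]]
contact_force: [0.3, -0.1, -0.1]
width: 0.0848
```

```bash
python3 -c "
from h import *
st()
im=shot('side','pics/s13.png')
cv2.imwrite('pics/s13c.png',cv2.resize(im[140:220,255:355],None,fx=7,fy=7,interpolation=cv2.INTER_CUBIC))"
```

```text
t 13.4 p [ 0.64   -0.1562  0.0009] yaw 76.93 F [ 0.3 -0.1 -0.1] w 0.0848 q [-20.  26.  84.   0.  70. -97.]
```

View pics/s13c.png

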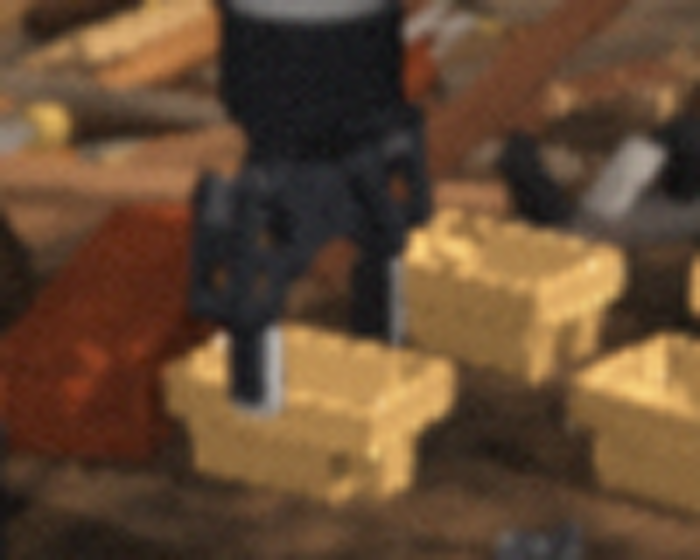

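>>> servo_tool:
  increments:
    - {"dx":0,"dy":0,"dz":0.008,"rx":0,"ry":0,"rz":0,"gripper":85}
    - {"dx":0,"dy":0,"dz":0.014,"rx":0,"ry":0,"rz":0,"gripper":85}
    - {"dx":0,"dy":0,"dz":0.014,"rx":0,"ry":0,"rz":0,"gripper":55}
    - {"dx":0,"dy":0,"dz":0.014,"rx":0,"ry":0,"rz":0,"gripper":55}
    - {"dx":0,"dy":0,"dz":0.014,"rx":0,"ry":0,"rz":0,"gripper":55}
  squeeze: 30

```text
time: 13.87
ee_pos: [0.6406, -0.1564, -0.0082]
eef_rot: [[0.226, 0.974, 0.0], [0.974, -0.226, 0.0], [0.0, -0.0, -1.0]]
contact_force: [0.4, 0.6, -2.2]
width: 0.0654
```

```bash
python3 -c "
from h import *
st()
im=shot('side','pics/s14.png')
cv2.imwrite('pics/s14c.png',cv2.resize(im[140:220,255:355],None,fx=7,fy=7,interpolation=cv2.INTER_CUBIC))"
```

```text
t 13.87 p [ 0.6406 -0.1564 -0.0082] yaw 76.93 F [ 0.4  0.6 -2.2] w 0.0654 q [-20.  27.  84.   0.  69. -97.]
```

View pics/s14c.png

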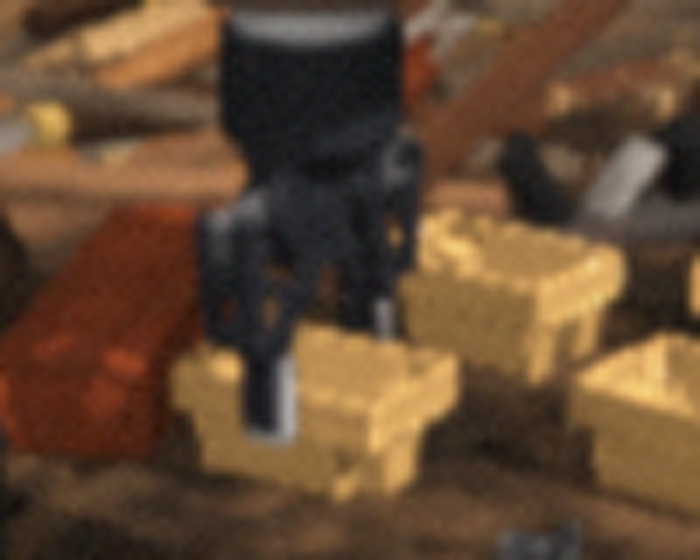

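>>> servo_tool:
  increments:
    - {"dx":0,"dy":0,"dz":-0.02,"rx":0,"ry":0,"rz":0,"gripper":55}
    - {"dx":0,"dy":0,"dz":-0.06,"rx":0,"ry":0,"rz":0,"gripper":55}
    - {"dx":0,"dy":0,"dz":-0.1,"rx":0,"ry":0,"rz":0,"gripper":55}
    - {"dx":0,"dy":0,"dz":-0.14,"rx":0,"ry":0,"rz":0,"gripper":55}
    - {"dx":0,"dy":0,"dz":-0.18,"rx":0,"ry":0,"rz":0,"gripper":55}

```text
time: 14.33
ee_pos: [0.6403, -0.1563, 0.1281]
eef_rot: [[0.226, 0.974, -0.0], [0.974, -0.226, 0.0], [0.0, -0.0, -1.0]]
contact_force: [0.6, -0.9, -2.4]
width: 0.0654
```

```bash
python3 -c "
from h import *
st();plan((.5773,.1526,.125),-6.9)"
```

```text
t 14.33 p [ 0.6403 -0.1563  0.1281] yaw 76.93 F [ 0.6 -0.9 -2.4] w 0.0654 q [-20.  20.  76.   0.  83. -97.]
d [ 0.3822 -0.175   0.0042] r [-1.000e-04  0.000e+00  4.657e-01] rows 7.5605495931696405 11.708446075899989
```

>>> servo_tool:
  increments:
    - {"dx":0.0318,"dy":-0.0146,"dz":0,"rx":0,"ry":0,"rz":0.0388,"gripper":55}
    - {"dx":0.0637,"dy":-0.0292,"dz":0,"rx":0,"ry":0,"rz":0.0776,"gripper":55}
    - {"dx":0.0955,"dy":-0.0438,"dz":0,"rx":0,"ry":0,"rz":0.1164,"gripper":55}
    - {"dx":0.1274,"dy":-0.0583,"dz":0,"rx":0,"ry":0,"rz":0.1552,"gripper":55}
    - {"dx":0.1592,"dy":-0.0729,"dz":0,"rx":0,"ry":0,"rz":0.194,"gripper":55}

```text
time: 14.75
ee_pos: [0.6138, -0.0266, 0.1267]
eef_rot: [[0.747, 0.665, 0.0], [0.665, -0.747, 0.0], [0.0, -0.0, -1.0]]
contact_force: [-0.0, -0.8, -2.1]
width: 0.0654
```

```bash
python3 -c "
from h import *
st();plan((.5773,.1526,.125),-6.9)"
```

```text
t 14.75 p [ 0.6138 -0.0266  0.1267] yaw 41.65 F [-0.  -0.8 -2.1] w 0.0654 q [-10.  15.  83.   0.  81. -51.]
d [ 0.1224 -0.211   0.0023] r [-0.     -0.      0.2697] rows 4.387028915508532 6.780615119224212
```

>>> servo_tool:
  increments:
    - {"dx":0.0175,"dy":-0.0301,"dz":0,"rx":0,"ry":0,"rz":0.0385,"gripper":55}
    - {"dx":0.035,"dy":-0.0602,"dz":0,"rx":0,"ry":0,"rz":0.077,"gripper":55}
    - {"dx":0.0525,"dy":-0.0904,"dz":0,"rx":0,"ry":0,"rz":0.1155,"gripper":55}
    - {"dx":0.07,"dy":-0.1206,"dz":0,"rx":0,"ry":0,"rz":0.154,"gripper":55}
    - {"dx":0.0874,"dy":-0.1507,"dz":0,"rx":0,"ry":0,"rz":0.1925,"gripper":55}

```text
time: 15.17
ee_pos: [0.5869, 0.1013, 0.1268]
eef_rot: [[0.993, 0.122, 0.0], [0.122, -0.993, 0.0], [0.0, -0.0, -1.0]]
contact_force: [0.8, 1.4, -2.9]
width: 0.0652
```

```bash
python3 -c "
from h import *
st();plan((.5773,.1526,.09),-6.9)"
```

```text
t 15.17 p [0.5869 0.1013 0.1268] yaw 7.01 F [ 0.8  1.4 -2.9] w 0.0652 q [ 2. 13. 86.  0. 81. -5.]
d [-0.0044 -0.0694  0.049 ] r [-0.     -0.      0.0773] rows 1.5309908349057026 1.94341981476428
```

>>> servo_tool:
  increments:
    - {"dx":-0.0022,"dy":-0.0347,"dz":0.01,"rx":0,"ry":0,"rz":0.0387,"gripper":55}
    - {"dx":-0.0044,"dy":-0.06,"dz":0.03,"rx":0,"ry":0,"rz":0.0773,"gripper":55}
    - {"dx":-0.0044,"dy":-0.0694,"dz":0.049,"rx":0,"ry":0,"rz":0.0773,"gripper":55}
    - {"dx":-0.0044,"dy":-0.0694,"dz":0.049,"rx":0,"ry":0,"rz":0.0773,"gripper":55}
    - {"dx":-0.0044,"dy":-0.0694,"dz":0.049,"rx":0,"ry":0,"rz":0.0773,"gripper":55}

```text
time: 15.58
ee_pos: [0.5771, 0.1513, 0.0897]
eef_rot: [[0.994, -0.112, -0.001], [-0.112, -0.994, -0.0], [-0.001, 0.0, -1.0]]
contact_force: [0.4, 0.2, -1.8]
width: 0.0654
```

```bash
python3 -c "
from h import *
st();plan((.5773,.1526,.05),-6.9)
im=shot('side','pics/s15.png')
cv2.imwrite('pics/s15c.png',cv2.resize(im[160:270,215:335],None,fx=5,fy=5,interpolation=cv2.INTER_CUBIC))"
```

```text
t 15.58 p [0.5771 0.1513 0.0897] yaw -6.44 F [ 0.4  0.2 -1.8] w 0.0654 q [ 7. 15. 88. -0. 77. 14.]
d [ 0.0001 -0.0018  0.053 ] r [0.0001 0.0004 0.0025] rows 0.9533228276758606 0.06446819684430452
```

View pics/s15c.png

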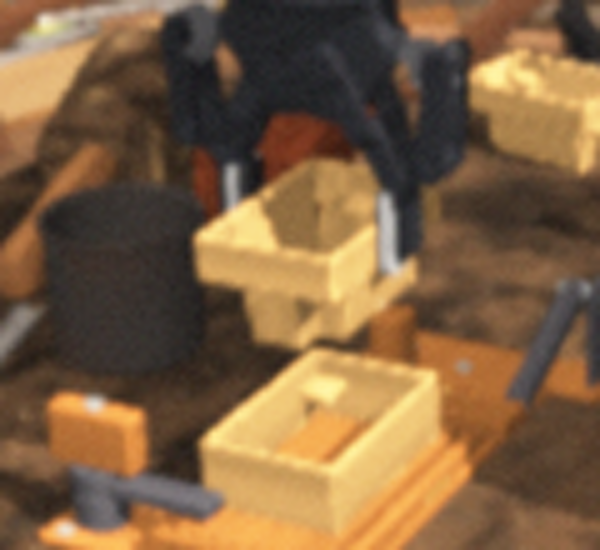

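>>> servo_tool:
  increments:
    - {"dx":0.0001,"dy":-0.0018,"dz":0.02,"rx":0,"ry":0,"rz":0.0025,"gripper":55}
    - {"dx":0.0001,"dy":-0.0018,"dz":0.04,"rx":0,"ry":0,"rz":0.0025,"gripper":55}
    - {"dx":0.0001,"dy":-0.0018,"dz":0.05,"rx":0,"ry":0,"rz":0.0025,"gripper":55}
    - {"dx":0.0001,"dy":-0.0018,"dz":0.05,"rx":0,"ry":0,"rz":0.0025,"gripper":55}
    - {"dx":0.0001,"dy":-0.0018,"dz":0.05,"rx":0,"ry":0,"rz":0.0025,"gripper":55}

```text
time: 16.05
ee_pos: [0.5781, 0.1521, 0.0531]
eef_rot: [[0.993, -0.122, 0.0], [-0.122, -0.993, 0.0], [0.0, -0.0, -1.0]]
contact_force: [-0.6, 0.3, -2.3]
width: 0.0655
```

```bash
python3 -c "
from h import *
st();plan((.5773,.1526,.0325),-6.9)
im=shot('side','pics/s16.png')
d=[.577,.1495,np.radians(83.1)]
s=[.5773,.1526,d[2]]
overlay(im,'side',[(box(s,-50,50,-33,33,52),(0,255,0)),(box(s,-50,50,-33,33,48+61),(0,0,255))],(225,170,325,260),6,'pics/o16.png')"
```

```text
t 16.05 p [0.5781 0.1521 0.0531] yaw -7.02 F [-0.6  0.3 -2.3] w 0.0655 q [ 7. 17. 91.  0. 73. 14.]
d [-0.0011 -0.0005  0.0275] r [-0.     -0.0001 -0.0007] rows 0.4955999128346546 0.016983766462324437
```

View pics/o16.png

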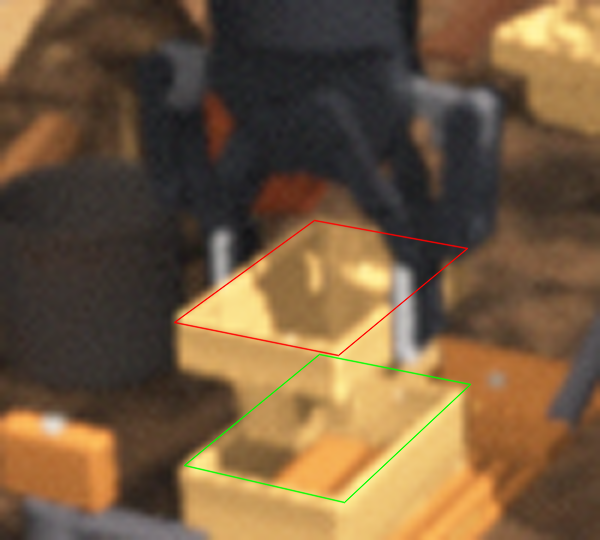

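>>> servo_tool:
  increments:
    - {"dx":-0.0011,"dy":-0.0005,"dz":0.005,"rx":0,"ry":0,"rz":0,"gripper":55}
    - {"dx":-0.0011,"dy":-0.0005,"dz":0.01,"rx":0,"ry":0,"rz":0,"gripper":55}
    - {"dx":-0.0011,"dy":-0.0005,"dz":0.015,"rx":0,"ry":0,"rz":0,"gripper":55}
    - {"dx":-0.0011,"dy":-0.0005,"dz":0.02,"rx":0,"ry":0,"rz":0,"gripper":55}
    - {"dx":-0.0011,"dy":-0.0005,"dz":0.022,"rx":0,"ry":0,"rz":0,"gripper":55}

```text
time: 16.52
ee_pos: [0.5766, 0.1532, 0.0352]
eef_rot: [[0.993, -0.122, -0.001], [-0.122, -0.993, 0.0], [-0.001, 0.0, -1.0]]
contact_force: [0.3, 0.1, -2.4]
width: 0.0655
```

>>> servo_tool:
  increments:
    - {"dx":0,"dy":0,"dz":0.002,"rx":0,"ry":0,"rz":0,"gripper":55}
    - {"dx":0,"dy":0,"dz":0.004,"rx":0,"ry":0,"rz":0,"gripper":55}
    - {"dx":0,"dy":0,"dz":0.006,"rx":0,"ry":0,"rz":0,"gripper":55}
    - {"dx":0,"dy":0,"dz":0.006,"rx":0,"ry":0,"rz":0,"gripper":55}
    - {"dx":0,"dy":0,"dz":0.006,"rx":0,"ry":0,"rz":0,"gripper":55}

```text
time: 16.93
ee_pos: [0.5771, 0.1534, 0.0315]
eef_rot: [[0.993, -0.122, 0.0], [-0.122, -0.993, 0.0], [0.0, -0.0, -1.0]]
contact_force: [1.4, 2.8, -1.9]
width: 0.0658
```

```bash
python3 -c "
from h import *
st()
im=shot('side','pics/s17.png')
s=[.5773,.1526,np.radians(83.1)]
overlay(im,'side',[(box(s,-50,50,-33,33,52),(0,255,0)),(box(s,-50,50,-33,33,88),(0,0,255))],(225,170,325,260),6,'pics/o17.png')"
```

```text
t 16.93 p [0.5771 0.1534 0.0315] yaw -7.0 F [ 1.4  2.8 -1.9] w 0.0658 q [ 7. 18. 92.  0. 70. 14.]
```

View pics/o17.png

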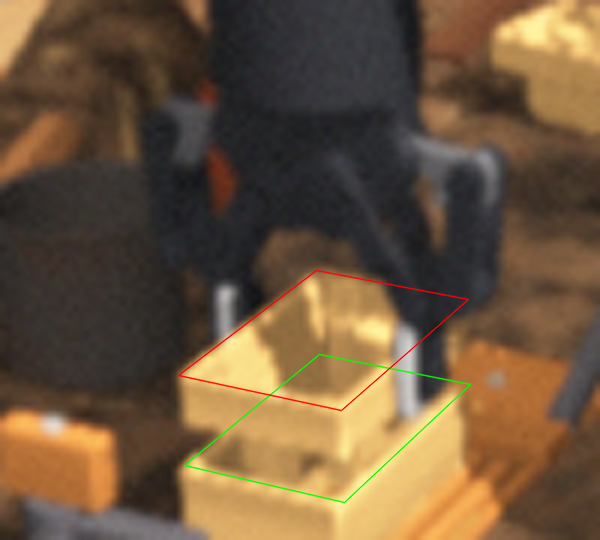

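>>> servo_tool:
  increments:
    - {"dx":0,"dy":0,"dz":0.0015,"rx":0,"ry":0,"rz":0,"gripper":55}
    - {"dx":0,"dy":0,"dz":0.0015,"rx":0,"ry":0,"rz":0,"gripper":85}
    - {"dx":0,"dy":0,"dz":0.0015,"rx":0,"ry":0,"rz":0,"gripper":85}
    - {"dx":0,"dy":0,"dz":0.0015,"rx":0,"ry":0,"rz":0,"gripper":85}
    - {"dx":0,"dy":0,"dz":0.0015,"rx":0,"ry":0,"rz":0,"gripper":85}

```text
time: 17.4
ee_pos: [0.5769, 0.1531, 0.0303]
eef_rot: [[0.993, -0.122, -0.0], [-0.122, -0.993, -0.0], [-0.0, 0.0, -1.0]]
contact_force: [0.3, 0.2, 0.4]
width: 0.0852
```

>>> servo_tool:
  increments:
    - {"dx":0,"dy":0,"dz":-0.02,"rx":0,"ry":0,"rz":0,"gripper":85}
    - {"dx":0,"dy":0,"dz":-0.06,"rx":0,"ry":0,"rz":0,"gripper":85}
    - {"dx":0,"dy":0,"dz":-0.11,"rx":0,"ry":0,"rz":0,"gripper":85}
    - {"dx":0,"dy":0,"dz":-0.15,"rx":0,"ry":0,"rz":0,"gripper":85}
    - {"dx":0,"dy":0,"dz":-0.15,"rx":0,"ry":0,"rz":0,"gripper":85}

```text
time: 17.82
ee_pos: [0.5792, 0.1534, 0.1494]
eef_rot: [[0.993, -0.122, 0.008], [-0.122, -0.993, 0.001], [0.008, -0.002, -1.0]]
contact_force: [0.9, -0.5, 0.0]
width: 0.0851
```

```bash
python3 -c "
from h import *
st();plan((.6106,-.3177,.13),69.9)
im=shot('side','pics/s18.png')
s=[.5773,.1526,np.radians(83.1)]
overlay(im,'side',[(box(s,-50,50,-33,33,52),(0,255,0)),(box(s,-50,50,-33,33,88),(0,0,255))],(225,170,325,260),6,'pics/o18.png')"
```

```text
t 17.82 p [0.5792 0.1534 0.1494] yaw -7.0 F [ 0.9 -0.5  0. ] w 0.0851 q [ 7. 12. 84.  0. 83. 14.]
d [0.118  0.6185 0.0256] r [ 0.0012 -0.0027 -0.4272] rows 11.333196237255903 10.740511737461079
```

View pics/o18.png

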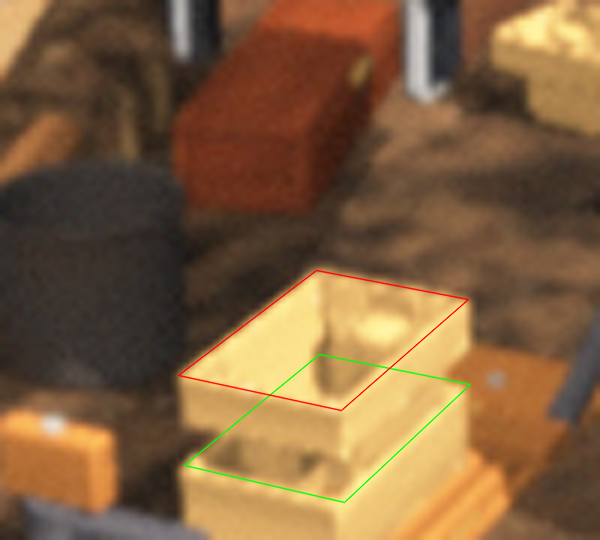

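```bash
python3 -c "
from h import *
T=dict(B=(.6106,-.3177,159.9),C=(.4770,-.1839,-23.8),D=(.4678,-.3498,-177.7))
im=shot('top','pics/t18.png')
P=[(box((x,y,np.radians(a)),-50,50,-33,33,48),(0,255,0)) for x,y,a in T.values()]
overlay(im,'top',P,(305,170,405,268),6,'pics/o18t.png')
"
```

```text
(no output)
```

View pics/o18t.png

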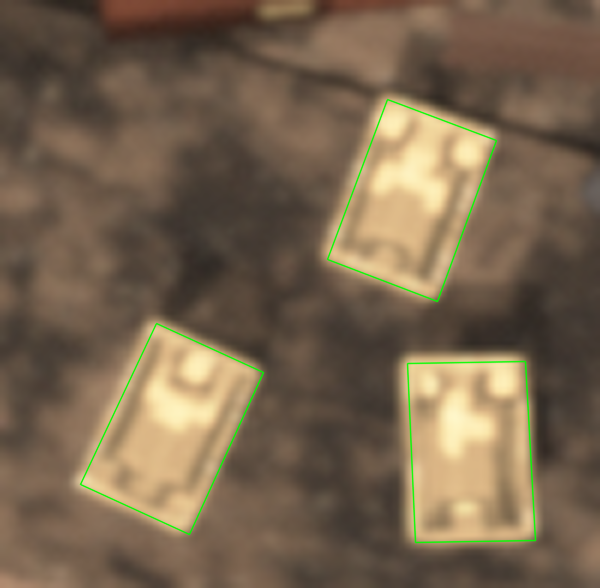

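>>> servo_tool:
  increments:
    - {"dx":0.0107,"dy":0.0516,"dz":0,"rx":0.0012,"ry":-0.0027,"rz":-0.0356,"gripper":85}
    - {"dx":0.0215,"dy":0.1031,"dz":0,"rx":0.0012,"ry":-0.0027,"rz":-0.0712,"gripper":85}
    - {"dx":0.0322,"dy":0.1546,"dz":0,"rx":0.0012,"ry":-0.0027,"rz":-0.1068,"gripper":85}
    - {"dx":0.043,"dy":0.2062,"dz":0,"rx":0.0012,"ry":-0.0027,"rz":-0.1424,"gripper":85}
    - {"dx":0.0536,"dy":0.2577,"dz":0,"rx":0.0012,"ry":-0.0027,"rz":-0.178,"gripper":85}

```text
time: 18.33
ee_pos: [0.5922, -0.0411, 0.1413]
eef_rot: [[0.907, 0.421, -0.011], [0.421, -0.907, 0.003], [-0.009, -0.007, -1.0]]
contact_force: [0.5, 0.2, 0.6]
width: 0.085
```

```bash
python3 -c "
from h import *
st();plan((.6106,-.3177,.12),69.9)"
```

```text
t 18.33 p [ 0.5922 -0.0411  0.1413] yaw 24.9 F [0.5 0.2 0.6] w 0.085 q [-11.  13.  85.   0.  83. -36.]
d [-0.1328  0.3451  0.027 ] r [-0.0033  0.0017 -0.25  ] rows 6.668389725828364 6.285745524875431
```

>>> servo_tool:
  increments:
    - {"dx":-0.0221,"dy":0.0575,"dz":0,"rx":-0.0013,"ry":0.002,"rz":-0.0385,"gripper":85}
    - {"dx":-0.0443,"dy":0.115,"dz":0,"rx":-0.0013,"ry":0.002,"rz":-0.077,"gripper":85}
    - {"dx":-0.0664,"dy":0.1726,"dz":0,"rx":-0.0013,"ry":0.002,"rz":-0.1155,"gripper":85}
    - {"dx":-0.0885,"dy":0.23,"dz":0,"rx":-0.0013,"ry":0.002,"rz":-0.154,"gripper":85}
    - {"dx":-0.1107,"dy":0.2876,"dz":0,"rx":-0.0013,"ry":0.002,"rz":-0.1925,"gripper":85}

```text
time: 18.75
ee_pos: [0.6044, -0.2365, 0.1406]
eef_rot: [[0.524, 0.851, -0.003], [0.851, -0.524, 0.005], [0.002, -0.005, -1.0]]
contact_force: [1.0, 0.7, 0.5]
width: 0.0853
```

```bash
python3 -c "
from h import *
st();plan((.6104,-.3180,.11),69.9)"
```

```text
t 18.75 p [ 0.6044 -0.2365  0.1406] yaw 58.37 F [1.  0.7 0.5] w 0.0853 q [-28.  19.  77.   0.  84. -87.]
d [-0.0884  0.064   0.0403] r [-0.0016 -0.0009 -0.0641] rows 2.0920013371585213 1.6115773014570336
```

>>> servo_tool:
  increments:
    - {"dx":-0.0442,"dy":0.032,"dz":0,"rx":-0.0016,"ry":-0.0009,"rz":-0.035,"gripper":85}
    - {"dx":-0.07,"dy":0.05,"dz":0.02,"rx":-0.0016,"ry":-0.0009,"rz":-0.0641,"gripper":85}
    - {"dx":-0.0884,"dy":0.064,"dz":0.04,"rx":-0.0016,"ry":-0.0009,"rz":-0.0641,"gripper":85}
    - {"dx":-0.0884,"dy":0.064,"dz":0.04,"rx":-0.0016,"ry":-0.0009,"rz":-0.0641,"gripper":85}
    - {"dx":-0.0884,"dy":0.064,"dz":0.04,"rx":-0.0016,"ry":-0.0009,"rz":-0.0641,"gripper":85}

```text
time: 19.17
ee_pos: [0.6096, -0.3165, 0.1093]
eef_rot: [[0.351, 0.936, -0.002], [0.936, -0.351, 0.001], [0.001, -0.002, -1.0]]
contact_force: [0.5, 1.4, 0.7]
width: 0.085
```

```bash
python3 -c "
from h import *
st();plan((.6104,-.3180,.04),69.9)"
```

```text
t 19.17 p [ 0.6096 -0.3165  0.1093] yaw 69.46 F [0.5 1.4 0.7] w 0.085 q [ -34.   24.   73.    0.   83. -103.]
d [-0.0015  0.0018  0.0924] r [-0.0006 -0.0002 -0.0024] rows 1.6625676895277248 0.06329561004752787
```

>>> servo_tool:
  increments:
    - {"dx":-0.0015,"dy":0.0018,"dz":0.03,"rx":-0.0005,"ry":0,"rz":-0.002,"gripper":85}
    - {"dx":-0.0015,"dy":0.0018,"dz":0.06,"rx":-0.0005,"ry":0,"rz":-0.002,"gripper":85}
    - {"dx":-0.0015,"dy":0.0018,"dz":0.0924,"rx":-0.0005,"ry":0,"rz":-0.002,"gripper":85}
    - {"dx":-0.0015,"dy":0.0018,"dz":0.0924,"rx":-0.0005,"ry":0,"rz":-0.002,"gripper":85}
    - {"dx":-0.0015,"dy":0.0018,"dz":0.0924,"rx":-0.0005,"ry":0,"rz":-0.002,"gripper":85}

```text
time: 19.58
ee_pos: [0.6115, -0.3167, 0.0424]
eef_rot: [[0.343, 0.94, 0.002], [0.94, -0.343, -0.001], [0.0, 0.002, -1.0]]
contact_force: [1.2, -0.5, 0.3]
width: 0.0849
```

```bash
python3 -c "
from h import *
st();plan((.6104,-.3180,-.008),69.9)
im=shot('side','pics/s20.png')
cv2.imwrite('pics/s20c.png',cv2.resize(im[130:210,280:380],None,fx=6,fy=6,interpolation=cv2.INTER_CUBIC))"
```

```text
t 19.58 p [ 0.6115 -0.3167  0.0424] yaw 69.97 F [ 1.2 -0.5  0.3] w 0.0849 q [ -34.   27.   77.    0.   75. -104.]
d [-0.0021 -0.0009  0.0672] r [ 0.0006 -0.      0.0004] rows 1.2096202914519203 0.01701161609825357
```

View pics/s20c.png

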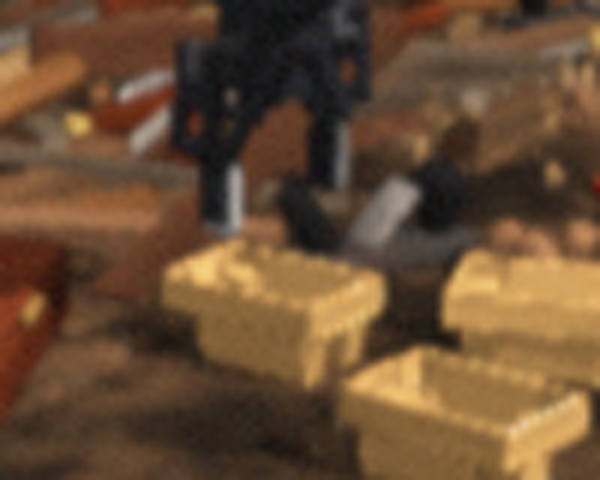

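```bash
python3 -c "
from h import *
print(atz('top',[(405,198),(410,208),(420,195),(437,217)],.03))
f=[.6104,-.318,np.radians(69.9-90)]
overlay(cv2.imread('pics/t18.png'),'top',[(box(f,-12,12,-57,57,25),(0,255,0)),(box(f,-45,45,-60,60,70),(0,0,255))],(340,170,450,260),7,'pics/o20.png')"
```

```text
[[ 0.63399149 -0.42940288  0.03      ]
 [ 0.59909168 -0.44594763  0.03      ]
 [ 0.64583792 -0.48144918  0.03      ]
 [ 0.56969687 -0.53774375  0.03      ]]
```

View pics/o20.png

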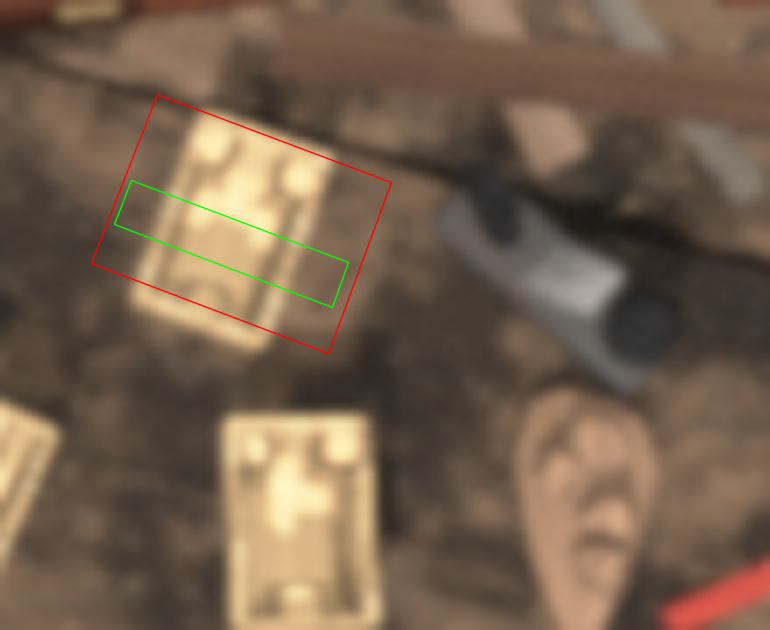

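>>> servo_tool:
  increments:
    - {"dx":-0.0021,"dy":-0.0009,"dz":0.02,"rx":0.0004,"ry":0,"rz":0,"gripper":85}
    - {"dx":-0.0021,"dy":-0.0009,"dz":0.04,"rx":0.0004,"ry":0,"rz":0,"gripper":85}
    - {"dx":-0.0021,"dy":-0.0009,"dz":0.055,"rx":0.0004,"ry":0,"rz":0,"gripper":85}
    - {"dx":-0.0021,"dy":-0.0009,"dz":0.0672,"rx":0.0004,"ry":0,"rz":0,"gripper":85}
    - {"dx":-0.0021,"dy":-0.0009,"dz":0.0672,"rx":0.0004,"ry":0,"rz":0,"gripper":85}

```text
time: 20.05
ee_pos: [0.6104, -0.3189, -0.0087]
eef_rot: [[0.343, 0.939, 0.001], [0.939, -0.343, -0.001], [-0.0, 0.001, -1.0]]
contact_force: [-0.4, 0.6, -0.0]
width: 0.0848
```

```bash
python3 -c "
from h import *
st();plan((.6104,-.3180,-.008),69.9)"
```

```text
t 20.05 p [ 0.6104 -0.3189 -0.0087] yaw 69.94 F [-0.4  0.6 -0. ] w 0.0848 q [ -34.   30.   80.    0.   70. -104.]
d [ 0.0011 -0.0004 -0.001 ] r [0.0003 0.0001 0.0002] rows 0.027669512157749283 0.01000799356351265
```

>>> servo_tool:
  increments:
    - {"dx":0.0011,"dy":0,"dz":0,"rx":0.0003,"ry":0,"rz":0,"gripper":55}
    - {"dx":0.0011,"dy":0,"dz":0,"rx":0.0003,"ry":0,"rz":0,"gripper":55}
    - {"dx":0.0011,"dy":0,"dz":0,"rx":0.0003,"ry":0,"rz":0,"gripper":55}
    - {"dx":0.0011,"dy":0,"dz":0,"rx":0.0003,"ry":0,"rz":0,"gripper":55}
    - {"dx":0.0011,"dy":0,"dz":0,"rx":0.0003,"ry":0,"rz":0,"gripper":55}

```text
time: 20.47
ee_pos: [0.6116, -0.3188, -0.0065]
eef_rot: [[0.343, 0.939, 0.003], [0.939, -0.343, -0.002], [-0.001, 0.003, -1.0]]
contact_force: [0.8, 2.4, 6.7]
width: 0.0653
```

```bash
python3 -c "
from h import *
st()"
```

```text
t 20.47 p [ 0.6116 -0.3188 -0.0065] yaw 69.93 F [0.8 2.4 6.7] w 0.0653 q [ -34.   30.   80.    0.   70. -104.]
```

>>> servo_tool:
  increments:
    - {"dx":0,"dy":0,"dz":-0.02,"rx":0,"ry":0,"rz":0,"gripper":55}
    - {"dx":0,"dy":0,"dz":-0.06,"rx":0,"ry":0,"rz":0,"gripper":55}
    - {"dx":0,"dy":0,"dz":-0.11,"rx":0,"ry":0,"rz":0,"gripper":55}
    - {"dx":0,"dy":0,"dz":-0.15,"rx":0,"ry":0,"rz":0,"gripper":55}
    - {"dx":0,"dy":0,"dz":-0.19,"rx":0,"ry":0,"rz":0,"gripper":55}

```text
time: 20.88
ee_pos: [0.6107, -0.3184, 0.1369]
eef_rot: [[0.343, 0.939, 0.002], [0.939, -0.343, -0.001], [-0.001, 0.002, -1.0]]
contact_force: [0.6, 0.1, -3.1]
width: 0.0656
```

```bash
python3 -c "
from h import *
st();plan((.5773,.1526,.14),-6.9)"
```

```text
t 20.88 p [ 0.6107 -0.3184  0.1369] yaw 69.93 F [ 0.6  0.1 -3.1] w 0.0656 q [ -34.   24.   71.   -0.   85. -104.]
d [ 0.5746 -0.2574 -0.0052] r [ 7.000e-04 -2.000e-04  4.268e-01] rows 11.324637837647545 10.730152225084368
```

>>> servo_tool:
  increments:
    - {"dx":0.0478,"dy":-0.0214,"dz":-0.003,"rx":0.0007,"ry":0,"rz":0.0356,"gripper":55}
    - {"dx":0.0957,"dy":-0.0429,"dz":-0.006,"rx":0.0007,"ry":0,"rz":0.0711,"gripper":55}
    - {"dx":0.1435,"dy":-0.0643,"dz":-0.009,"rx":0.0007,"ry":0,"rz":0.1067,"gripper":55}
    - {"dx":0.1913,"dy":-0.0857,"dz":-0.012,"rx":0.0007,"ry":0,"rz":0.1423,"gripper":55}
    - {"dx":0.2391,"dy":-0.1072,"dz":-0.015,"rx":0.0007,"ry":0,"rz":0.1778,"gripper":55}

```text
time: 21.3
ee_pos: [0.5962, -0.1208, 0.1461]
eef_rot: [[0.792, 0.61, -0.0], [0.61, -0.792, 0.0], [-0.0, -0.0, -1.0]]
contact_force: [0.7, -0.5, -2.8]
width: 0.0653
```

```bash
python3 -c "
from h import *
st();plan((.5771,.1513,.15),-6.9)"
```

```text
t 21.3 p [ 0.5962 -0.1208  0.1461] yaw 37.58 F [ 0.7 -0.5 -2.8] w 0.0653 q [-19.  14.  83.   0.  83. -56.]
d [ 0.2011 -0.3031 -0.0051] r [-1.000e-04  1.000e-04  2.471e-01] rows 6.541873241850506 6.212852327969051
```

>>> servo_tool:
  increments:
    - {"dx":0.0335,"dy":-0.0505,"dz":-0.001,"rx":0,"ry":0,"rz":0.0386,"gripper":55}
    - {"dx":0.067,"dy":-0.101,"dz":-0.002,"rx":0,"ry":0,"rz":0.0772,"gripper":55}
    - {"dx":0.1005,"dy":-0.1515,"dz":-0.003,"rx":0,"ry":0,"rz":0.1158,"gripper":55}
    - {"dx":0.134,"dy":-0.202,"dz":-0.004,"rx":0,"ry":0,"rz":0.1544,"gripper":55}
    - {"dx":0.1676,"dy":-0.2526,"dz":-0.005,"rx":0,"ry":0,"rz":0.193,"gripper":55}

```text
time: 21.72
ee_pos: [0.5821, 0.0687, 0.1494]
eef_rot: [[0.996, 0.09, -0.0], [0.09, -0.996, 0.0], [-0.0, -0.0, -1.0]]
contact_force: [0.4, 0.5, -3.1]
width: 0.0651
```

```bash
python3 -c "
from h import *
st();plan((.5771,.1513,.115),-6.9)"
```

```text
t 21.72 p [0.5821 0.0687 0.1494] yaw 5.16 F [ 0.4  0.5 -3.1] w 0.0651 q [-1. 11. 86.  0. 83. -6.]
d [ 0.0033 -0.1103  0.0459] r [-0.0001  0.      0.067 ] rows 2.1487477740899257 1.6841859209306487
```

>>> servo_tool:
  increments:
    - {"dx":0.001,"dy":-0.04,"dz":0,"rx":0,"ry":0,"rz":0.033,"gripper":55}
    - {"dx":0.002,"dy":-0.08,"dz":0,"rx":0,"ry":0,"rz":0.067,"gripper":55}
    - {"dx":0.0033,"dy":-0.1103,"dz":0.02,"rx":0,"ry":0,"rz":0.067,"gripper":55}
    - {"dx":0.0033,"dy":-0.1103,"dz":0.035,"rx":0,"ry":0,"rz":0.067,"gripper":55}
    - {"dx":0.0033,"dy":-0.1103,"dz":0.035,"rx":0,"ry":0,"rz":0.067,"gripper":55}

```text
time: 22.13
ee_pos: [0.5759, 0.1504, 0.1206]
eef_rot: [[0.994, -0.112, -0.004], [-0.112, -0.994, -0.0], [-0.004, 0.001, -1.0]]
contact_force: [-1.3, -0.6, -2.8]
width: 0.0653
```

>>> servo_tool:
  increments:
    - {"dx":0,"dy":0,"dz":0.006,"rx":0,"ry":0,"rz":0,"gripper":55}
    - {"dx":0,"dy":0,"dz":0.012,"rx":0,"ry":0,"rz":0,"gripper":55}
    - {"dx":0,"dy":0,"dz":0.016,"rx":0,"ry":0,"rz":0,"gripper":55}
    - {"dx":0,"dy":0,"dz":0.016,"rx":0,"ry":0,"rz":0,"gripper":55}
    - {"dx":0,"dy":0,"dz":0.016,"rx":0,"ry":0,"rz":0,"gripper":55}

```text
time: 22.55
ee_pos: [0.5773, 0.149, 0.1109]
eef_rot: [[0.993, -0.115, -0.0], [-0.115, -0.993, 0.0], [-0.001, -0.0, -1.0]]
contact_force: [0.0, -0.2, -2.7]
width: 0.0653
```

```bash
python3 -c "
from h import *
from workcell import ctrl
st();plan((.5771,.1513,.09),-6.9);z=ctrl.get_state()['ee_pos'][2]
im=shot('side','pics/s22.png')
s=[.5773,.1526,np.radians(83.1)]
overlay(im,'side',[(box(s,-50,50,-33,33,88),(0,255,0)),(box(s,-50,50,-33,33,1000*z+48+7.5),(0,0,255))],(225,150,325,245),6,'pics/o22.png')"
```

```text
t 22.55 p [0.5773 0.149  0.1109] yaw -6.62 F [ 0.  -0.2 -2.7] w 0.0653 q [ 7. 14. 87.  0. 79. 14.]
d [-0.0006 -0.003   0.0279] r [-0.0001  0.0002  0.0015] rows 0.5047750686001371 0.03889773891769924
```

View pics/o22.png

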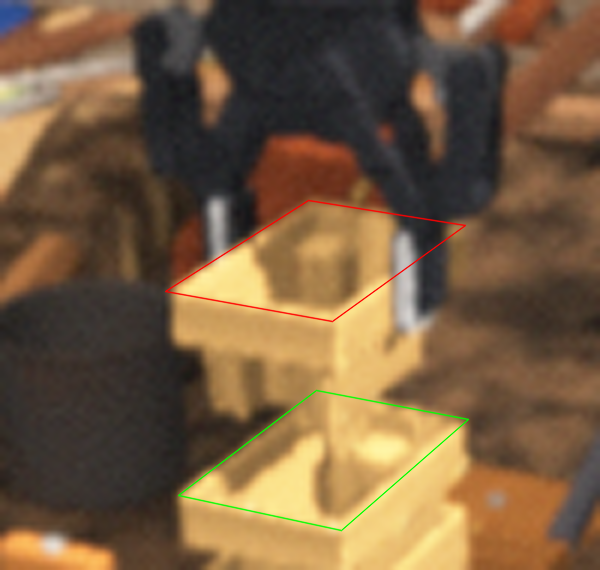

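>>> servo_tool:
  increments:
    - {"dx":-0.0006,"dy":-0.003,"dz":0.01,"rx":0,"ry":0,"rz":0.0015,"gripper":55}
    - {"dx":-0.0006,"dy":-0.003,"dz":0.018,"rx":0,"ry":0,"rz":0.0015,"gripper":55}
    - {"dx":-0.0006,"dy":-0.003,"dz":0.024,"rx":0,"ry":0,"rz":0.0015,"gripper":55}
    - {"dx":-0.0006,"dy":-0.003,"dz":0.024,"rx":0,"ry":0,"rz":0.0015,"gripper":55}
    - {"dx":-0.0006,"dy":-0.003,"dz":0.024,"rx":0,"ry":0,"rz":0.0015,"gripper":55}

```text
time: 23.02
ee_pos: [0.5767, 0.1519, 0.0923]
eef_rot: [[0.993, -0.119, -0.001], [-0.119, -0.993, 0.0], [-0.001, -0.0, -1.0]]
contact_force: [-0.5, 0.6, -2.6]
width: 0.0656
```

```bash
python3 -c "
from h import *
from workcell import ctrl
st();plan((.5771,.1515,.070),-6.9);z=ctrl.get_state()['ee_pos'][2]
im=shot('side','pics/s23.png')
s=[.5773,.1526,np.radians(83.1)]
overlay(im,'side',[(box(s,-50,50,-33,33,88),(0,255,0)),(box(s,-50,50,-33,33,1000*z+48+7.5),(0,0,255))],(225,150,325,245),6,'pics/o23.png')"
```

```text
t 23.02 p [0.5767 0.1519 0.0923] yaw -6.84 F [-0.5  0.6 -2.6] w 0.0656 q [ 7. 15. 88.  0. 77. 14.]
d [0.0006 0.0005 0.0297] r [-0.      0.0005  0.0004] rows 0.5349414834353928 0.01438044610026402
```

View pics/o23.png

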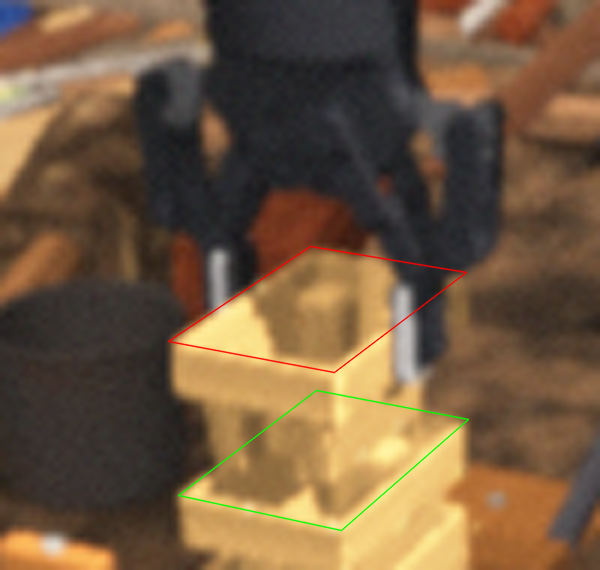

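>>> servo_tool:
  increments:
    - {"dx":0.0006,"dy":0.0002,"dz":0.006,"rx":0,"ry":0,"rz":0,"gripper":55}
    - {"dx":0.0006,"dy":0.0002,"dz":0.012,"rx":0,"ry":0,"rz":0,"gripper":55}
    - {"dx":0.0006,"dy":0.0002,"dz":0.018,"rx":0,"ry":0,"rz":0,"gripper":55}
    - {"dx":0.0006,"dy":0.0002,"dz":0.022,"rx":0,"ry":0,"rz":0,"gripper":55}
    - {"dx":0.0006,"dy":0.0002,"dz":0.025,"rx":0,"ry":0,"rz":0,"gripper":55}

```text
time: 23.48
ee_pos: [0.5772, 0.1517, 0.0733]
eef_rot: [[0.993, -0.119, -0.001], [-0.119, -0.993, 0.0], [-0.001, -0.0, -1.0]]
contact_force: [0.3, -0.9, -1.7]
width: 0.0653
```

>>> servo_tool:
  increments:
    - {"dx":0,"dy":0,"dz":0.002,"rx":0,"ry":0,"rz":0,"gripper":55}
    - {"dx":0,"dy":0,"dz":0.004,"rx":0,"ry":0,"rz":0,"gripper":55}
    - {"dx":0,"dy":0,"dz":0.006,"rx":0,"ry":0,"rz":0,"gripper":55}
    - {"dx":0,"dy":0,"dz":0.006,"rx":0,"ry":0,"rz":0,"gripper":55}
    - {"dx":0,"dy":0,"dz":0.006,"rx":0,"ry":0,"rz":0,"gripper":55}

```text
time: 23.9
ee_pos: [0.5774, 0.1517, 0.0696]
eef_rot: [[0.993, -0.119, -0.0], [-0.119, -0.993, 0.0], [-0.0, -0.0, -1.0]]
contact_force: [-0.1, -0.9, -3.1]
width: 0.0649
```

```bash
python3 -c "
from h import *
st()
im=shot('side','pics/s24.png')
s=[.5773,.1526,np.radians(83.1)]
overlay(im,'side',[(box(s,-50,50,-33,33,88),(0,255,0)),(box(s,-50,50,-33,33,124),(0,0,255))],(225,150,325,245),6,'pics/o24.png')"
```

```text
t 23.9 p [0.5774 0.1517 0.0696] yaw -6.84 F [-0.1 -0.9 -3.1] w 0.0649 q [ 7. 16. 90.  0. 75. 14.]
```

View pics/o24.png

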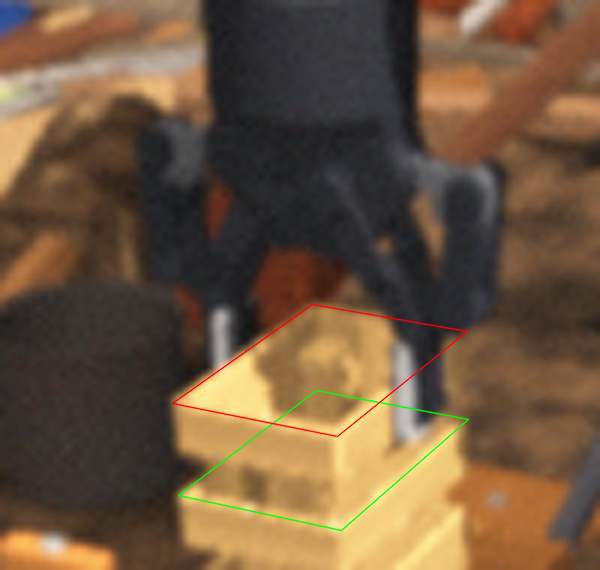

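>>> servo_tool:
  increments:
    - {"dx":0,"dy":0,"dz":0.001,"rx":0,"ry":0,"rz":0,"gripper":55}
    - {"dx":0,"dy":0,"dz":0.002,"rx":0,"ry":0,"rz":0,"gripper":55}
    - {"dx":0,"dy":0,"dz":0.003,"rx":0,"ry":0,"rz":0,"gripper":55}
    - {"dx":0,"dy":0,"dz":0.003,"rx":0,"ry":0,"rz":0,"gripper":55}
    - {"dx":0,"dy":0,"dz":0.003,"rx":0,"ry":0,"rz":0,"gripper":55}

```text
time: 24.37
ee_pos: [0.5776, 0.1519, 0.0694]
eef_rot: [[0.993, -0.119, 0.001], [-0.119, -0.993, 0.001], [0.001, -0.001, -1.0]]
contact_force: [-9.4, -0.6, 23.5]
width: 0.0653
```

>>> servo_tool:
  increments:
    - {"dx":0,"dy":0,"dz":0,"rx":0,"ry":0,"rz":0,"gripper":85}
    - {"dx":0,"dy":0,"dz":0,"rx":0,"ry":0,"rz":0,"gripper":85}
    - {"dx":0,"dy":0,"dz":0,"rx":0,"ry":0,"rz":0,"gripper":85}
    - {"dx":0,"dy":0,"dz":-0.01,"rx":0,"ry":0,"rz":0,"gripper":85}
    - {"dx":0,"dy":0,"dz":-0.03,"rx":0,"ry":0,"rz":0,"gripper":85}

```text
time: 24.78
ee_pos: [0.5765, 0.1515, 0.0887]
eef_rot: [[0.993, -0.119, -0.004], [-0.119, -0.993, -0.0], [-0.004, 0.001, -1.0]]
contact_force: [-1.0, -0.1, 1.4]
width: 0.0853
```

>>> servo_tool:
  increments:
    - {"dx":0,"dy":0,"dz":-0.05,"rx":0,"ry":0,"rz":0,"gripper":85}
    - {"dx":0,"dy":0,"dz":-0.08,"rx":0,"ry":0,"rz":0,"gripper":85}
    - {"dx":0,"dy":0,"dz":-0.1,"rx":0,"ry":0,"rz":0,"gripper":85}
    - {"dx":0,"dy":0,"dz":-0.1,"rx":0,"ry":0,"rz":0,"gripper":85}
    - {"dx":0,"dy":0,"dz":-0.1,"rx":0,"ry":0,"rz":0,"gripper":85}

```text
time: 25.2
ee_pos: [0.5777, 0.1517, 0.1656]
eef_rot: [[0.993, -0.119, 0.001], [-0.119, -0.993, 0.0], [0.001, -0.001, -1.0]]
contact_force: [0.1, -0.4, -0.2]
width: 0.0846
```

```bash
python3 -c "
from h import *
st();plan((.4769,-.1841,.16),66.2)
im=shot('side','pics/s25.png')
s=[.5773,.1526,np.radians(83.1)]
overlay(im,'side',[(box(s,-50,50,-33,33,88),(0,255,0)),(box(s,-50,50,-33,33,124),(0,0,255))],(225,150,325,245),6,'pics/o25.png')
T=dict(C=(.4770,-.1839,-23.8),D=(.4678,-.3498,-177.7))
im=shot('top','pics/t25.png')
P=[(box((x,y,np.radians(a)),-50,50,-33,33,48),(0,255,0)) for x,y,a in T.values()]
overlay(im,'top',P,(305,170,405,268),6,'pics/o25t.png')"
```

```text
t 25.2 p [0.5777 0.1517 0.1656] yaw -6.85 F [ 0.1 -0.4 -0.2] w 0.0846 q [ 7. 12. 83.  0. 85. 14.]
d [-0.0801  0.4606  0.0071] r [-0.000e+00 -3.000e-04 -4.058e-01] rows 8.408873761932492 10.202084643533603
```

View pics/o25.png

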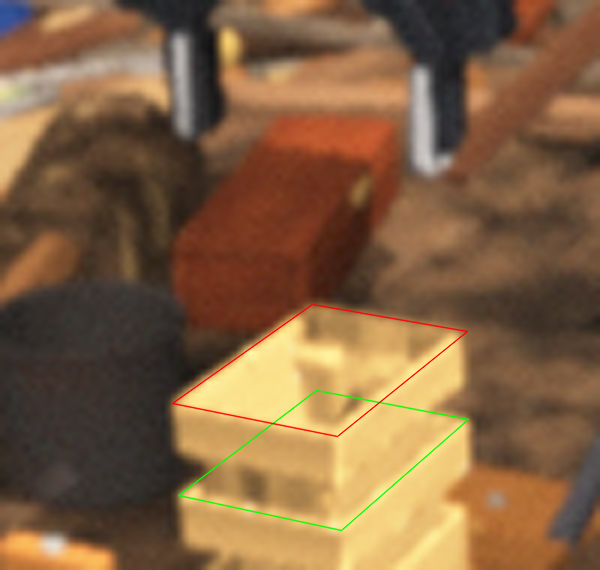

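View pics/o25t.png

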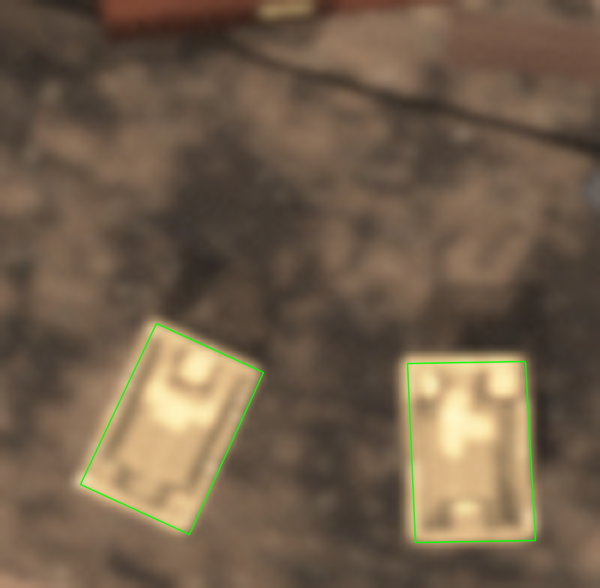

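>>> servo_tool:
  increments:
    - {"dx":-0.0073,"dy":0.0419,"dz":0,"rx":0,"ry":0,"rz":-0.0369,"gripper":85}
    - {"dx":-0.0146,"dy":0.0837,"dz":0,"rx":0,"ry":0,"rz":-0.0738,"gripper":85}
    - {"dx":-0.0218,"dy":0.1256,"dz":0,"rx":0,"ry":0,"rz":-0.1107,"gripper":85}
    - {"dx":-0.0291,"dy":0.1675,"dz":0,"rx":0,"ry":0,"rz":-0.1476,"gripper":85}
    - {"dx":-0.0364,"dy":0.2094,"dz":0,"rx":0,"ry":0,"rz":-0.1845,"gripper":85}

```text
time: 25.72
ee_pos: [0.5305, -0.0021, 0.1636]
eef_rot: [[0.893, 0.45, -0.002], [0.45, -0.893, 0.001], [-0.002, -0.002, -1.0]]
contact_force: [0.6, 0.5, 0.1]
width: 0.0847
```

```bash
python3 -c "
from h import *
st();plan((.4769,-.1841,.12),66.2)"
```

```text
t 25.72 p [ 0.5305 -0.0021  0.1636] yaw 26.71 F [0.6 0.5 0.1] w 0.0847 q [ -9.   4.  92.   0.  84. -35.]
d [-0.1727  0.1847  0.0581] r [-0.0007  0.0004 -0.2194] rows 4.667302168405925 5.5149448011977045
```

>>> servo_tool:
  increments:
    - {"dx":-0.0314,"dy":0.0336,"dz":0,"rx":0,"ry":0,"rz":-0.0385,"gripper":85}
    - {"dx":-0.0628,"dy":0.0672,"dz":0.01,"rx":0,"ry":0,"rz":-0.077,"gripper":85}
    - {"dx":-0.0942,"dy":0.1008,"dz":0.02,"rx":0,"ry":0,"rz":-0.1155,"gripper":85}
    - {"dx":-0.1256,"dy":0.1344,"dz":0.03,"rx":0,"ry":0,"rz":-0.154,"gripper":85}
    - {"dx":-0.157,"dy":0.168,"dz":0.04,"rx":0,"ry":0,"rz":-0.1925,"gripper":85}

```text
time: 26.13
ee_pos: [0.4826, -0.1623, 0.1346]
eef_rot: [[0.525, 0.851, -0.002], [0.851, -0.525, 0.001], [-0.0, -0.002, -1.0]]
contact_force: [1.0, 0.3, -0.2]
width: 0.0848
```

```bash
python3 -c "
from h import *
st();plan((.4769,-.1841,.10),66.2)"
```

```text
t 26.13 p [ 0.4826 -0.1623  0.1346] yaw 58.32 F [ 1.   0.3 -0.2] w 0.0848 q [-27.   3.  97.   0.  81. -86.]
d [-0.0287  0.0089  0.0461] r [-0.0007  0.     -0.0438] rows 0.9898096754638119 1.1008915186936132
```

>>> servo_tool:
  increments:
    - {"dx":-0.0287,"dy":0.0089,"dz":0.03,"rx":0,"ry":0,"rz":-0.03,"gripper":85}
    - {"dx":-0.0287,"dy":0.0089,"dz":0.046,"rx":0,"ry":0,"rz":-0.0438,"gripper":85}
    - {"dx":-0.0287,"dy":0.0089,"dz":0.046,"rx":0,"ry":0,"rz":-0.0438,"gripper":85}
    - {"dx":-0.0287,"dy":0.0089,"dz":0.046,"rx":0,"ry":0,"rz":-0.0438,"gripper":85}
    - {"dx":-0.0287,"dy":0.0089,"dz":0.046,"rx":0,"ry":0,"rz":-0.0438,"gripper":85}

```text
time: 26.55
ee_pos: [0.4783, -0.1825, 0.1018]
eef_rot: [[0.41, 0.912, -0.0], [0.912, -0.41, 0.0], [0.0, -0.001, -1.0]]
contact_force: [0.0, 0.2, 0.7]
width: 0.085
```

```bash
python3 -c "
from h import *
st();plan((.4769,-.1841,.035),66.2)"
```

```text
t 26.55 p [ 0.4783 -0.1825  0.1018] yaw 65.82 F [0.  0.2 0.7] w 0.085 q [-30.   4.  99.   0.  77. -95.]
d [-0.0028 -0.0008  0.0891] r [-0.0002 -0.     -0.0021] rows 1.6036751869952721 0.05376677964827566
```

>>> servo_tool:
  increments:
    - {"dx":-0.0025,"dy":-0.0008,"dz":0.03,"rx":0,"ry":0,"rz":-0.002,"gripper":85}
    - {"dx":-0.0025,"dy":-0.0008,"dz":0.06,"rx":0,"ry":0,"rz":-0.002,"gripper":85}
    - {"dx":-0.0025,"dy":-0.0008,"dz":0.0891,"rx":0,"ry":0,"rz":-0.002,"gripper":85}
    - {"dx":-0.0025,"dy":-0.0008,"dz":0.0891,"rx":0,"ry":0,"rz":-0.002,"gripper":85}
    - {"dx":-0.0025,"dy":-0.0008,"dz":0.0891,"rx":0,"ry":0,"rz":-0.002,"gripper":85}

```text
time: 26.97
ee_pos: [0.4768, -0.1838, 0.035]
eef_rot: [[0.403, 0.915, -0.001], [0.915, -0.403, 0.001], [0.0, -0.001, -1.0]]
contact_force: [0.8, -0.8, 0.6]
width: 0.0846
```

```bash
python3 -c "
from h import *
st();plan((.4769,-.1841,-.008),66.2)
im=shot('side','pics/s26.png')
cv2.imwrite('pics/s26c.png',cv2.resize(im[130:220,300:400],None,fx=6,fy=6,interpolation=cv2.INTER_CUBIC))"
```

```text
t 26.97 p [ 0.4768 -0.1838  0.035 ] yaw 66.25 F [ 0.8 -0.8  0.6] w 0.0846 q [-30.   8. 103.  -0.  69. -96.]
d [-0.0004  0.0004  0.0573] r [-0.0005 -0.      0.0003] rows 1.031369594209523 0.013780018382225322
```

View pics/s26c.png

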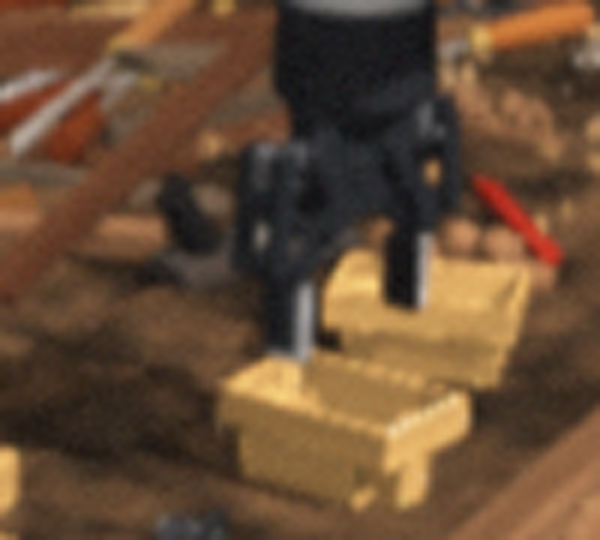

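>>> servo_tool:
  increments:
    - {"dx":0,"dy":0.0004,"dz":0.02,"rx":0,"ry":0,"rz":0,"gripper":85}
    - {"dx":0,"dy":0.0004,"dz":0.04,"rx":0,"ry":0,"rz":0,"gripper":85}
    - {"dx":0,"dy":0.0004,"dz":0.057,"rx":0,"ry":0,"rz":0,"gripper":85}
    - {"dx":0,"dy":0.0004,"dz":0.057,"rx":0,"ry":0,"rz":0,"gripper":85}
    - {"dx":0,"dy":0.0004,"dz":0.057,"rx":0,"ry":0,"rz":0,"gripper":85}

```text
time: 27.43
ee_pos: [0.4775, -0.1846, -0.0069]
eef_rot: [[0.403, 0.915, 0.0], [0.915, -0.403, -0.0], [-0.0, 0.0, -1.0]]
contact_force: [-0.2, 0.0, 1.4]
width: 0.085
```

>>> servo_tool:
  increments:
    - {"dx":0,"dy":0,"dz":0,"rx":0,"ry":0,"rz":0,"gripper":55}
    - {"dx":0,"dy":0,"dz":0,"rx":0,"ry":0,"rz":0,"gripper":55}
    - {"dx":0,"dy":0,"dz":0,"rx":0,"ry":0,"rz":0,"gripper":55}
    - {"dx":0,"dy":0,"dz":0,"rx":0,"ry":0,"rz":0,"gripper":55}
    - {"dx":0,"dy":0,"dz":0,"rx":0,"ry":0,"rz":0,"gripper":55}

```text
time: 27.85
ee_pos: [0.4778, -0.1848, -0.0065]
eef_rot: [[0.403, 0.915, 0.002], [0.915, -0.403, -0.001], [0.0, 0.002, -1.0]]
contact_force: [-1.1, 2.6, 9.5]
width: 0.0653
```

```bash
python3 -c "
from h import *
st()"
```

```text
t 27.85 p [ 0.4778 -0.1848 -0.0065] yaw 66.25 F [-1.1  2.6  9.5] w 0.0653 q [-30.  11. 106.   0.  63. -96.]
```

>>> servo_tool:
  increments:
    - {"dx":0,"dy":0,"dz":-0.02,"rx":0,"ry":0,"rz":0,"gripper":55}
    - {"dx":0,"dy":0,"dz":-0.06,"rx":0,"ry":0,"rz":0,"gripper":55}
    - {"dx":0,"dy":0,"dz":-0.11,"rx":0,"ry":0,"rz":0,"gripper":55}
    - {"dx":0,"dy":0,"dz":-0.16,"rx":0,"ry":0,"rz":0,"gripper":55}
    - {"dx":0,"dy":0,"dz":-0.21,"rx":0,"ry":0,"rz":0,"gripper":55}

```text
time: 28.27
ee_pos: [0.4766, -0.1843, 0.1519]
eef_rot: [[0.403, 0.915, -0.0], [0.915, -0.403, -0.0], [-0.0, -0.0, -1.0]]
contact_force: [0.5, -0.4, -3.2]
width: 0.0652
```

```bash
python3 -c "
from h import *
st();plan((.5773,.1526,.19),-6.9)"
```

```text
t 28.27 p [ 0.4766 -0.1843  0.1519] yaw 66.24 F [ 0.5 -0.4 -3.2] w 0.0652 q [-30.   2.  95.  -0.  82. -96.]
d [ 0.4652 -0.0581 -0.0508] r [0.     0.     0.4064] rows 8.48185139787408 10.215562706798375
```

>>> servo_tool:
  increments:
    - {"dx":0.0423,"dy":-0.0053,"dz":-0.005,"rx":0,"ry":0,"rz":0.0369,"gripper":55}
    - {"dx":0.0846,"dy":-0.0106,"dz":-0.01,"rx":0,"ry":0,"rz":0.0738,"gripper":55}
    - {"dx":0.1269,"dy":-0.0158,"dz":-0.015,"rx":0,"ry":0,"rz":0.1108,"gripper":55}
    - {"dx":0.1692,"dy":-0.0211,"dz":-0.02,"rx":0,"ry":0,"rz":0.1478,"gripper":55}
    - {"dx":0.2114,"dy":-0.0264,"dz":-0.025,"rx":0,"ry":0,"rz":0.1847,"gripper":55}

```text
time: 28.68
ee_pos: [0.5222, -0.0326, 0.1689]
eef_rot: [[0.837, 0.548, 0.0], [0.548, -0.837, 0.0], [0.0, 0.0, -1.0]]
contact_force: [0.5, -0.5, -2.8]
width: 0.0656
```

```bash
python3 -c "
from h import *
st();plan((.5772,.1515,.17),-6.9)"
```

```text
t 28.68 p [ 0.5222 -0.0326  0.1689] yaw 33.21 F [ 0.5 -0.5 -2.8] w 0.0656 q [-12.   3.  92.   0.  84. -45.]
d [ 0.1958 -0.1652 -0.0014] r [ 0.000e+00 -1.000e-04  2.228e-01] rows 4.607452856787664 5.602050762331074
```

>>> servo_tool:
  increments:
    - {"dx":0.034,"dy":-0.0287,"dz":-0.004,"rx":0,"ry":0,"rz":0.0388,"gripper":55}
    - {"dx":0.068,"dy":-0.0574,"dz":-0.004,"rx":0,"ry":0,"rz":0.0776,"gripper":55}
    - {"dx":0.102,"dy":-0.0861,"dz":-0.004,"rx":0,"ry":0,"rz":0.1164,"gripper":55}
    - {"dx":0.136,"dy":-0.1148,"dz":-0.004,"rx":0,"ry":0,"rz":0.1552,"gripper":55}
    - {"dx":0.17,"dy":-0.1435,"dz":-0.004,"rx":0,"ry":0,"rz":0.194,"gripper":55}

```text
time: 29.1
ee_pos: [0.5686, 0.1262, 0.1718]
eef_rot: [[1.0, -0.003, 0.0], [-0.003, -1.0, 0.0], [0.0, -0.0, -1.0]]
contact_force: [0.4, -0.7, -3.2]
width: 0.0652
```

```bash
python3 -c "
from h import *
st();plan((.5772,.1515,.16),-6.9)"
```

```text
t 29.1 p [0.5686 0.1262 0.1718] yaw -0.15 F [ 0.4 -0.7 -3.2] w 0.0652 q [ 5. 10. 84.  0. 86.  5.]
d [ 0.0114 -0.0337  0.0157] r [-0.0001 -0.0001  0.0375] rows 0.6998373895266083 0.9432431294323115
```

>>> servo_tool:
  increments:
    - {"dx":0.008,"dy":-0.02,"dz":0.008,"rx":0,"ry":0,"rz":0.02,"gripper":55}
    - {"dx":0.0114,"dy":-0.0337,"dz":0.0157,"rx":0,"ry":0,"rz":0.0375,"gripper":55}
    - {"dx":0.0114,"dy":-0.0337,"dz":0.0157,"rx":0,"ry":0,"rz":0.0375,"gripper":55}
    - {"dx":0.0114,"dy":-0.0337,"dz":0.0157,"rx":0,"ry":0,"rz":0.0375,"gripper":55}
    - {"dx":0.0114,"dy":-0.0337,"dz":0.0157,"rx":0,"ry":0,"rz":0.0375,"gripper":55}

```text
time: 29.52
ee_pos: [0.5768, 0.1492, 0.1597]
eef_rot: [[0.994, -0.113, -0.0], [-0.113, -0.994, 0.0], [-0.0, -0.0, -1.0]]
contact_force: [1.1, 0.6, -3.5]
width: 0.0653
```

```bash
python3 -c "
from h import *
st();plan((.5772,.1515,.128),-6.9)"
```

```text
t 29.52 p [0.5768 0.1492 0.1597] yaw -6.48 F [ 1.1  0.6 -3.5] w 0.0653 q [ 7. 12. 83.  0. 85. 14.]
d [ 0.0001 -0.003   0.0423] r [-0.      0.      0.0023] rows 0.7623569982880772 0.05814087722999424
```

>>> servo_tool:
  increments:
    - {"dx":0,"dy":-0.003,"dz":0.015,"rx":0,"ry":0,"rz":0.002,"gripper":55}
    - {"dx":0,"dy":-0.003,"dz":0.03,"rx":0,"ry":0,"rz":0.002,"gripper":55}
    - {"dx":0,"dy":-0.003,"dz":0.042,"rx":0,"ry":0,"rz":0.002,"gripper":55}
    - {"dx":0,"dy":-0.003,"dz":0.042,"rx":0,"ry":0,"rz":0.002,"gripper":55}
    - {"dx":0,"dy":-0.003,"dz":0.042,"rx":0,"ry":0,"rz":0.002,"gripper":55}

```text
time: 29.93
ee_pos: [0.5767, 0.1517, 0.1266]
eef_rot: [[0.993, -0.121, -0.002], [-0.121, -0.993, 0.0], [-0.002, 0.0, -1.0]]
contact_force: [0.7, 0.2, -4.1]
width: 0.0652
```

```bash
python3 -c "
from h import *
from workcell import ctrl
st();plan((.5772,.1515,.107),-6.9);z=ctrl.get_state()['ee_pos'][2]
im=shot('side','pics/s27.png')
s=[.5773,.1526,np.radians(83.1)]
overlay(im,'side',[(box(s,-50,50,-33,33,124),(0,255,0)),(box(s,-50,50,-33,33,1000*z+48+7),(0,0,255))],(225,130,325,225),6,'pics/o27.png')"
```

```text
t 29.93 p [0.5767 0.1517 0.1266] yaw -6.93 F [ 0.7  0.2 -4.1] w 0.0652 q [ 7. 13. 86.  0. 81. 14.]
d [0.0008 0.0002 0.0262] r [ 0.0001  0.0007 -0.0002] rows 0.4709205065787177 0.018109677833325327
```

View pics/o27.png

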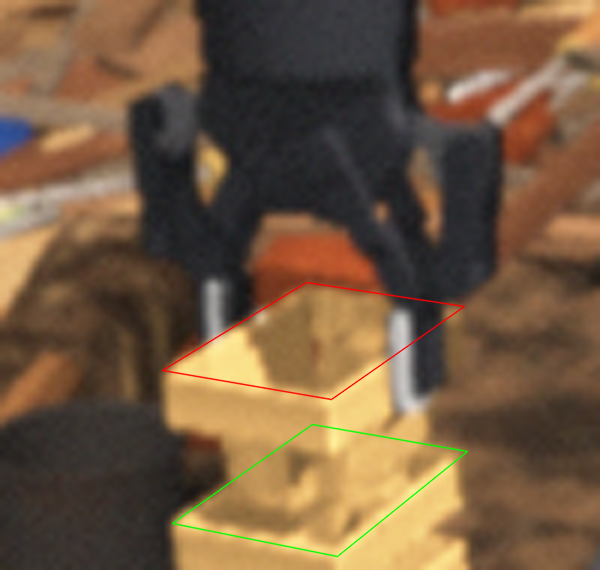

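>>> servo_tool:
  increments:
    - {"dx":0.0003,"dy":0,"dz":0.006,"rx":0,"ry":0,"rz":0,"gripper":55}
    - {"dx":0.0003,"dy":0,"dz":0.012,"rx":0,"ry":0,"rz":0,"gripper":55}
    - {"dx":0.0003,"dy":0,"dz":0.018,"rx":0,"ry":0,"rz":0,"gripper":55}
    - {"dx":0.0003,"dy":0,"dz":0.022,"rx":0,"ry":0,"rz":0,"gripper":55}
    - {"dx":0.0003,"dy":0,"dz":0.025,"rx":0,"ry":0,"rz":0,"gripper":55}

```text
time: 30.4
ee_pos: [0.5772, 0.152, 0.1081]
eef_rot: [[0.993, -0.12, -0.001], [-0.12, -0.993, 0.0], [-0.001, -0.0, -1.0]]
contact_force: [-0.0, -0.4, -2.7]
width: 0.0652
```

>>> servo_tool:
  increments:
    - {"dx":0,"dy":0,"dz":0.001,"rx":0,"ry":0,"rz":0,"gripper":55}
    - {"dx":0,"dy":0,"dz":0.002,"rx":0,"ry":0,"rz":0,"gripper":55}
    - {"dx":0,"dy":0,"dz":0.003,"rx":0,"ry":0,"rz":0,"gripper":55}
    - {"dx":0,"dy":0,"dz":0.003,"rx":0,"ry":0,"rz":0,"gripper":55}
    - {"dx":0,"dy":0,"dz":0.003,"rx":0,"ry":0,"rz":0,"gripper":55}

```text
time: 30.82
ee_pos: [0.5774, 0.152, 0.1066]
eef_rot: [[0.993, -0.121, -0.001], [-0.121, -0.993, 0.0], [-0.001, -0.0, -1.0]]
contact_force: [0.0, -0.2, -3.4]
width: 0.0651
```

```bash
python3 -c "
from h import *
st()"
```

```text
t 30.82 p [0.5774 0.152  0.1066] yaw -6.92 F [ 0.  -0.2 -3.4] w 0.0651 q [ 7. 14. 87.  0. 79. 14.]
```

>>> servo_tool:
  increments:
    - {"dx":0,"dy":0,"dz":0.0008,"rx":0,"ry":0,"rz":0,"gripper":55}
    - {"dx":0,"dy":0,"dz":0.0016,"rx":0,"ry":0,"rz":0,"gripper":55}
    - {"dx":0,"dy":0,"dz":0.002,"rx":0,"ry":0,"rz":0,"gripper":55}
    - {"dx":0,"dy":0,"dz":0.002,"rx":0,"ry":0,"rz":0,"gripper":55}
    - {"dx":0,"dy":0,"dz":0.002,"rx":0,"ry":0,"rz":0,"gripper":55}

```text
time: 31.23
ee_pos: [0.5775, 0.1521, 0.1056]
eef_rot: [[0.993, -0.12, 0.0], [-0.12, -0.993, 0.0], [0.0, -0.0, -1.0]]
contact_force: [-2.2, -0.0, 6.5]
width: 0.0654
```

```bash
python3 -c "
from h import *
st()
im=shot('side','pics/s28.png')
s=[.5773,.1526,np.radians(83.1)]
overlay(im,'side',[(box(s,-50,50,-33,33,124),(0,255,0)),(box(s,-50,50,-33,33,160),(0,0,255))],(225,130,325,225),6,'pics/o28.png')"
```

```text
t 31.23 p [0.5775 0.1521 0.1056] yaw -6.92 F [-2.2 -0.   6.5] w 0.0654 q [ 7. 14. 87.  0. 79. 14.]
```

View pics/o28.png

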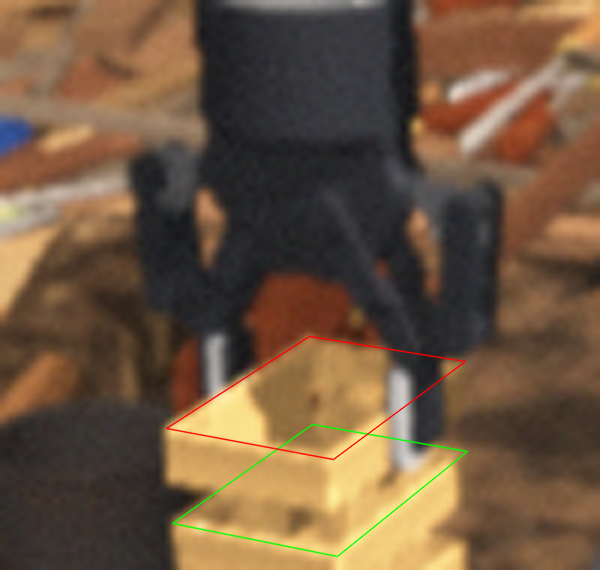

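Contact at the right height. Release and lift.

>>> servo_tool:
  increments:
    - {"dx":0,"dy":0,"dz":0,"rx":0,"ry":0,"rz":0,"gripper":85}
    - {"dx":0,"dy":0,"dz":0,"rx":0,"ry":0,"rz":0,"gripper":85}
    - {"dx":0,"dy":0,"dz":0,"rx":0,"ry":0,"rz":0,"gripper":85}
    - {"dx":0,"dy":0,"dz":-0.01,"rx":0,"ry":0,"rz":0,"gripper":85}
    - {"dx":0,"dy":0,"dz":-0.03,"rx":0,"ry":0,"rz":0,"gripper":85}

```text
time: 31.7
ee_pos: [0.5766, 0.1519, 0.1265]
eef_rot: [[0.993, -0.121, -0.003], [-0.121, -0.993, -0.0], [-0.003, 0.0, -1.0]]
contact_force: [0.6, 0.1, -1.1]
width: 0.0851
```

>>> servo_tool:
  increments:
    - {"dx":0,"dy":0,"dz":-0.05,"rx":0,"ry":0,"rz":0,"gripper":85}
    - {"dx":0,"dy":0,"dz":-0.08,"rx":0,"ry":0,"rz":0,"gripper":85}
    - {"dx":0,"dy":0,"dz":-0.08,"rx":0,"ry":0,"rz":0,"gripper":85}
    - {"dx":0,"dy":0,"dz":-0.08,"rx":0,"ry":0,"rz":0,"gripper":85}
    - {"dx":0,"dy":0,"dz":-0.08,"rx":0,"ry":0,"rz":0,"gripper":85}

```text
time: 32.12
ee_pos: [0.5772, 0.152, 0.1872]
eef_rot: [[0.993, -0.121, -0.001], [-0.121, -0.993, 0.0], [-0.001, -0.0, -1.0]]
contact_force: [-0.6, -0.9, -0.1]
width: 0.0853
```

```bash
python3 -c "
from h import *
st();plan((.4676,-.3501,.18),92.3)
im=shot('side','pics/s29.png')
s=[.5773,.1526,np.radians(83.1)]
overlay(im,'side',[(box(s,-50,50,-33,33,52),(0,255,0)),(box(s,-50,50,-33,33,124),(0,255,0)),(box(s,-50,50,-33,33,160),(0,0,255))],(215,150,335,260),5,'pics/o29.png')
T=dict(D=(.4678,-.3498,-177.7))
im=shot('top','pics/t29.png')
P=[(box((x,y,np.radians(a)),-50,50,-33,33,48),(0,255,0)) for x,y,a in T.values()]
f=[.4676,-.3501,np.radians(2.3)]
P+=[(box(f,-12,12,-57,57,25),(0,0,255))]
overlay(im,'top',P,(305,170,435,268),6,'pics/o29t.png')"
```

```text
t 32.12 p [0.5772 0.152  0.1872] yaw -6.92 F [-0.6 -0.9 -0.1] w 0.0853 q [ 7. 12. 81.  0. 88. 14.]
d [-0.0643  0.6822  0.0096] r [-3.000e-04  2.000e-04 -5.512e-01] rows 12.325062799372219 13.858036956345034
```

View pics/o29.png

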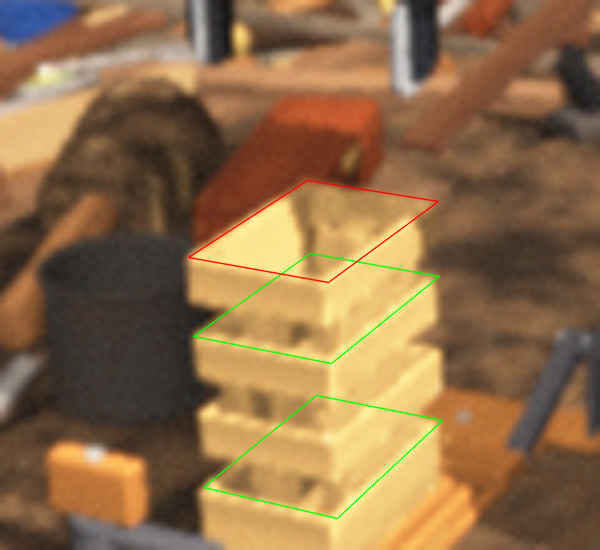

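View pics/o29t.png

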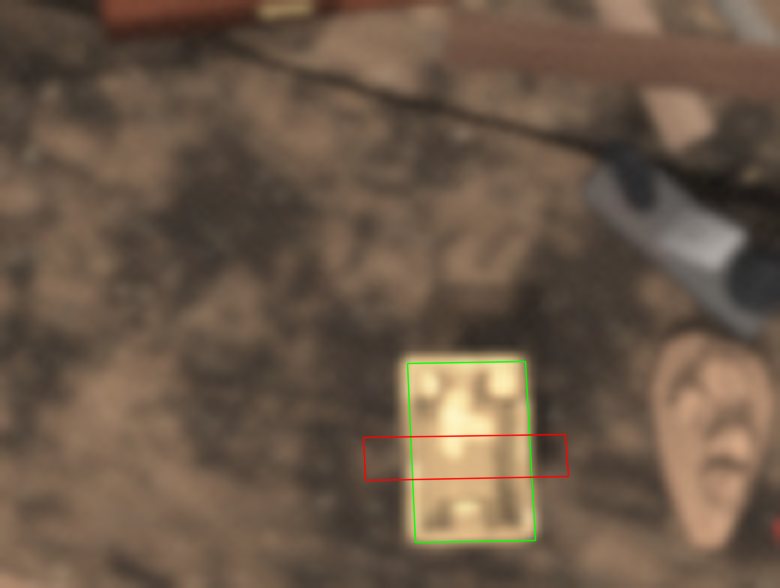

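```bash
python3 -c "
from h import *
im=cv2.imread('pics/s29.png')
cv2.imwrite('pics/z29.png',cv2.resize(im[180:250,245:310],None,fx=9,fy=8.5,interpolation=cv2.INTER_CUBIC))"
```

```text
(no output)
```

View pics/z29.png

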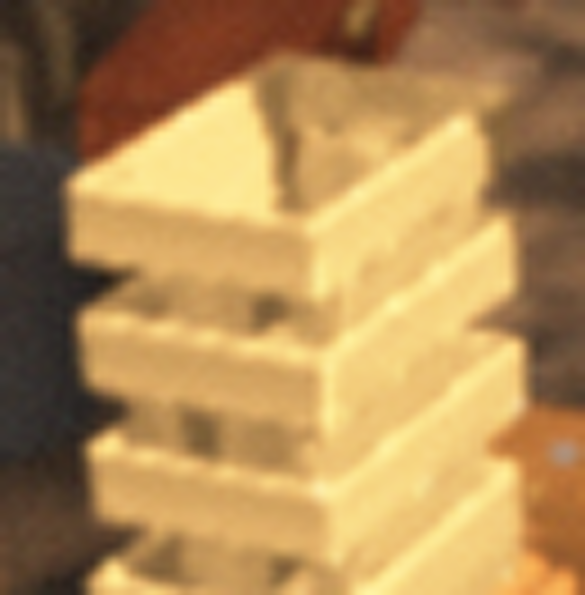

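>>> servo_tool:
  increments:
    - {"dx":-0.0046,"dy":0.0487,"dz":0,"rx":0,"ry":0,"rz":-0.0393,"gripper":85}
    - {"dx":-0.0092,"dy":0.0974,"dz":0,"rx":0,"ry":0,"rz":-0.0786,"gripper":85}
    - {"dx":-0.0138,"dy":0.1462,"dz":0,"rx":0,"ry":0,"rz":-0.1179,"gripper":85}
    - {"dx":-0.0184,"dy":0.1949,"dz":0,"rx":0,"ry":0,"rz":-0.1572,"gripper":85}
    - {"dx":-0.023,"dy":0.2436,"dz":0,"rx":0,"ry":0,"rz":-0.1965,"gripper":85}

```text
time: 32.63
ee_pos: [0.5386, -0.0235, 0.1866]
eef_rot: [[0.9, 0.436, -0.002], [0.436, -0.9, 0.001], [-0.002, -0.001, -1.0]]
contact_force: [1.2, -0.8, 0.8]
width: 0.0849
```

```bash
python3 -c "
from h import *
st();plan((.4676,-.3501,.15),92.3)"
```

```text
t 32.63 p [ 0.5386 -0.0235  0.1866] yaw 25.84 F [ 1.2 -0.8  0.8] w 0.0849 q [-11.   5.  89.   0.  87. -37.]
d [-0.2749  0.3508  0.0488] r [-7.000e-04  2.000e-04 -3.692e-01] rows 8.06374116187133 9.28231631927904
```

>>> servo_tool:
  increments:
    - {"dx":-0.0295,"dy":0.0377,"dz":0,"rx":0,"ry":0,"rz":-0.039,"gripper":85}
    - {"dx":-0.059,"dy":0.0754,"dz":0,"rx":0,"ry":0,"rz":-0.078,"gripper":85}
    - {"dx":-0.0886,"dy":0.113,"dz":0,"rx":0,"ry":0,"rz":-0.117,"gripper":85}
    - {"dx":-0.118,"dy":0.1508,"dz":0,"rx":0,"ry":0,"rz":-0.156,"gripper":85}
    - {"dx":-0.1477,"dy":0.1885,"dz":0,"rx":0,"ry":0,"rz":-0.195,"gripper":85}

```text
time: 33.05
ee_pos: [0.5008, -0.1939, 0.1867]
eef_rot: [[0.538, 0.843, -0.002], [0.843, -0.538, 0.001], [-0.0, -0.002, -1.0]]
contact_force: [0.5, 1.0, 0.9]
width: 0.085
```

```bash
python3 -c "
from h import *
st();plan((.4676,-.3501,.12),92.3)"
```

```text
t 33.05 p [ 0.5008 -0.1939  0.1867] yaw 57.44 F [0.5 1.  0.9] w 0.085 q [-29.   5.  89.  -0.  87. -87.]
d [-0.1994  0.075   0.0888] r [-6.000e-04 -1.000e-04 -1.937e-01] rows 4.150464993010191 4.868639736285107
```

>>> servo_tool:
  increments:
    - {"dx":-0.04,"dy":0.015,"dz":0.01,"rx":0,"ry":0,"rz":-0.0387,"gripper":85}
    - {"dx":-0.08,"dy":0.03,"dz":0.02,"rx":0,"ry":0,"rz":-0.0775,"gripper":85}
    - {"dx":-0.12,"dy":0.045,"dz":0.04,"rx":0,"ry":0,"rz":-0.1162,"gripper":85}
    - {"dx":-0.16,"dy":0.06,"dz":0.06,"rx":0,"ry":0,"rz":-0.155,"gripper":85}
    - {"dx":-0.1994,"dy":0.075,"dz":0.08,"rx":0,"ry":0,"rz":-0.1937,"gripper":85}

```text
time: 33.47
ee_pos: [0.4668, -0.35, 0.126]
eef_rot: [[-0.041, 0.999, -0.001], [0.999, 0.041, 0.001], [0.001, -0.001, -1.0]]
contact_force: [0.8, -0.3, 0.1]
width: 0.0851
```

>>> servo_tool:
  increments:
    - {"dx":0,"dy":0,"dz":0.02,"rx":0,"ry":0,"rz":0,"gripper":85}
    - {"dx":0,"dy":0,"dz":0.02,"rx":0,"ry":0,"rz":0,"gripper":85}
    - {"dx":0,"dy":0,"dz":0.02,"rx":0,"ry":0,"rz":0,"gripper":85}
    - {"dx":0,"dy":0,"dz":0.02,"rx":0,"ry":0,"rz":0,"gripper":85}
    - {"dx":0,"dy":0,"dz":0.02,"rx":0,"ry":0,"rz":0,"gripper":85}

```text
time: 33.88
ee_pos: [0.4684, -0.348, 0.1135]
eef_rot: [[-0.035, 0.999, 0.0], [0.999, 0.035, -0.0], [-0.0, 0.0, -1.0]]
contact_force: [0.4, 0.0, 0.1]
width: 0.0852
```

```bash
python3 -c "
from h import *
st();plan((.4676,-.3501,.035),92.3)"
```

```text
t 33.88 p [ 0.4684 -0.348   0.1135] yaw 92.01 F [0.4 0.  0.1] w 0.0852 q [ -44.   12.   89.   -0.   79. -136.]
d [-0.0027 -0.0012  0.1047] r [ 0.0001  0.0002 -0.0016] rows 1.8837305023737054 0.040864924712394335
```

>>> servo_tool:
  increments:
    - {"dx":-0.0027,"dy":-0.0012,"dz":0.03,"rx":0,"ry":0,"rz":-0.0016,"gripper":85}
    - {"dx":-0.0027,"dy":-0.0012,"dz":0.07,"rx":0,"ry":0,"rz":-0.0016,"gripper":85}
    - {"dx":-0.0027,"dy":-0.0012,"dz":0.1047,"rx":0,"ry":0,"rz":-0.0016,"gripper":85}
    - {"dx":-0.0027,"dy":-0.0012,"dz":0.1047,"rx":0,"ry":0,"rz":-0.0016,"gripper":85}
    - {"dx":-0.0027,"dy":-0.0012,"dz":0.1047,"rx":0,"ry":0,"rz":-0.0016,"gripper":85}

```text
time: 34.3
ee_pos: [0.467, -0.35, 0.0343]
eef_rot: [[-0.04, 0.999, -0.001], [0.999, 0.04, 0.001], [0.001, -0.001, -1.0]]
contact_force: [0.4, 0.3, 1.2]
width: 0.0848
```

```bash
python3 -c "
from h import *
st();plan((.4676,-.3501,-.008),92.3)
im=shot('side','pics/s30.png')
cv2.imwrite('pics/s30c.png',cv2.resize(im[130:210,310:410],None,fx=6,fy=6,interpolation=cv2.INTER_CUBIC))"
```

```text
t 34.3 p [ 0.467  -0.35    0.0343] yaw 92.31 F [0.4 0.3 1.2] w 0.0848 q [ -44.   16.   94.   -0.   70. -137.]
d [-0.0002  0.0008  0.0564] r [-0.0004 -0.0003  0.0001] rows 1.014850777980303 0.013719763637819142
```

View pics/s30c.png

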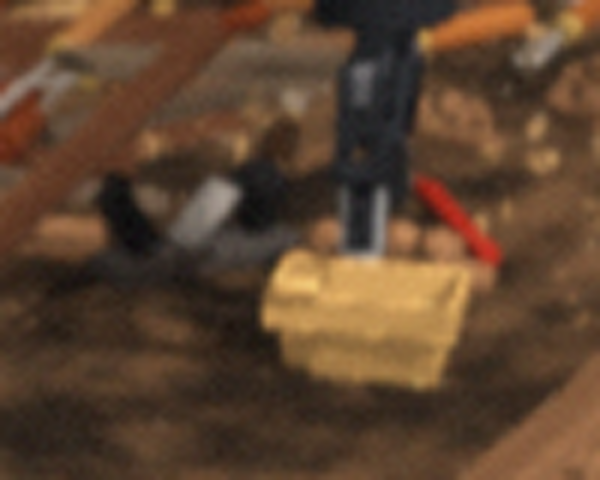

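>>> servo_tool:
  increments:
    - {"dx":0,"dy":0.0005,"dz":0.02,"rx":0,"ry":0,"rz":0,"gripper":85}
    - {"dx":0,"dy":0.0005,"dz":0.04,"rx":0,"ry":0,"rz":0,"gripper":85}
    - {"dx":0,"dy":0.0005,"dz":0.056,"rx":0,"ry":0,"rz":0,"gripper":85}
    - {"dx":0,"dy":0.0005,"dz":0.056,"rx":0,"ry":0,"rz":0,"gripper":85}
    - {"dx":0,"dy":0.0005,"dz":0.056,"rx":0,"ry":0,"rz":0,"gripper":85}

```text
time: 34.77
ee_pos: [0.4676, -0.3508, -0.0071]
eef_rot: [[-0.04, 0.999, -0.0], [0.999, 0.04, -0.0], [-0.0, -0.0, -1.0]]
contact_force: [0.5, -0.0, 0.2]
width: 0.085
```

>>> servo_tool:
  increments:
    - {"dx":0,"dy":0,"dz":0,"rx":0,"ry":0,"rz":0,"gripper":55}
    - {"dx":0,"dy":0,"dz":0,"rx":0,"ry":0,"rz":0,"gripper":55}
    - {"dx":0,"dy":0,"dz":0,"rx":0,"ry":0,"rz":0,"gripper":55}
    - {"dx":0,"dy":0,"dz":0,"rx":0,"ry":0,"rz":0,"gripper":55}
    - {"dx":0,"dy":0,"dz":0,"rx":0,"ry":0,"rz":0,"gripper":55}

```text
time: 35.18
ee_pos: [0.4678, -0.3511, -0.0066]
eef_rot: [[-0.04, 0.999, 0.001], [0.999, 0.04, -0.001], [-0.001, 0.001, -1.0]]
contact_force: [-0.5, 1.5, 6.1]
width: 0.0656
```

>>> servo_tool:
  increments:
    - {"dx":0,"dy":0,"dz":-0.02,"rx":0,"ry":0,"rz":0,"gripper":55}
    - {"dx":0,"dy":0,"dz":-0.07,"rx":0,"ry":0,"rz":0,"gripper":55}
    - {"dx":0,"dy":0,"dz":-0.12,"rx":0,"ry":0,"rz":0,"gripper":55}
    - {"dx":0,"dy":0,"dz":-0.17,"rx":0,"ry":0,"rz":0,"gripper":55}
    - {"dx":0,"dy":0,"dz":-0.22,"rx":0,"ry":0,"rz":0,"gripper":55}

```text
time: 35.6
ee_pos: [0.4671, -0.3505, 0.1596]
eef_rot: [[-0.04, 0.999, -0.0], [0.999, 0.04, -0.0], [-0.0, -0.0, -1.0]]
contact_force: [0.0, -1.3, -1.9]
width: 0.0656
```

```bash
python3 -c "
from h import *
st();plan((.5772,.1515,.215),-6.9)"
```

```text
t 35.6 p [ 0.4671 -0.3505  0.1596] yaw 92.28 F [ 0.  -1.3 -1.9] w 0.0656 q [ -44.   11.   85.   -0.   84. -137.]
d [ 0.6629  0.1733 -0.0741] r [0.00e+00 1.00e-04 5.51e-01] rows 12.394975727039654 13.852356965272334
```

>>> servo_tool:
  increments:
    - {"dx":0.0474,"dy":0.0124,"dz":-0.0053,"rx":0,"ry":0,"rz":0.0393,"gripper":55}
    - {"dx":0.0947,"dy":0.0248,"dz":-0.0106,"rx":0,"ry":0,"rz":0.0787,"gripper":55}
    - {"dx":0.142,"dy":0.0371,"dz":-0.016,"rx":0,"ry":0,"rz":0.118,"gripper":55}
    - {"dx":0.1894,"dy":0.0495,"dz":-0.0212,"rx":0,"ry":0,"rz":0.1574,"gripper":55}
    - {"dx":0.2367,"dy":0.0619,"dz":-0.0265,"rx":0,"ry":0,"rz":0.1967,"gripper":55}

```text
time: 36.02
ee_pos: [0.5059, -0.1743, 0.1774]
eef_rot: [[0.52, 0.854, 0.0], [0.854, -0.52, -0.0], [0.0, 0.0, -1.0]]
contact_force: [0.8, -0.3, -1.1]
width: 0.0656
```

```bash
python3 -c "
from h import *
st();plan((.5773,.1522,.215),-6.9)"
```

```text
t 36.02 p [ 0.5059 -0.1743  0.1774] yaw 58.65 F [ 0.8 -0.3 -1.1] w 0.0656 q [-27.   4.  90.  -0.  86. -86.]
d [ 0.4213 -0.1451 -0.0502] r [ 1.000e-04 -1.000e-04  3.642e-01] rows 8.064545404600551 9.154951868166211
```

>>> servo_tool:
  increments:
    - {"dx":0.0457,"dy":-0.0157,"dz":-0.007,"rx":0,"ry":0,"rz":0.039,"gripper":55}
    - {"dx":0.0914,"dy":-0.0315,"dz":-0.014,"rx":0,"ry":0,"rz":0.078,"gripper":55}
    - {"dx":0.137,"dy":-0.0472,"dz":-0.021,"rx":0,"ry":0,"rz":0.117,"gripper":55}
    - {"dx":0.1828,"dy":-0.063,"dz":-0.028,"rx":0,"ry":0,"rz":0.156,"gripper":55}
    - {"dx":0.2285,"dy":-0.0787,"dz":-0.035,"rx":0,"ry":0,"rz":0.195,"gripper":55}

```text
time: 36.43
ee_pos: [0.5425, -0.003, 0.2028]
eef_rot: [[0.89, 0.456, 0.0], [0.456, -0.89, 0.0], [0.0, 0.0, -1.0]]
contact_force: [-1.0, -0.2, -1.5]
width: 0.0654
```

```bash
python3 -c "
from h import *
st();plan((.5773,.1522,.21),-6.9)"
```

```text
t 36.43 p [ 0.5425 -0.003   0.2028] yaw 27.14 F [-1.  -0.2 -1.5] w 0.0654 q [ -8.   5.  87.   0.  88. -36.]
d [ 0.1357 -0.163  -0.0095] r [-0.000e+00 -1.000e-04  1.891e-01] rows 3.818437265762738 4.754690104751368
```

>>> servo_tool:
  increments:
    - {"dx":0.0271,"dy":-0.0326,"dz":-0.0095,"rx":0,"ry":0,"rz":0.0378,"gripper":55}
    - {"dx":0.0543,"dy":-0.0652,"dz":-0.0095,"rx":0,"ry":0,"rz":0.0756,"gripper":55}
    - {"dx":0.0814,"dy":-0.0978,"dz":-0.0095,"rx":0,"ry":0,"rz":0.1135,"gripper":55}
    - {"dx":0.1086,"dy":-0.1304,"dz":-0.0095,"rx":0,"ry":0,"rz":0.1513,"gripper":55}
    - {"dx":0.1357,"dy":-0.163,"dz":-0.0095,"rx":0,"ry":0,"rz":0.1891,"gripper":55}

```text
time: 36.85
ee_pos: [0.5764, 0.1524, 0.2097]
eef_rot: [[0.993, -0.12, 0.0], [-0.12, -0.993, 0.0], [0.0, -0.0, -1.0]]
contact_force: [0.7, -1.0, -3.3]
width: 0.0652
```

>>> servo_tool:
  increments:
    - {"dx":0,"dy":0,"dz":0,"rx":0,"ry":0,"rz":0,"gripper":55}
    - {"dx":0,"dy":0,"dz":0,"rx":0,"ry":0,"rz":0,"gripper":55}
    - {"dx":0,"dy":0,"dz":0,"rx":0,"ry":0,"rz":0,"gripper":55}
    - {"dx":0,"dy":0,"dz":0,"rx":0,"ry":0,"rz":0,"gripper":55}
    - {"dx":0,"dy":0,"dz":0,"rx":0,"ry":0,"rz":0,"gripper":55}

```text
time: 37.27
ee_pos: [0.5764, 0.1498, 0.2092]
eef_rot: [[0.993, -0.115, -0.0], [-0.115, -0.993, 0.0], [-0.0, -0.0, -1.0]]
contact_force: [-0.4, -0.8, -1.4]
width: 0.0655
```

```bash
python3 -c "
from h import *
st();plan((.5773,.1522,.168),-6.9)"
```

```text
t 37.27 p [0.5764 0.1498 0.2092] yaw -6.59 F [-0.4 -0.8 -1.4] w 0.0655 q [ 7. 11. 79.  0. 90. 14.]
d [ 0.0008 -0.0034  0.0549] r [-0.0001  0.0001  0.0017] rows 0.9896059322142933 0.04277994878702323
```

>>> servo_tool:
  increments:
    - {"dx":0.0008,"dy":-0.003,"dz":0.02,"rx":0,"ry":0,"rz":0.0017,"gripper":55}
    - {"dx":0.0008,"dy":-0.003,"dz":0.04,"rx":0,"ry":0,"rz":0.0017,"gripper":55}
    - {"dx":0.0008,"dy":-0.003,"dz":0.055,"rx":0,"ry":0,"rz":0.0017,"gripper":55}
    - {"dx":0.0008,"dy":-0.003,"dz":0.055,"rx":0,"ry":0,"rz":0.0017,"gripper":55}
    - {"dx":0.0008,"dy":-0.003,"dz":0.055,"rx":0,"ry":0,"rz":0.0017,"gripper":55}

```text
time: 37.68
ee_pos: [0.5771, 0.1524, 0.1676]
eef_rot: [[0.993, -0.12, -0.001], [-0.12, -0.993, 0.0], [-0.001, -0.0, -1.0]]
contact_force: [0.5, -0.9, -1.6]
width: 0.0654
```

```bash
python3 -c "
from h import *
from workcell import ctrl
st();plan((.5773,.1522,.143),-6.9);z=ctrl.get_state()['ee_pos'][2]
im=shot('side','pics/s31.png')
s=[.5773,.1526,np.radians(83.1)]
overlay(im,'side',[(box(s,-50,50,-33,33,160),(0,255,0)),(box(s,-50,50,-33,33,1000*z+48+6.6),(0,0,255))],(225,110,325,205),6,'pics/o31.png')"
```

```text
t 37.68 p [0.5771 0.1524 0.1676] yaw -6.9 F [ 0.5 -0.9 -1.6] w 0.0654 q [ 7. 12. 82.  0. 86. 14.]
d [0.0003 0.0002 0.0327] r [-0.      0.0004 -0.    ] rows 0.588823185472898 0.01118611024907119
```

View pics/o31.png

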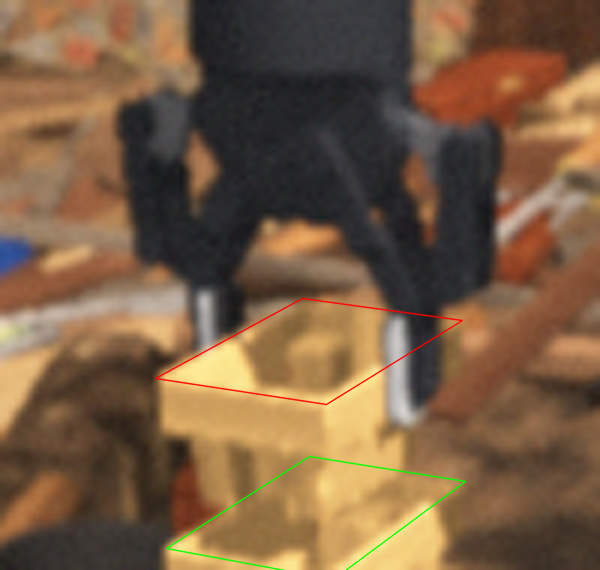

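>>> servo_tool:
  increments:
    - {"dx":0.0003,"dy":-0.0002,"dz":0.008,"rx":0,"ry":0,"rz":0,"gripper":55}
    - {"dx":0.0003,"dy":-0.0002,"dz":0.016,"rx":0,"ry":0,"rz":0,"gripper":55}
    - {"dx":0.0003,"dy":-0.0002,"dz":0.022,"rx":0,"ry":0,"rz":0,"gripper":55}
    - {"dx":0.0003,"dy":-0.0002,"dz":0.027,"rx":0,"ry":0,"rz":0,"gripper":55}
    - {"dx":0.0003,"dy":-0.0002,"dz":0.031,"rx":0,"ry":0,"rz":0,"gripper":55}

```text
time: 38.15
ee_pos: [0.5773, 0.153, 0.1438]
eef_rot: [[0.993, -0.12, -0.001], [-0.12, -0.993, 0.0], [-0.001, -0.0, -1.0]]
contact_force: [1.1, -0.1, -1.6]
width: 0.0653
```

>>> servo_tool:
  increments:
    - {"dx":0,"dy":0,"dz":0.0008,"rx":0,"ry":0,"rz":0,"gripper":55}
    - {"dx":0,"dy":0,"dz":0.0016,"rx":0,"ry":0,"rz":0,"gripper":55}
    - {"dx":0,"dy":0,"dz":0.0024,"rx":0,"ry":0,"rz":0,"gripper":55}
    - {"dx":0,"dy":0,"dz":0.0024,"rx":0,"ry":0,"rz":0,"gripper":55}
    - {"dx":0,"dy":0,"dz":0.0024,"rx":0,"ry":0,"rz":0,"gripper":55}

```text
time: 38.57
ee_pos: [0.5775, 0.153, 0.1427]
eef_rot: [[0.993, -0.12, -0.0], [-0.12, -0.993, 0.0], [-0.0, -0.0, -1.0]]
contact_force: [-0.2, -0.0, -2.0]
width: 0.0653
```

```bash
python3 -c "
from h import *
st()
im=shot('side','pics/s32.png')
s=[.5773,.1526,np.radians(83.1)]
overlay(im,'side',[(box(s,-50,50,-33,33,160),(0,255,0)),(box(s,-50,50,-33,33,196),(0,0,255))],(225,110,325,205),6,'pics/o32.png')"
```

```text
t 38.57 p [0.5775 0.153  0.1427] yaw -6.88 F [-0.2 -0.  -2. ] w 0.0653 q [ 7. 13. 84.  0. 83. 14.]
```

View pics/o32.png

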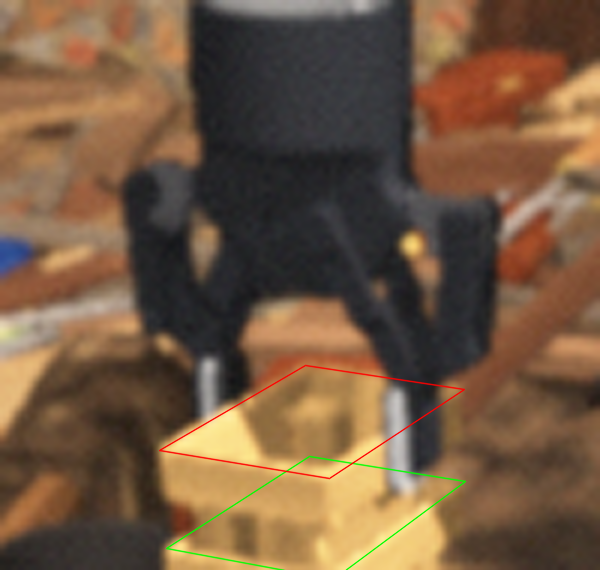

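>>> servo_tool:
  increments:
    - {"dx":0,"dy":0,"dz":0.0008,"rx":0,"ry":0,"rz":0,"gripper":55}
    - {"dx":0,"dy":0,"dz":0.0016,"rx":0,"ry":0,"rz":0,"gripper":55}
    - {"dx":0,"dy":0,"dz":0.002,"rx":0,"ry":0,"rz":0,"gripper":55}
    - {"dx":0,"dy":0,"dz":0.002,"rx":0,"ry":0,"rz":0,"gripper":55}
    - {"dx":0,"dy":0,"dz":0.002,"rx":0,"ry":0,"rz":0,"gripper":55}

```text
time: 39.03
ee_pos: [0.5776, 0.153, 0.1413]
eef_rot: [[0.993, -0.12, -0.0], [-0.12, -0.993, 0.0], [-0.0, -0.0, -1.0]]
contact_force: [-2.1, -0.7, 4.5]
width: 0.0655
```

Contact at the expected 0.1415. Release, lift and back away.

>>> servo_tool:
  increments:
    - {"dx":0,"dy":0,"dz":0,"rx":0,"ry":0,"rz":0,"gripper":85}
    - {"dx":0,"dy":0,"dz":0,"rx":0,"ry":0,"rz":0,"gripper":85}
    - {"dx":0,"dy":0,"dz":0,"rx":0,"ry":0,"rz":0,"gripper":85}
    - {"dx":0,"dy":0,"dz":-0.01,"rx":0,"ry":0,"rz":0,"gripper":85}
    - {"dx":0,"dy":0,"dz":-0.03,"rx":0,"ry":0,"rz":0,"gripper":85}

```text
time: 39.45
ee_pos: [0.5768, 0.1529, 0.1626]
eef_rot: [[0.993, -0.12, -0.003], [-0.12, -0.993, -0.0], [-0.003, 0.0, -1.0]]
contact_force: [-0.1, 0.0, -0.2]
width: 0.0849
```

>>> servo_tool:
  increments:
    - {"dx":0,"dy":0,"dz":-0.05,"rx":0,"ry":0,"rz":0,"gripper":85}
    - {"dx":0,"dy":0,"dz":-0.1,"rx":0,"ry":0,"rz":0,"gripper":85}
    - {"dx":0,"dy":0,"dz":-0.15,"rx":0,"ry":0,"rz":0,"gripper":85}
    - {"dx":0,"dy":0.05,"dz":-0.15,"rx":0,"ry":0,"rz":0,"gripper":85}
    - {"dx":0,"dy":0.1,"dz":-0.15,"rx":0,"ry":0,"rz":0,"gripper":85}

```text
time: 39.87
ee_pos: [0.569, 0.0789, 0.279]
eef_rot: [[0.993, -0.117, 0.004], [-0.117, -0.993, 0.0], [0.004, -0.001, -1.0]]
contact_force: [1.0, -0.3, -0.3]
width: 0.0852
```

>>> servo_tool:
  increments:
    - {"dx":0,"dy":0.05,"dz":0,"rx":0,"ry":0,"rz":0,"gripper":85}
    - {"dx":0,"dy":0.1,"dz":0,"rx":0,"ry":0,"rz":0,"gripper":85}
    - {"dx":-0.05,"dy":0.15,"dz":0,"rx":0,"ry":0,"rz":0,"gripper":85}
    - {"dx":-0.1,"dy":0.2,"dz":0,"rx":0,"ry":0,"rz":0,"gripper":85}
    - {"dx":-0.15,"dy":0.25,"dz":0,"rx":0,"ry":0,"rz":0,"gripper":85}

```text
time: 40.28
ee_pos: [0.4597, -0.0741, 0.2762]
eef_rot: [[0.993, -0.12, -0.001], [-0.12, -0.993, 0.0], [-0.001, -0.0, -1.0]]
contact_force: [1.0, -1.1, 1.3]
width: 0.0848
```

```bash
python3 -c "
from h import *
st()
im=shot('side','pics/s33.png')
s=[.5773,.1526,np.radians(83.1)]
overlay(im,'side',[(box(s,-50,50,-33,33,196),(0,0,255))],(205,140,345,270),5,'pics/o33.png')
im=shot('top','pics/t33.png')
cv2.imwrite('pics/t33c.png',cv2.resize(im[150:280,190:330],None,fx=4.6,fy=4.6,interpolation=cv2.INTER_CUBIC))"
```

```text
t 40.28 p [ 0.4597 -0.0741  0.2762] yaw -6.89 F [ 1.  -1.1  1.3] w 0.0848 q [-19.  -5.  88.   0.  97. -12.]
```

View pics/o33.png

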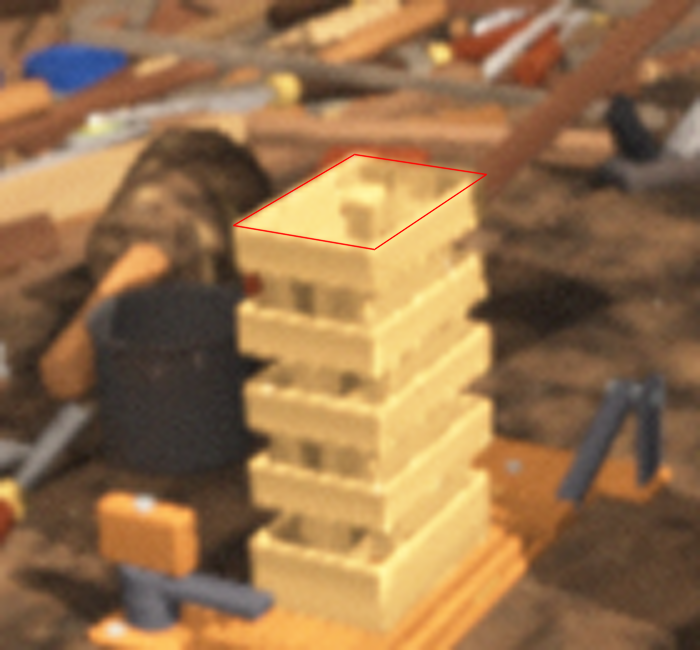

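View pics/t33c.png

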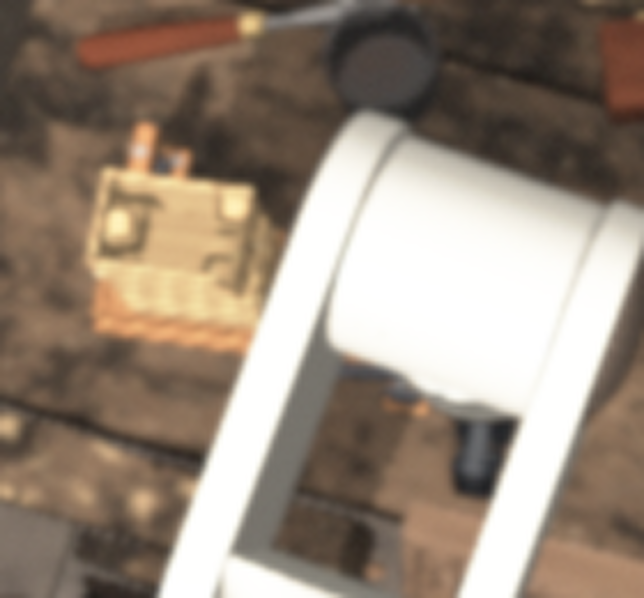

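View pics/t33.png

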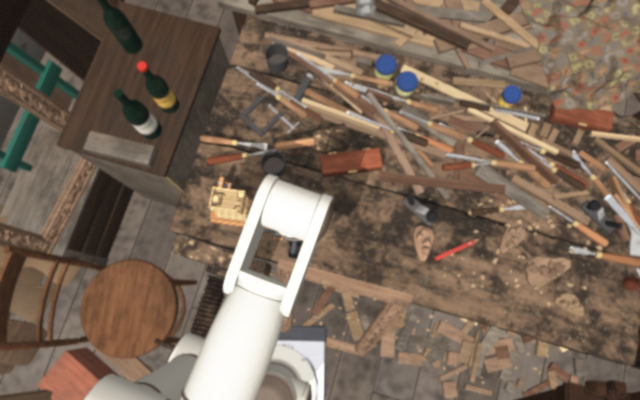

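```bash
python3 -c "
from h import *
im=cv2.imread('pics/s33.png')
s=[.5773,.1526,np.radians(83.1)]
overlay(im,'side',[(box(s,-50,50,-33,33,52),(0,255,0)),(box(s,-83,-58,36,62,28),(0,0,255))],(245,205,345,275),8,'pics/o34.png')"
```

```text
(no output)
```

View pics/o34.png

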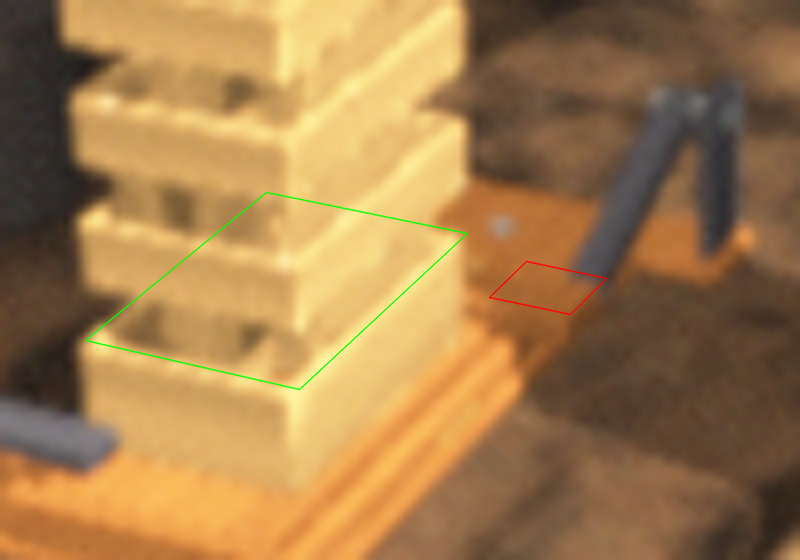

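```bash
python3 -c "
from workcell import ctrl
print(ctrl.close_job())"
```

```text
the job is handed in; nothing more can be done
None
```

I did the job in the order asked and handed it in about 40 s into the run. No verdict came back.

- **Sled:** I gripped the handle and pushed until the sled met the end stop, where the push force rose to about 31 N. That was within 1 mm of the position I had worked out for the stop. In the last pictures the catch hangs with its tip just behind the ear.
- **Clamp:** I turned the knob 90° to its stop, and the toe lies across the sled's nose.
- **Trays:** All four trays stand in one stack, each turned half round from the one below. The side view shows equal gaps, and the top rim lies at 196 mm, where the stacked (not nested) height puts it, within about 1 mm.
- **Other things:** In the last overhead picture the carving, plane and pot are where they started. The arm is clear of everything.

**What disagreed:** In the pictures the fingertips sat 24 to 38 mm higher than the reported tool point, more as the jaws opened. Because of this the first grip on the clamp knob closed above it without touching. I then set the grip heights from the pictures. Nothing was disturbed by it.

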